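# Turn the drained nursery pots over and slide them into the runner rack

## Robot

A 7-joint arm with a two-finger parallel gripper is mounted at the origin on the work surface. World frame = base frame: x ahead of the robot, y to its left, z up, the work surface at z = 0. Lengths are in m, angles in rad, forces in N, time in s.
With the tool pointing down it reaches from about 0.4 to 0.85 m from the base axis. Payload 6.9 kg.
Tool frame: the origin (TCP) lies at the very end of the fingers, on their centre line; the grasp point (between the pads) lies 19 mm behind it; x points along the fingers, y is the direction in which the jaws open and shut, and the axes are right-handed (so a half turn about x gives the same grasp; the last joint's range is limited). The gripper opens to 85 mm and grips with 20 to 120 N. Pads are 22 mm wide; open, the fingers measure 114 mm over their backs; the gripper's body (76 mm by 85 mm) begins 54 mm behind the grasp point. The pads swing forward as they close: fully open they stand 13 mm farther back than shut.
Start: joints at [-1.018, 0.507, -0.238, 1.5, 0.126, 1.149, -0.155], TCP at [0.271, 0.563, 0.199] pointing down, gripper open.
Joint ranges: [-3.08, 3.08], [-0.24, 2.05], [-1.43, 1.35], [0, 2.5], [-1.52, 4.66], [0.17, 1.96], [-2.89, 2.89]. Speed limits (rad/s): [2.39, 2.39, 3.14, 3.14, 3.14, 3.14, 3.14].

## Interface

Orientations are given as a unit quaternion [w, x, y, z].
In Python, from plant import robot gives the robot as it stands.
- The arm moves only by the tool carry_out, never from a script. Its argument "series" is a list of rows, each a list of 3 entries, a list of its own where there are three numbers: the finger opening in cm, from 0 to 8.54, then the shift along the tool's x, y, z in cm, then the turn about the tool's x in degrees. In form: [[hand, [x, y, z], yaw], ...]. A call has 1 to 20 rows; each row shifts and turns the commanded pose from where the row before left it, along the tool's axes as they then stand; what a row does not reach is not made up. A row lasts 1/8 s, in which the tool goes at most 62.5 mm and 10.7 degrees, less where a joint would pass 70% of its speed; a pose out of reach is approached as far as the arm can. A call is refused whole if a number of a shift passes 6.25 or a number of a turn 10.7, either way. A call with a gripper value outside its range is refused whole. The fingers move at their own pace and stop on an object; "force" is the grip in N (left out, the last holds). Time passes only in rows, so rows that do not move let the fingers close. It gives the time, the measured TCP pose, the force and the opening at its end, in the units of the state.
- robot.get_obs(): the state, without advancing time (a new reading comes with each control period).
- robot.grab_frame(name): name is "side" or "top"; returns a dict with "image" (400x640x3 uint8, red, green, blue), "fovy" (degrees; the focal length in pixels is half the picture's height over the tangent of half this angle, whatever the lens; pixels are square), "cx", "cy" (the principal point, pixels), "distortion" ([k1, k2, p1, p2, k3] as OpenCV has them; the pictures are not rectified), "world_to_cam" (4x4, takes a point from world to camera coordinates). Camera axes: x right, y down, z forward; pixel columns grow to the right and rows downward; lengths in m; the calibration is good to about 2 mm. A picture is of the moment at which its call begins. There is no depth.
- robot.finish_job(): hands the job in, once; it reports no verdict.
The state is a dict: "time": time; "joint_pos": joint angles; "qvel": joint speeds; "effort": joint torques, N m; "ee_pos": TCP position; "ee_rot": TCP orientation; "contact_force": force on the tool from outside, world axes, zero at the start; "wrist_torque": the same for the moment, N m; "width": opening from 0.0 (shut) to 1.0 (fully open).
Only numpy, scipy, OpenCV 4.12 (cv2) and the standard library are available. Lean on these libraries where they do the work, as an engineer would, in place of code of your own. Each camera call takes 0.05 s, during which the arm holds its last target.

## Task

The square lipped pots were left mouth-down on the desk to drain. Turn every one mouth-up and slide it by its lips into the runner rack from the open end, all the way along until it touches the stop or the pot in front of it with no gap, then push the keeper bolt fully across the open end. Leave the other things on the desk where they are.

Things in the scene. Friction and masses are not known exactly. Their poses are not given: they have to be found in the camera images.
- pot1: one of two or three identical square nursery pots, plain terracotta colour, about 80 g: outside 52 x 52 mm, 58 mm high, straight 3 mm walls, closed base with drain holes. It starts standing mouth-down on the desk. Origin: centre of the mouth plane. z axis: from mouth to base (up while mouth-down, down when mouth-up). None if absent
- pot2: another such pot, same axes; may be absent. x axis: square to the two plain walls, 52 mm apart. y axis: square to the other two walls, each of which carries outside a straight lip along the mouth edge, 6 mm wide, 4 mm thick, flush with the mouth, full wall length: 64 mm across the lips
- pot3: another such pot, same size and axes; may be absent. In the rack a pot hangs mouth-up with its lips on the runners and its plain walls facing along the track; pots in a row touch by their plain walls, 52 mm from centre to centre
- rack: fixed pot rack of timber with two level aluminium C-runners facing each other, 190 mm long; a pot hangs between them, each lip on a ledge and held under an upper flange. Ledges 57 mm apart, tops 95 mm above the desk; slots above them 9 mm high, 70 mm from back to back; upper flanges 50 mm apart, tops 108 mm high. Origin on the desk, mid track; x axis along the track towards the stop, y across, z up
- track_stop (a point): centre of the track at the inner face of the stop (a timber end board 113 mm high that shuts the far end), at the height of the ledge tops; axes as the rack: x along the track, into it, y across, z up. A pot fully home against the stop has its centre 26 mm before this point and its mouth plane 4 mm above it
- track_mouth (a point): centre of the track where the upper flanges begin, at its open end, 190 mm before track_stop, at the height of the ledge tops; axes as the rack. Outwards of it the ledges run on for 28 mm, sloping down 4 mm, and the side cheeks flare out 5 mm each, as a lead-in. Beyond them the lane is clear of fixed things while the bolt is open
- bolt (a joint): keeper bolt, a steel bar 92 mm long and 10 mm high (top 91 mm above the desk) in a U-guide on the track's -y side, crossing 38 mm outside track_mouth; it slides along the rack's +y. 0 to 0.008 m = open, drawn back clear of the lane; 0.085 m = fully across the lane, its end stop. Friction about 1.5 N; stays where it is left
- bolt_knob (a point): top centre of the bolt's upright round knob, 16 mm across, 34 mm high, top 125 mm above the desk; push it sideways; it moves with the bolt
- clay_pots: a stacked pair of round clay flower pots, 110 mm across, 117 mm high; a bystander, origin at the centre of its underside
- spray: a white plastic spray bottle, 72 mm across, 193 mm high; a bystander, origin at the centre of its underside
- bowl: a small white ceramic bowl, 110 mm across, 45 mm high; a bystander, origin at the centre of its underside
- label_tin: a tin of wooden plant labels, 68 mm across, 140 mm high; a bystander, origin at the centre of its underside
- twine: a flat reel of twine, 60 mm across, 50 mm high; a bystander, origin at the centre of its underside
- trowel: a blue plastic trowel lying flat, 300 mm long, 26 mm high; a bystander, origin on the desk near the middle of its length, 143 mm from the handle's end
There are look-alikes about, which are no part of the job. Leave any black or red look-alike of the pot1 alone.

How it is judged:
On the way, in this order (a step that is already met when the one before it is completed fails the run):
1. every pot has been turned mouth-up (angle between each of pot1, pot2, pot3's own z axis and vertical above 2.9 rad), for 0.2 s.
2. every pot hangs in the runners, the first against the stop and each other against the pot in front (angle between each of pot1, pot2, pot3's own z axis and vertical above 3 rad and y of pot1 in the frame of track_stop between -0.006 and 0.006 m and z of pot1 in the frame of track_stop between -0.001 and 0.009 m and (x of pot1 in the frame of track_stop above -0.034 m or (x of pot1 in the frame of track_stop above -0.089 m and x of any of pot2, pot3 in the frame of track_stop above -0.034 m) or (x of pot1 in the frame of track_stop above -0.144 m and x of any of pot2, pot3 in the frame of track_stop above -0.034 m and (x of pot2 in the frame of track_stop between -0.089 and -0.06 m or x of pot3 in the frame of track_stop between -0.089 and -0.06 m))) and y of pot2 in the frame of track_stop between -0.006 and 0.006 m and z of pot2 in the frame of track_stop between -0.001 and 0.009 m and (x of pot2 in the frame of track_stop above -0.034 m or (x of pot2 in the frame of track_stop above -0.089 m and x of any of pot1, pot3 in the frame of track_stop above -0.034 m) or (x of pot2 in the frame of track_stop above -0.144 m and x of any of pot1, pot3 in the frame of track_stop above -0.034 m and (x of pot1 in the frame of track_stop between -0.089 and -0.06 m or x of pot3 in the frame of track_stop between -0.089 and -0.06 m))) and y of pot3 in the frame of track_stop between -0.006 and 0.006 m and z of pot3 in the frame of track_stop between -0.001 and 0.009 m and (x of pot3 in the frame of track_stop above -0.034 m or (x of pot3 in the frame of track_stop above -0.089 m and x of any of pot1, pot2 in the frame of track_stop above -0.034 m) or (x of pot3 in the frame of track_stop above -0.144 m and x of any of pot1, pot2 in the frame of track_stop above -0.034 m and (x of pot1 in the frame of track_stop between -0.089 and -0.06 m or x of pot2 in the frame of track_stop between -0.089 and -0.06 m)))), for 0.2 s.
3. the keeper bolt is shot across the open end (value of joint bolt above 0.075 m), for 0.2 s.
At the end, for the whole second after the job is handed in: every pot present hangs level and mouth-up by its lips in the runners, the first within 8 mm of the stop and the second and third pushed up to it (within 11 and 14 mm of their tight places in all), all at rest and released, and the bolt is within 10 mm of fully shot (all of step 2 and value of joint bolt above 0.075 m and linear speed of each of pot1, pot2, pot3 below 0.02 m/s); the robot touches nothing.
It fails at once if a bystander (round clay pots, spray bottle, bowl, trowel, label tin or twine) is shifted more than 5 cm or tipped over (distance of any of clay_pots, spray, bowl, trowel, label_tin, twine from where it was at the start of the episode above 0.05 m or angle between any of clay_pots, spray, bowl, trowel, label_tin, twine's own z axis and vertical above 0.5 rad).
Of pot1, pot2, pot3 only 2 to 3 are there at a start; the rules pass over those that are not, and their reading is None.
At some moment in a run one of pot1, pot2, pot3 may be knocked a few centimetres aside while the robot is not near it.
It also fails if it takes over 210 s, if anything falls off the work surface, if the arm or the gripper's body presses on something with over 40 N, if the wrist force passes 120 N, or if a joint passes its speed limit or range.

## Working session

There is one attempt and no reset: what is moved stays moved. The work goes in short steps, Python scripts to look and compute and a tool call to move; the robot and the scene stay as the last step left them, time stands still between calls to the robot, and variables do not carry over. Pictures are saved under pics/ and viewed, and the job is handed in when it is done.

Besides the shell and the picture viewer there is one more tool, called after "Request:" by a JSON object that holds its "op" and its "data". carry_out: Moves the arm, as the interface text tells. Its arguments: {"type":"object","properties":{"series":{"type":"array","items":{"type":"array"}},"force":{"type":"number"}},"required":["series"]}

```bash
ls; mkdir -p pics
python3 - <<'E'
from plant import robot
import cv2
o=robot.get_obs(); print({k:o[k] for k in('time','ee_pos','ee_rot','width','joint_pos')})
for n in('side','top'):
    f=robot.grab_frame(n); cv2.imwrite(f'pics/{n}0.png',f['image'][:,:,::-1]); print(n,f['fovy'],f['cx'],f['cy'],f['distortion'],f['world_to_cam'])
E
```

```text
pics
{'time': 0.0, 'ee_pos': array([0.27043451, 0.56283699, 0.19852914]), 'ee_rot': array([ 0.68934064,  0.15635617,  0.68958042, -0.15761051]), 'width': 1.0028311272871493, 'joint_pos': array([-1.01753643,  0.50834196, -0.23751163,  1.50112584,  0.12572309,
        1.14892237, -0.15480148])}
side 46.33014166327685 324.1750684955367 199.71378088991352 [-0.12942418  0.          0.          0.          0.        ] [[ 0.82396423 -0.56627928  0.02026625 -0.46924862]
 [-0.38015531 -0.57895925 -0.72131001  0.26434831]
 [ 0.42019624  0.58662933 -0.69231579  1.16853271]
 [ 0.          0.          0.          1.        ]]
top 50.4574968550685 314.32570457218804 200.6655646529913 [0.04007359 0.         0.         0.         0.        ] [[-0.02809951 -0.99938182  0.02112813 -0.02554499]
 [-0.9883179   0.02460865 -0.15040662  0.52964398]
 [ 0.1497937  -0.02510766 -0.98839843  1.23238113]
 [ 0.          0.          0.          1.        ]]
```

View pics/side0.png

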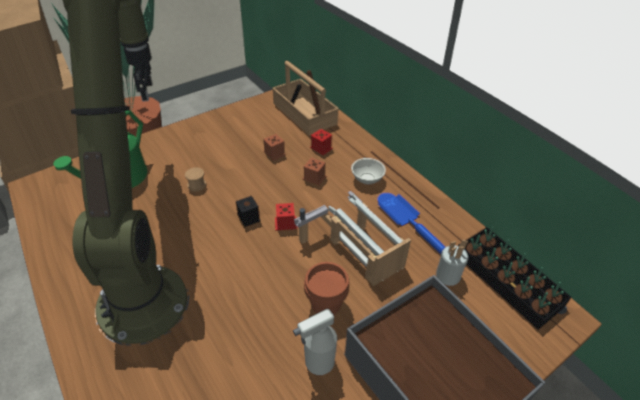

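View pics/top0.png

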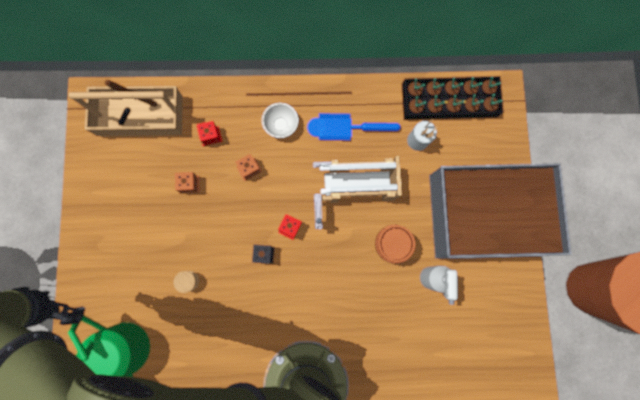

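```bash
cat > h.py <<'E'
import numpy as np, cv2
from plant import robot
class V:
    def __init__(s,name):
        f=robot.grab_frame(name); s.im=f['image'][:,:,::-1].copy(); T=f['world_to_cam']; s.R=T[:3,:3]; s.t=T[:3,3]
        fl=200/np.tan(np.radians(f['fovy'])/2); s.K=np.array([[fl,0,f['cx']],[0,fl,f['cy']],[0,0,1]]); s.d=np.array(f['distortion'],float)
    def ray(s,uv):
        p=cv2.undistortPoints(np.array(uv,float).reshape(-1,1,2),s.K,s.d).reshape(-1,2)
        d=np.c_[p,np.ones(len(p))]@s.R; return -s.R.T@s.t,d
    def plane(s,uv,z):
        c,d=s.ray(uv); return c+d*((z-c[2])/d[:,2])[:,None]
    def px(s,P):
        return cv2.projectPoints(np.array(P,float).reshape(-1,1,3),cv2.Rodrigues(s.R)[0],s.t,s.K,s.d)[0].reshape(-1,2)
    def crop(s,x0,y0,x1,y1,k,fn): cv2.imwrite(fn,cv2.resize(s.im[y0:y1,x0:x1],None,fx=k,fy=k,interpolation=cv2.INTER_CUBIC))
def tri(v1,p1,v2,p2):
    c1,d1=v1.ray(p1);c2,d2=v2.ray(p2);d1=d1[0];d2=d2[0]
    s,*_=np.linalg.lstsq(np.c_[d1,-d2],c2-c1,rcond=None)
    a=c1+s[0]*d1;b=c2+s[1]*d2; return (a+b)/2,np.linalg.norm(a-b)
E
python3 - <<'E'
from h import *
v=V('top'); s=V('side')
v.crop(160,130,320,270,5,'pics/t1.png'); v.crop(300,145,420,235,6,'pics/t2.png')
s.crop(280,180,420,290,5,'pics/s2.png')
print(v.plane([[187,182],[247,167],[208,132],[289,226]],0.058))
for n in (v.im,):
    h=cv2.cvtColor(n,cv2.COLOR_BGR2HSV)
    for p in [(187,190),(242,167),(208,138),(289,226),(395,243)]: print(p,h[p[1],p[0]])
E
```

```text
[[0.59104945 0.33442111 0.058     ]
 [0.63247881 0.15852713 0.058     ]
 [0.742583   0.2743326  0.058     ]
 [0.45301779 0.03705491 0.058     ]]
(187, 190) [  9 180 112]
(242, 167) [ 11 153 207]
(208, 138) [  0 198 213]
(289, 226) [ 12 157 122]
(395, 243) [ 10 157 203]
```

View pics/t1.png

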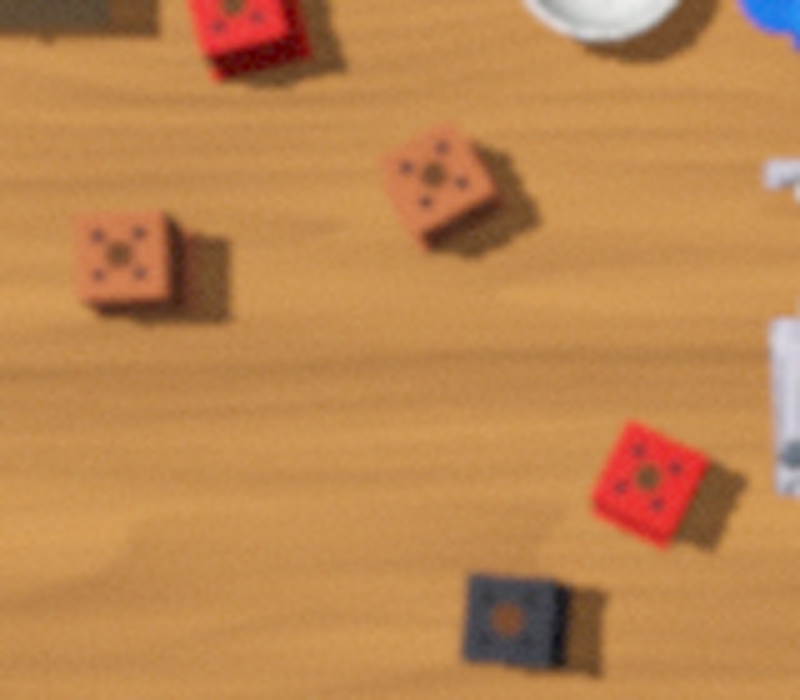

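View pics/t2.png

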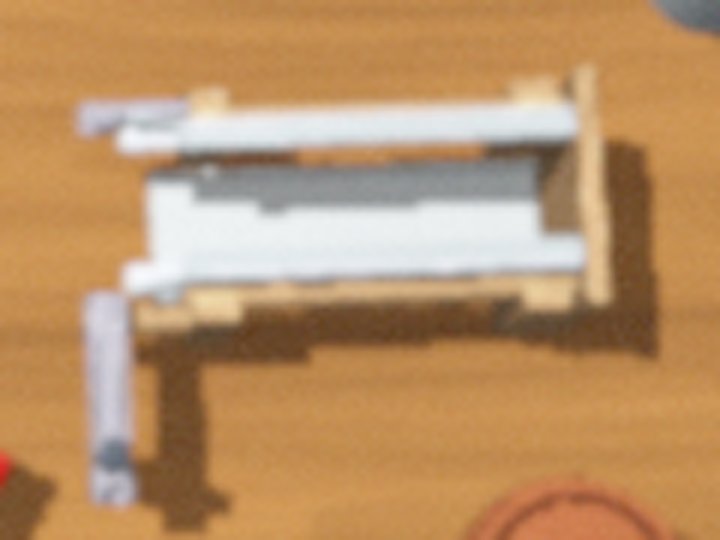

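View pics/s2.png

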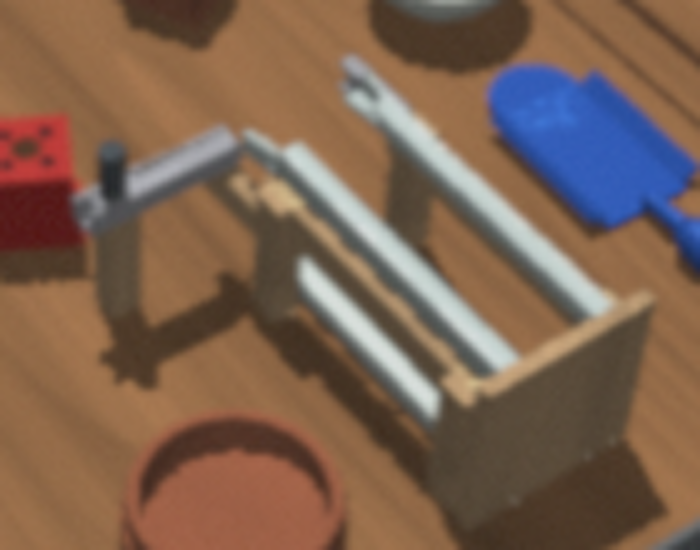

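Run:
```python
from h import *
v=V('top'); s=V('side')
c=lambda x,y:(300+x/6,145+y/6)
np.set_printoptions(precision=4,suppress=True)
print('board outer',v.plane([c(598,68),c(610,303)],.113))
print('board inner',v.plane([c(577,68),c(588,302)],.113))
print('far flange in',v.plane([c(185,150),c(578,137)],.108))
print('near flange in',v.plane([c(185,262),c(585,237)],.108), 'near out',v.plane([c(185,283),c(585,268)],.108),'far out',v.plane([c(190,106),c(575,103)],.108))
t=lambda x,y:(280+x/5,180+y/5)
print('side board outer top',s.plane([t(652,295),t(478,395)],.113))
print('side near flange L/R in', s.plane([t(300,145),t(520,355)],.108),'far', s.plane([t(383,120),t(592,318)],.108))
print('knob', v.plane([c(110,452)],.125), s.plane([t(113,150)],.125))
v.crop(380,190,400,210,1,'/tmp/x.png')
# pots
for w,boxes,n in((v,[(170,165,205,200),(228,148,270,190)],'t'),(s,[(255,130,295,165),(298,155,335,190)],'s')):
    for i,b in enumerate(boxes): w.crop(*b,14,f'pics/p{n}{i}.png')
ims=[cv2.resize(cv2.imread(f'pics/p{n}{i}.png'),(400,300)) for n in 'ts' for i in(0,1)]
cv2.imwrite('pics/pots.png',np.vstack([np.hstack(ims[:2]),np.hstack(ims[2:])]))
```

```text
board outer [[ 0.6406 -0.2869  0.113 ]
 [ 0.5264 -0.286   0.113 ]]
board inner [[ 0.6409 -0.2768  0.113 ]
 [ 0.5272 -0.2756  0.113 ]]
far flange in [[ 0.6063 -0.0877  0.108 ]
 [ 0.6082 -0.2765  0.108 ]]
near flange in [[ 0.5519 -0.0859  0.108 ]
 [ 0.5594 -0.2771  0.108 ]] near out [[ 0.5418 -0.0856  0.108 ]
 [ 0.5444 -0.2763  0.108 ]] far out [[ 0.6278 -0.0909  0.108 ]
 [ 0.6249 -0.276   0.108 ]]
side board outer top [[ 0.6429 -0.2808  0.113 ]
 [ 0.5265 -0.282   0.113 ]]
side near flange L/R in [[ 0.5585 -0.0885  0.108 ]
 [ 0.5634 -0.2708  0.108 ]] far [[ 0.6084 -0.0979  0.108 ]
 [ 0.61   -0.2724  0.108 ]]
knob [[ 0.4604 -0.047   0.125 ]] [[ 0.4622 -0.05    0.125 ]]
```

View pics/pots.png

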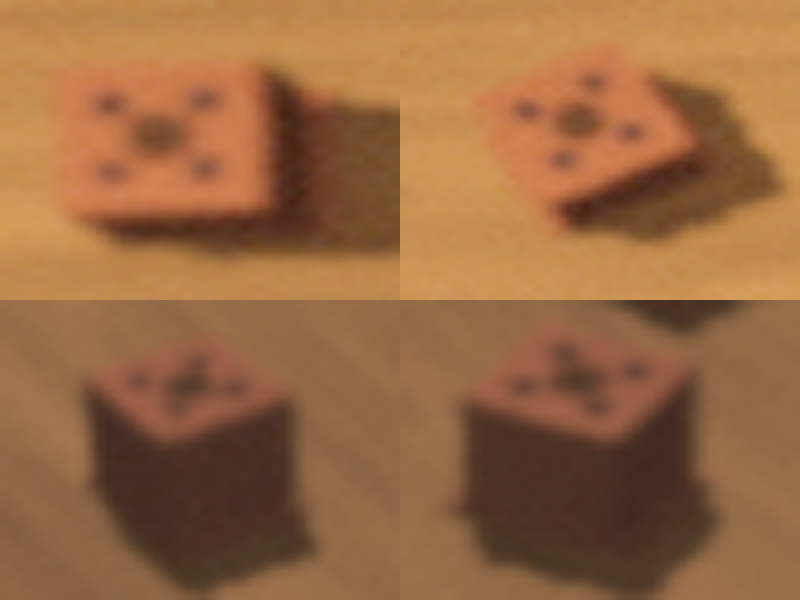

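Run:
```python
from h import *
v=V('top'); s=V('side')
o=[]
for w,b in((v,(168,163,212,196)),(v,(228,150,272,183)),(s,(252,132,296,165)),(s,(294,156,338,189))):
    x0,y0,x1,y1=b; im=w.im[y0:y1,x0:x1].astype(float)/255
    im=(np.clip(im*1.0,0,1)**.45*255).astype('uint8'); o.append(cv2.resize(im,(400,300),interpolation=cv2.INTER_CUBIC))
cv2.imwrite('pics/pots2.png',np.vstack([np.hstack(o[:2]),np.hstack(o[2:])]))
for w,b in((v,(150,130,290,210)),):
    x0,y0,x1,y1=b
    h=cv2.cvtColor(w.im,cv2.COLOR_BGR2HSV)
    m=cv2.inRange(h,(3,120,150),(13,220,255)); m=cv2.morphologyEx(m,cv2.MORPH_CLOSE,np.ones((5,5)))
    n=cv2.findContours(m,cv2.RETR_EXTERNAL,cv2.CHAIN_APPROX_NONE)[0]
    for c in n:
        if cv2.contourArea(c)<100: continue
        p=v.plane(c.reshape(-1,2),.058); r=cv2.minAreaRect((p[:,:2]*1000).astype('float32')); print(r, c.mean(0))
```

```text
((247.01010131835938, -913.148681640625), (82.90839385986328, 221.639892578125), 81.22149658203125) [[628.49425287 291.54597701]]
((394.9573059082031, -270.1930847167969), (110.89464569091797, 117.59635162353516), 10.458731651306152) [[394.53097345 243.40707965]]
((452.49664306640625, 37.64371871948242), (59.51176452636719, 67.39247131347656), 63.51030731201172) [[289.19548872 227.06766917]]
((590.7318115234375, 335.7513122558594), (63.21171569824219, 66.93863677978516), 1.0970659255981445) [[184.625  180.7125]]
((634.4347534179688, 157.76487731933594), (64.77042388916016, 60.040740966796875), 29.84130859375) [[246.23076923 166.44615385]]
((741.2852172851562, 272.42913818359375), (76.26980590820312, 69.07795715332031), 13.845969200134277) [[204.8  129.77]]
```

View pics/pots2.png

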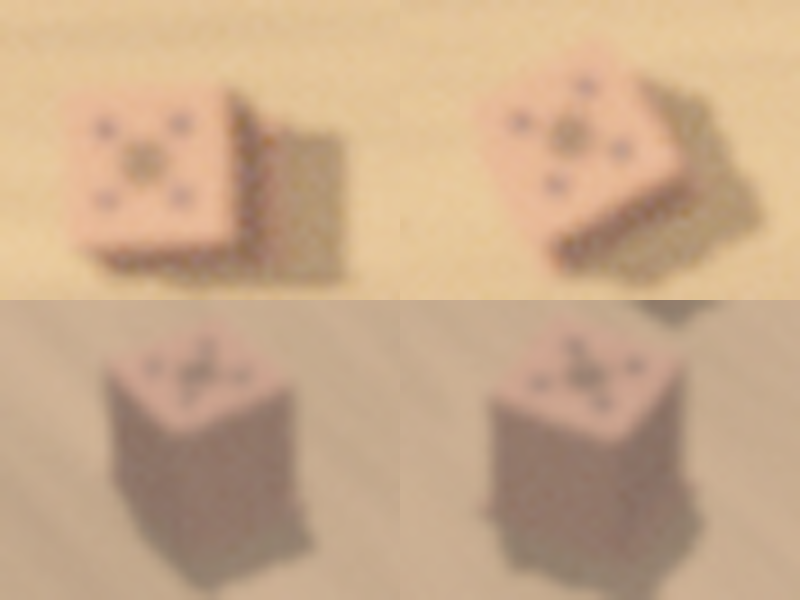

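Run:
```python
from h import *
np.set_printoptions(precision=4,suppress=True)
v=V('top'); s=V('side')
c=lambda a:[(160+x/5-.4,130+y/5-.4) for x,y in a]
for H in ([(98,235),(139,233),(140,274),(98,275),(119,254)],[(407,167),(441,147),(461,182),(426,202),(433,175)]):
    p=v.plane(c(H),.058)[:,:2]; d1=(p[1]-p[0]+p[2]-p[3]); d2=(p[3]-p[0]+p[2]-p[1])
    ctr=p.mean(0); a=np.degrees([np.arctan2(*d1[::-1]),np.arctan2(*d2[::-1])]); print(ctr,a,np.linalg.norm(d1)/2)
    th=np.radians((a[0]+a[1]+90)/2); 
    for nm,t in(('lip on d1 ends',th),('lip on d2 ends',th+np.pi/2)):
        # y axis of pot along t
        u=np.array([np.cos(t),np.sin(t)]);w=np.array([-u[1],u[0]])
        P=[np.r_[ctr+sa*32*u/1000+sb*26*w/1000,0.002] for sa in(-1,1) for sb in (-1,1)]
        print(nm,np.degrees(t)); print(np.c_[s.px(P),v.px(P)])
h=s.im
for b in((260,140,290,165),(302,162,332,190)):
    x0,y0,x1,y1=b; print(b)
```

```text
[0.596  0.3451] [ -89.1555 -178.3607] 0.024100811129277318
lip on d1 ends -88.75812534869968
[[263.1213 150.6328 178.0121 192.8209]
 [275.8413 145.5109 177.9615 176.2071]
 [272.589  160.1409 199.158  191.8822]
 [285.4915 154.7719 198.9848 175.3157]]
lip on d2 ends 1.241874651300316
[[270.1726 159.8563 197.199  193.8944]
 [262.4985 152.1076 180.0063 194.6616]
 [286.0318 153.2776 196.9999 173.4994]
 [278.1751 145.7761 179.9298 174.2193]]
[0.6401 0.1605] [ -60.1693 -152.1001] 0.023650828819837877
lip on d1 ends -61.13473507538441
[[301.8102 178.9258 243.8456 180.9111]
 [309.2907 169.827  235.6672 166.7228]
 [319.2854 185.0783 261.912  170.7548]
 [326.4786 175.7239 253.6977 156.6793]]
lip on d2 ends 28.86526492461559
[[316.7725 185.5982 261.1778 173.3357]
 [302.5467 180.5743 246.4955 181.5984]
 [325.6605 174.1143 251.072  155.999 ]
 [311.722  169.3461 236.4256 164.1489]]
(260, 140, 290, 165)
(302, 162, 332, 190)
```

```bash
cat > go.py <<'E'
# usage: go(x,y,z,jawdeg): prints shift in current tool axes and yaw
from h import *
from scipy.spatial.transform import Rotation as R
def st():
    o=robot.get_obs(); q=o['ee_rot']; r=R.from_quat([q[1],q[2],q[3],q[0]]).as_matrix(); return o,r
def go(p,jaw=None):
    o,r=st(); d=r.T@(np.array(p)-o['ee_pos'])*100
    yw=np.degrees(np.arctan2(r[1,1],r[0,1]))
    print('t',round(o['time'],2),'pos',o['ee_pos'].round(4),'jawdeg',round(yw,1),'shift cm',d.round(2),'tool y',r[:,1].round(3),'z',r[:,2].round(3),'F',np.round(o['contact_force'],1))
    if jaw is not None:
        t=(yw-jaw+90)%180-90; print('turn',round(t,1))
E
python3 -c "
from go import *
go((.640,.1605,.15),28.9); print(robot.get_obs()['joint_pos'])"
```

```text
t 0.5 pos [0.2706 0.5633 0.1993] jawdeg 64.3 shift cm [  4.93 -20.32  50.74] tool y [ 0.433  0.901 -0.   ] z [ 0.901 -0.433 -0.   ] F [-0.2  0.3  0.1]
turn 35.4
[-1.01751661  0.50753313 -0.23756947  1.50027026  0.12568506  1.14887712
 -0.15479248]
```

Request:
{"op": "carry_out", "data": {"series": [[8.54,[0.2,-1.4,3.6],0],[8.54,[0.2,-1.4,3.6],0],[8.54,[0.2,-1.4,3.6],0],[8.54,[0.2,-1.4,3.6],0],[8.54,[0.2,-1.4,3.6],0],[8.54,[0.2,-1.4,3.6],0],[8.54,[0.2,-1.4,3.6],0],[8.54,[0.2,-1.4,3.6],0],[8.54,[0.2,-1.4,3.6],0],[8.54,[0.2,-1.4,3.6],0],[8.54,[0.2,-1.4,3.6],0],[8.54,[0.2,-1.4,3.6],0],[8.54,[0.2,-1.4,3.6],0],[8.54,[0.2,-1.4,3.6],0]], "force": 20}}

```text
time: 2.25
ee_pos: [0.6409, 0.1675, 0.1714]
ee_rot: [0.69, 0.157, 0.689, -0.157]
contact_force: [1.1, -0.4, -0.6]
width: 0.998
```

Request:
{"op": "carry_out", "data": {"series": [[8.54,[0,0,0],9],[8.54,[0,0,0],9],[8.54,[0,0,0],9],[8.54,[0,0,0],8.4],[8.54,[0,0,0],0],[8.54,[0,0,0],0]]}}

```text
time: 3.0
ee_pos: [0.64, 0.1686, 0.1714]
ee_rot: [0.61, 0.358, 0.61, -0.358]
contact_force: [0.3, 0.0, 0.4]
width: 0.997
```

```bash
python3 -c "
from go import *
v=V('top');s=V('side'); v.crop(160,110,320,230,4,'pics/a.png'); s.crop(240,60,380,200,4,'pics/b.png')
go((.640,.1605,.10),28.9)"
```

```text
t 3.1 pos [0.6401 0.1684 0.1714] jawdeg 29.1 shift cm [ 7.14 -0.39  0.69] tool y [ 0.874  0.486 -0.   ] z [ 0.486 -0.874 -0.   ] F [-0.1  0.   0.9]
turn 0.2
```

View pics/b.png

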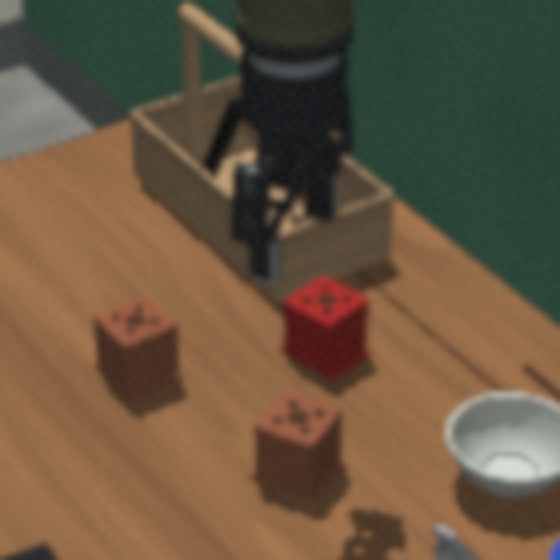

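Request:
{"op": "carry_out", "data": {"series": [[8.54,[2,-0.2,0.35],0],[8.54,[2,-0.2,0.35],0],[8.54,[3,0,0],0],[8.54,[3,0,0],0],[8.54,[2.2,0,0],0],[8.54,[2,0,0],0],[8.54,[1,0,0],0],[8.54,[1,0,0],0],[8.54,[0,0,0],0],[8.54,[0,0,0],0]]}}

```text
time: 4.35
ee_pos: [0.6404, 0.1605, 0.01]
ee_rot: [0.609, 0.359, 0.609, -0.359]
contact_force: [0.6, 0.8, 0.4]
width: 0.999
```

```bash
python3 -c "
from go import *
v=V('top');s=V('side'); v.crop(200,110,300,200,7,'pics/a1.png'); s.crop(270,120,370,200,7,'pics/b1.png')
go((.640,.1605,.009),28.9)"
```

```text
t 4.45 pos [0.6404 0.1605 0.0101] jawdeg 28.9 shift cm [ 0.11 -0.04 -0.02] tool y [0.875 0.484 0.001] z [ 0.484 -0.875  0.   ] F [ 0.6  0.1 -0.1]
turn 0.0
```

View pics/b1.png

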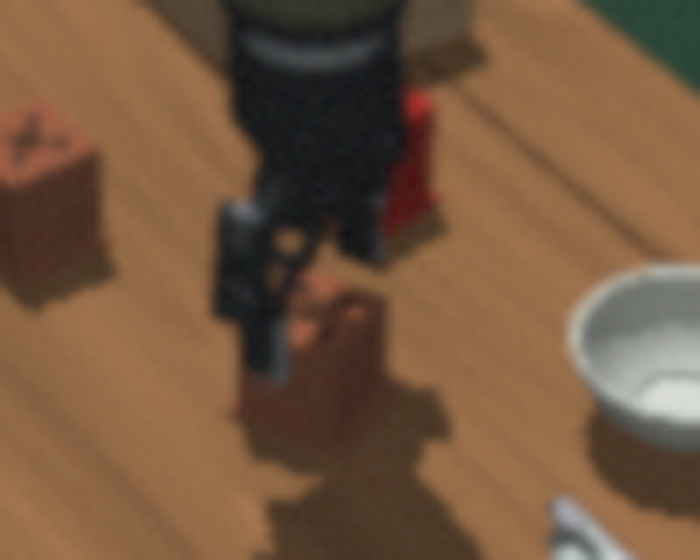

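Request:
{"op": "carry_out", "data": {"series": [[4.8,[0,0,0],0],[4.8,[0,0,0],0],[4.8,[0,0,0],0],[4.8,[0,0,0],0],[4.8,[0,0,0],0],[4.8,[0,0,0],0]], "force": 20}}

```text
time: 5.2
ee_pos: [0.6402, 0.1605, 0.0098]
ee_rot: [0.609, 0.359, 0.609, -0.359]
contact_force: [-0.0, -0.5, 4.8]
width: 0.605
```

Request:
{"op": "carry_out", "data": {"series": [[4.8,[-1,0,0],0],[4.8,[-2,0,0],0],[4.8,[-2,0,0],0],[4.8,[-1,0,0],0],[4.8,[0,0,0],0]]}}

```text
time: 5.82
ee_pos: [0.6403, 0.1604, 0.07]
ee_rot: [0.609, 0.359, 0.609, -0.359]
contact_force: [-0.3, -0.7, -0.9]
width: 0.605
```

```bash
python3 -c "
from go import *
v=V('top');s=V('side'); v.crop(200,110,300,200,7,'pics/a2.png'); s.crop(270,100,370,180,7,'pics/b2.png')
go((.585,-.312,.25),0)"
```

```text
t 5.92 pos [0.6394 0.1603 0.0687] jawdeg 28.9 shift cm [-18.11 -27.64  38.69] tool y [ 0.875  0.484 -0.001] z [ 0.484 -0.875 -0.   ] F [ 0.6  0.3 -0.7]
turn 28.9
```

View pics/b2.png

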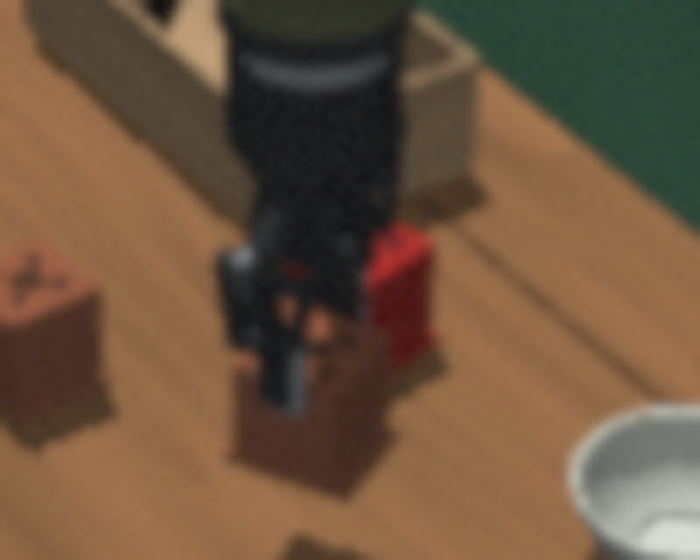

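Request:
{"op": "carry_out", "data": {"series": [[4.8,[-5,0,0],0],[4.8,[-6,0,0],0],[4.8,[-6,0,0],0],[4.8,[-1,0,0],9.6],[4.8,[0,0,0],9.7],[4.8,[0,0,0],9.6],[4.8,[0,-0.5,4],0],[4.8,[0,-0.5,4],0],[4.8,[0,-0.5,4],0],[4.8,[0,-0.5,4],0],[4.8,[0,-0.5,4],0],[4.8,[0,-0.5,4],0],[4.8,[0,-0.5,4],0],[4.8,[0,-0.5,4],0],[4.8,[0,-0.5,4],0],[4.8,[0,-0.5,4],0],[4.8,[0,-0.4,4],0],[4.8,[0,0,3],0],[4.8,[0,0,0],0]]}}

```text
time: 8.3
ee_pos: [0.5847, -0.3129, 0.2478]
ee_rot: [-0.499, -0.5, -0.5, 0.502]
contact_force: [1.2, -0.0, -1.5]
width: 0.6
```

```bash
python3 -c "
from go import *
v=V('top');s=V('side'); v.crop(340,110,460,210,6,'pics/a3.png'); s.crop(340,130,480,240,5,'pics/b3.png')
go((.585,-.3135,.15),0)"
```

```text
t 8.4 pos [ 0.5861 -0.3091  0.2482] jawdeg 0.0 shift cm [ 9.82 -0.1   0.45] tool y [ 1.     0.001 -0.001] z [ 0.001 -1.    -0.001] F [ 0.3 -0.  -0.3]
turn 0.0
```

View pics/b3.png

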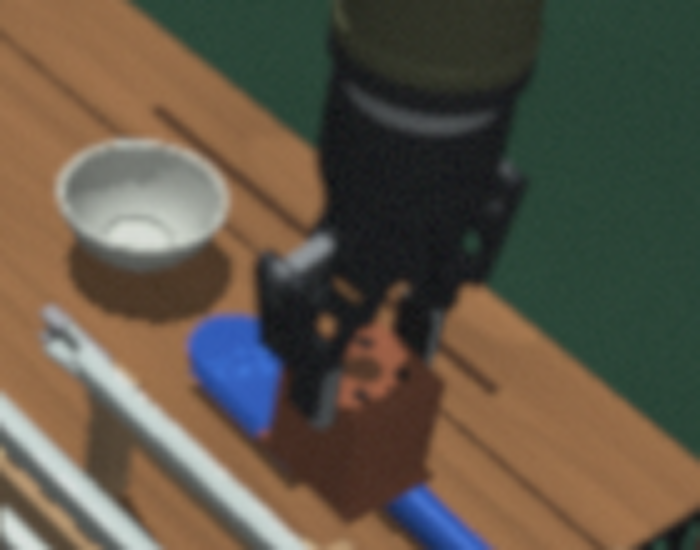

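View pics/a3.png

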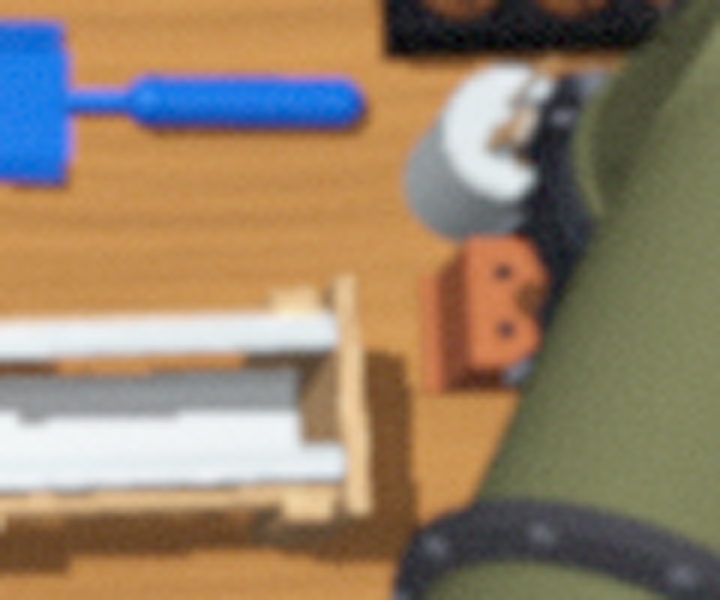

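```bash
python3 -c "
from h import *
v=V('top')
print(v.plane([(340+425/6-.4,110+330/6-.4)],.24), v.plane([(423.5,131)],.14), v.plane([(340+(440)/6,110+235/6)],.005))"
```

```text
[[ 0.58581783 -0.28333961  0.24      ]] [[ 0.70578594 -0.35233823  0.14      ]] [[ 0.69028265 -0.35670609  0.005     ]]
```

```bash
python3 -c "
from h import *
s=V('side');t=V('top')
c=lambda x,y:(340+x/5-.4,130+y/5-.4)
print(s.plane([c(266,440),c(352,520),c(430,478)],.24)); print(t.px([(.586,-.3091,.24)]),s.px([(.56,-.277,.24),(.56,-.341,.24),(.612,-.341,.24)])); s.crop(380,190,450,245,10,'pics/b4.png')
print(tri(t,(340+425/6-.4,110+390/6-.4),s,c(266,440)))
print('board corner tri',tri(t,(300+610/6-.4,145+303/6-.4),s,(280+478/5-.4,180+395/5-.4)),tri(t,(300+598/6-.4,145+68/6-.4),s,(280+652/5-.4,180+295/5-.4)))
"
```

```text
[[ 0.56140103 -0.28215924  0.24      ]
 [ 0.56129217 -0.34159392  0.24      ]
 [ 0.60863554 -0.34229313  0.24      ]]
[[420.46204666 164.28839727]] [[390.88964887 216.49863464]
 [409.39330762 233.6744382 ]
 [426.28038387 224.25768273]]
(array([ 0.56036299, -0.28211727,  0.24026328]), np.float64(0.001610152128071397))
board corner tri (array([ 0.52561439, -0.28322728,  0.11705135]), np.float64(0.0029835379166609235)) (array([ 0.63905257, -0.28356805,  0.11997356]), np.float64(0.0022156615092573492))
```

View pics/b4.png

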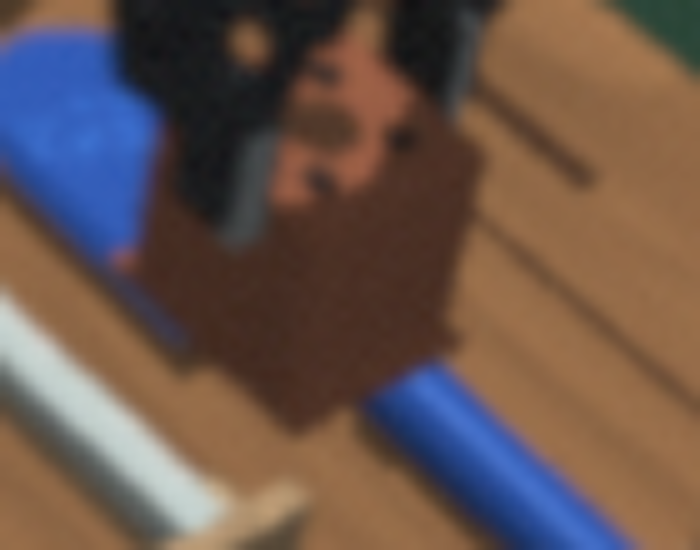

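Request:
{"op": "carry_out", "data": {"series": [[4.8,[3,-0.5,-0.2],0],[4.8,[4,-0.5,0],0],[4.8,[3,0,0],0],[4.8,[1.5,0,0],0],[4.8,[0.5,0,0],0],[4.8,[0.5,0,0],0],[4.8,[0.5,0,0],0],[4.8,[0,0,0],0]]}}

```text
time: 9.55
ee_pos: [0.5775, -0.3093, 0.1214]
ee_rot: [0.502, 0.5, 0.498, -0.5]
contact_force: [-0.3, -1.4, 4.8]
width: 0.601
```

```bash
python3 -c "
from go import *
v=V('top');s=V('side'); v.crop(360,130,440,200,8,'pics/a5.png'); s.crop(360,160,480,260,6,'pics/b5.png')
go((.575,-.31,.1),0)"
```

```text
t 9.65 pos [ 0.5775 -0.3093  0.1214] jawdeg -0.0 shift cm [ 2.13 -0.25  0.06] tool y [ 1.    -0.     0.004] z [-0.    -1.     0.003] F [-0.5 -2.4  6.2]
turn -0.0
```

View pics/b5.png

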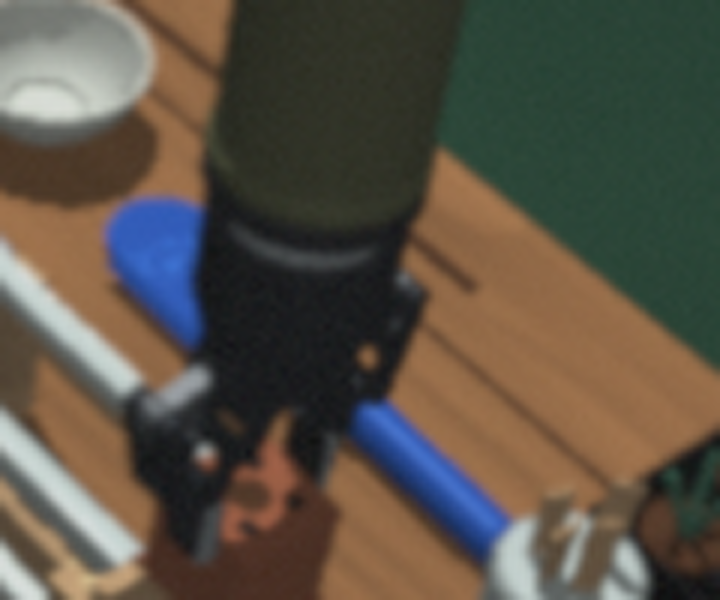

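Request:
{"op": "carry_out", "data": {"series": [[4.8,[0.4,0,0],0],[4.8,[0.4,0,0],0],[4.8,[0.4,0,0],0],[4.8,[0.4,0,0],0],[4.8,[0,0,0],0]]}}

```text
time: 10.28
ee_pos: [0.5778, -0.3161, 0.1091]
ee_rot: [0.504, 0.5, 0.494, -0.502]
contact_force: [-3.1, -12.3, 21.2]
width: 0.602
```

```bash
python3 -c "
from go import *
v=V('top');s=V('side'); v.crop(360,130,440,200,8,'pics/a6.png'); s.crop(360,180,480,280,6,'pics/b6.png')
go((.575,-.31,.1),0)"
```

```text
t 10.38 pos [ 0.5778 -0.3162  0.1091] jawdeg -0.2 shift cm [ 0.9  -0.29 -0.63] tool y [ 1.    -0.004  0.009] z [-0.004 -1.     0.012] F [ -3.2 -11.4  21.9]
turn -0.2
```

View pics/b6.png

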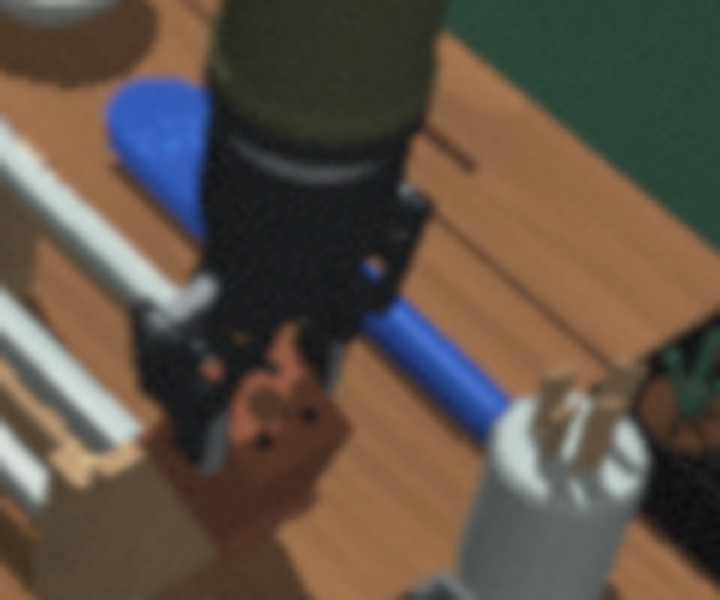

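View pics/a6.png

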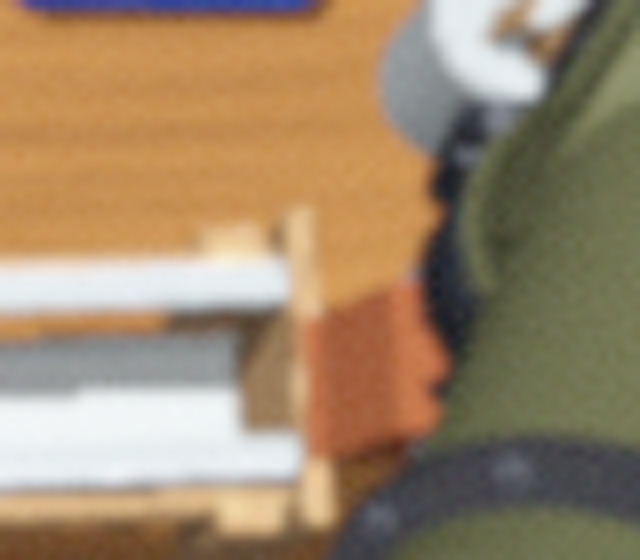

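Request:
{"op": "carry_out", "data": {"series": [[5.0,[0.3,0,-0.3],0],[5.0,[0.3,0,-0.3],0],[5.0,[0.3,0,-0.2],0],[5.0,[0,0,0],0]]}}

```text
time: 10.88
ee_pos: [0.578, -0.3143, 0.1033]
ee_rot: [0.507, 0.5, 0.49, -0.504]
contact_force: [-6.9, -21.5, 33.4]
width: 0.603
```

```bash
python3 -c "
from go import *
v=V('top');s=V('side'); v.crop(360,130,440,200,8,'pics/a7.png'); s.crop(360,180,480,280,6,'pics/b7.png')
go((.575,-.31,.1),0)"
```

```text
t 10.97 pos [ 0.578  -0.3143  0.1033] jawdeg -0.4 shift cm [ 0.31 -0.31 -0.44] tool y [ 1.    -0.007  0.013] z [-0.007 -1.     0.021] F [ -7.  -22.1  33.4]
turn -0.4
```

View pics/b7.png

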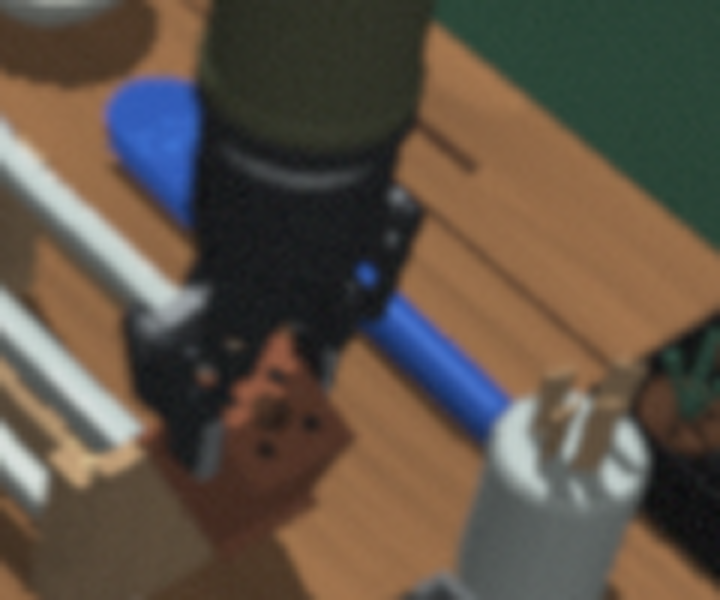

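Request:
{"op": "carry_out", "data": {"series": [[5.1,[0,0,0],0],[5.1,[0,0,0],0]]}}

```text
time: 11.22
ee_pos: [0.578, -0.3143, 0.1033]
ee_rot: [0.506, 0.5, 0.49, -0.504]
contact_force: [-5.9, -21.2, 34.8]
width: 0.603
```

Request:
{"op": "carry_out", "data": {"series": [[5.15,[0,0,0],0],[5.15,[0,0,0],0]]}}

```text
time: 11.48
ee_pos: [0.578, -0.3143, 0.1032]
ee_rot: [0.506, 0.5, 0.49, -0.504]
contact_force: [-6.2, -21.6, 35.6]
width: 0.604
```

Request:
{"op": "carry_out", "data": {"series": [[5.18,[0,0,0],0],[5.18,[0,0,0],0]]}}

```text
time: 11.72
ee_pos: [0.5776, -0.3079, 0.0996]
ee_rot: [0.504, 0.5, 0.494, -0.502]
contact_force: [-3.4, -12.1, 17.4]
width: 0.61
```

Request:
{"op": "carry_out", "data": {"series": [[5.21,[0,0,0],0],[5.21,[0,0,0],0]]}}

```text
time: 11.98
ee_pos: [0.5764, -0.2991, 0.0944]
ee_rot: [0.5, 0.5, 0.5, -0.5]
contact_force: [-0.6, -1.1, -0.9]
width: 0.61
```

Request:
{"op": "carry_out", "data": {"series": [[5.1,[0,0,0],0]]}}

```text
time: 12.1
ee_pos: [0.5764, -0.2989, 0.0942]
ee_rot: [0.5, 0.5, 0.501, -0.5]
contact_force: [0.0, -1.0, 2.0]
width: 0.607
```

```bash
python3 -c "
from go import *
v=V('top');s=V('side'); v.crop(360,130,440,200,8,'pics/a8.png'); s.crop(360,180,480,280,6,'pics/b8.png')
go((.575,-.31,.1),0)"
```

```text
t 12.2 pos [ 0.5764 -0.299   0.0942] jawdeg 0.1 shift cm [-0.58 -0.14  1.1 ] tool y [ 1.     0.001 -0.   ] z [ 0.001 -1.    -0.001] F [-0.1 -0.3  1.9]
turn 0.1
```

View pics/b8.png

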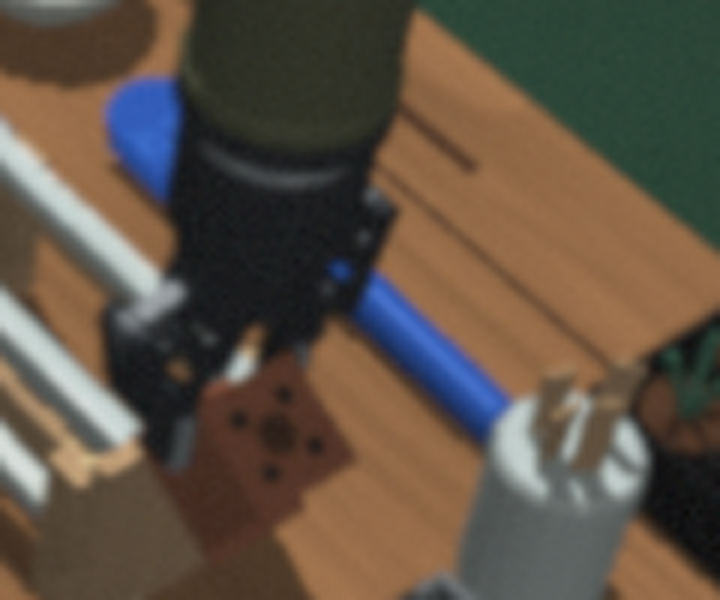

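View pics/a8.png

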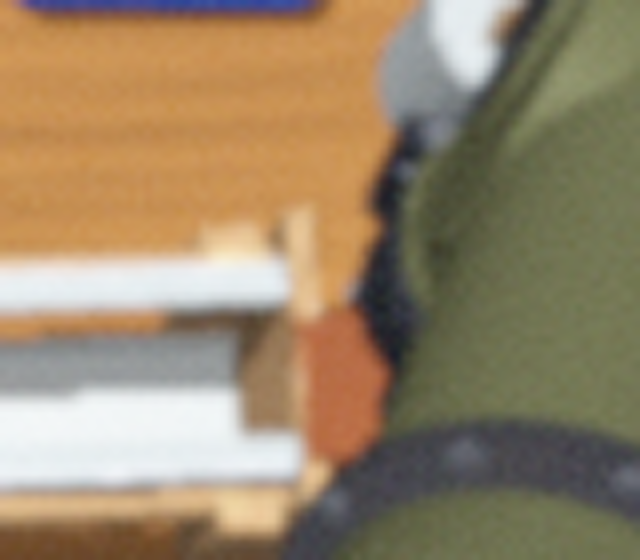

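Request:
{"op": "carry_out", "data": {"series": [[4.8,[0,0,0],0],[4.8,[0,0,0],0],[4.8,[-2,0,0.5],0],[4.8,[-4,0,0.5],0],[4.8,[-4,0,0.5],0],[4.8,[-3,0,0],0],[4.8,[0,0,0],0]]}}

```text
time: 13.08
ee_pos: [0.5772, -0.3154, 0.2267]
ee_rot: [0.502, 0.5, 0.499, -0.499]
contact_force: [-0.0, -0.1, -0.4]
width: 0.604
```

```bash
python3 -c "
from go import *
v=V('top');s=V('side'); v.crop(360,130,440,200,8,'pics/a9.png'); s.crop(340,130,460,230,6,'pics/b9.png')
go((.575,-.31,.1),0)"
```

```text
t 13.18 pos [ 0.5759 -0.3143  0.2236] jawdeg 0.0 shift cm [12.36 -0.08 -0.43] tool y [ 1.     0.001 -0.001] z [ 0.001 -1.    -0.001] F [ 0.3 -0.1 -1.4]
turn 0.0
```

View pics/b9.png

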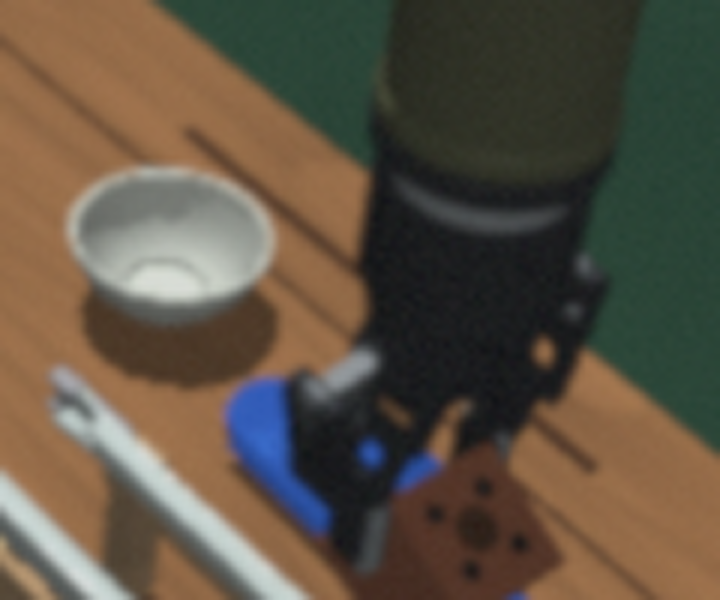

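View pics/a9.png

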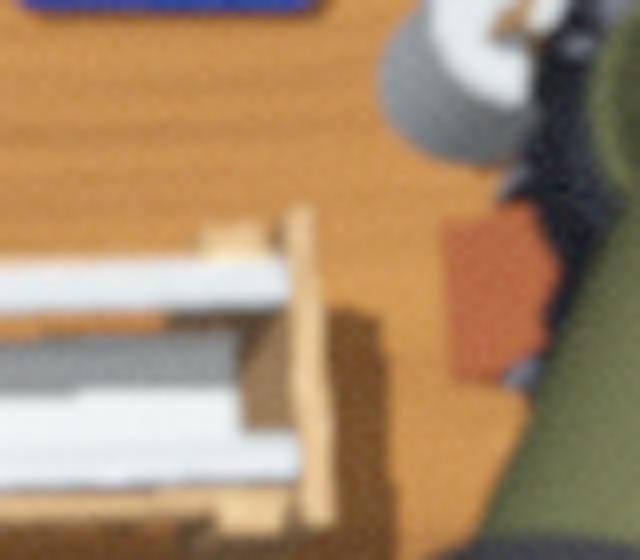

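```bash
cat >> h.py <<'E'
def basepose(s,px,a=.012):
    O=np.array([[-a,a,0],[a,a,0],[a,-a,0],[-a,-a,0]])
    n,r,t,e=cv2.solvePnPGeneric(O,np.array(px,float).reshape(-1,1,2),s.K,s.d,flags=cv2.SOLVEPNP_IPPE_SQUARE)
    for rr,tt,ee in zip(r,t,e):
        N=s.R.T@cv2.Rodrigues(rr)[0][:,2]; C=s.R.T@(tt.ravel()-s.t)
        print('base ctr',C.round(4),'normal',N.round(3),'axis',(s.R.T@cv2.Rodrigues(rr)[0][:,0]).round(3),'err',ee)
E
python3 -c "
from h import *
s=V('side'); c=lambda x,y:(340+x/6-.4,130+y/6-.4)
basepose(s,[c(435,513),c(484,486),c(518,543),c(471,570)])"
```

```text
base ctr [ 0.5724 -0.3476  0.2903] normal [ 0.009 -0.481  0.876] axis [ 1.     0.015 -0.002] err [0.056242]
base ctr [ 0.5722 -0.3476  0.2903] normal [-0.931 -0.239  0.274] axis [ 0.359 -0.485  0.797] err [0.08084427]
```

```bash
python3 -c "
from go import *
go((.53,.2,.22),0)"
```

```text
t 13.22 pos [ 0.5757 -0.3141  0.2229] jawdeg 0.1 shift cm [  0.37  -4.52 -51.41] tool y [ 1.     0.001 -0.002] z [ 0.001 -1.    -0.001] F [-0.7  0.1 -1.3]
turn 0.1
```

Request:
{"op": "carry_out", "data": {"series": [[4.8,[0,0,-2],0],[4.8,[0,-0.5,-4.4],0],[4.8,[0,-0.5,-5],0],[4.8,[0,-0.5,-5],0],[4.8,[0,-0.5,-5],0],[4.8,[0,-0.5,-5],0],[4.8,[0,-0.5,-5],0],[4.8,[0,-0.5,-5],0],[4.8,[0,-0.5,-5],0],[4.8,[0,-0.5,-5],0],[4.8,[0,-0.5,-5],0],[4.8,[4,0,0],0],[4.8,[5,0,0],0],[4.8,[5,0,0],0],[4.8,[0,0,0],0],[4.8,[0,0,0],0]]}}

```text
time: 15.22
ee_pos: [0.5262, 0.2002, 0.0857]
ee_rot: [0.5, 0.5, 0.5, -0.499]
contact_force: [0.3, -0.2, 0.1]
width: 0.601
```

```bash
python3 -c "
from go import *
v=V('top');s=V('side'); v.crop(180,160,280,230,8,'pics/a10.png'); s.crop(210,110,330,200,6,'pics/b10.png')
go((.53,.2,.05),0)"
```

```text
t 15.32 pos [0.5271 0.2001 0.0866] jawdeg 0.1 shift cm [3.66 0.28 0.01] tool y [1.    0.001 0.003] z [ 0.001 -1.    -0.001] F [ 0.2 -0.5 -1. ]
turn 0.1
```

View pics/b10.png

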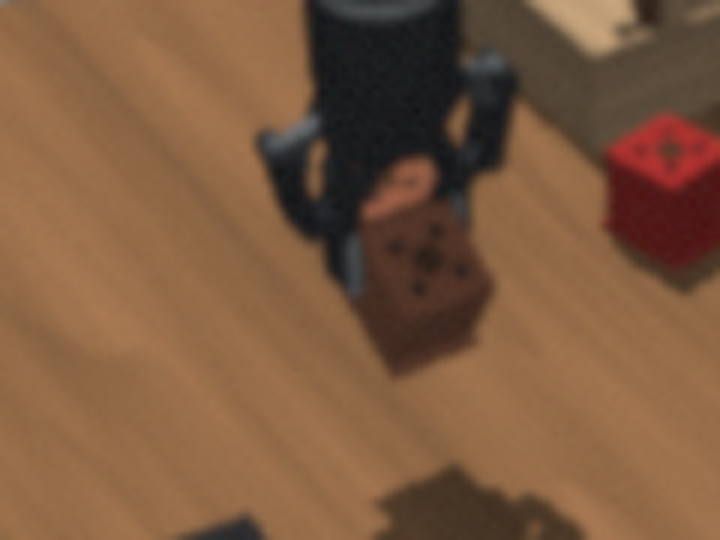

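View pics/a10.png

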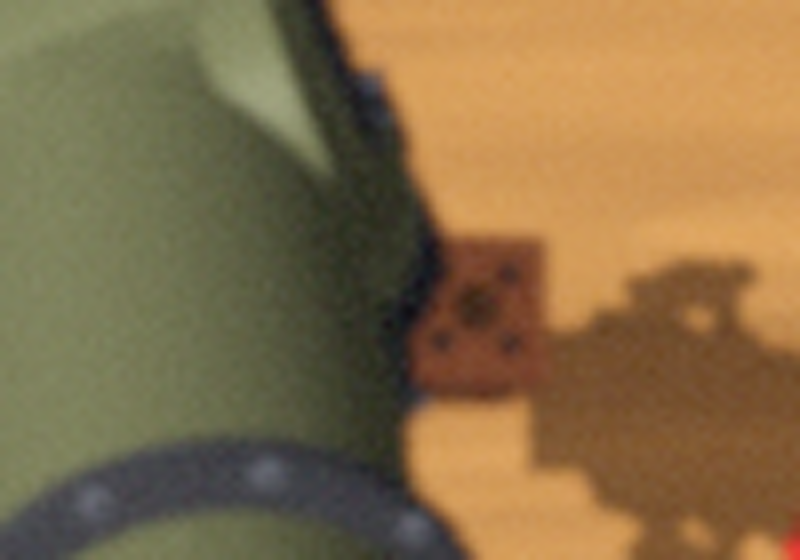

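```bash
python3 -c "
from h import *
s=V('side');t=V('top'); c=lambda x,y:(210+x/6-.4,110+y/6-.4); d=lambda x,y:(180+x/8-.4,160+y/8-.4)
P=[tri(t,d(*a),s,c(*b)) for a,b in (((512,342),(420,290)),((441,340),(397,247)),((509,272),(463,270)),((477,308),(430,261)))]
for p in P: print(p)
e=P[0][0]-P[1][0]; print(np.degrees(np.arctan2(-e[2],-e[1])),np.linalg.norm(e))
basepose(t,[d(445,270),d(509,272),d(512,342),d(441,340)])
"
```

```text
(array([0.51386002, 0.15712945, 0.1407947 ]), np.float64(0.0003181788461273439))
(array([0.51368677, 0.17909229, 0.15327429]), np.float64(0.0012669447114160165))
(array([0.53843176, 0.15767456, 0.1422275 ]), np.float64(0.001272612244262508))
(array([0.52555474, 0.16789546, 0.14670228]), np.float64(0.0015103782402403807))
29.605853651194167 0.02526136151956625
base ctr [0.5256 0.1682 0.1467] normal [-0.093 -0.465  0.881] axis [ 0.023 -0.885 -0.465] err [0.15375077]
base ctr [0.5255 0.1683 0.1468] normal [-0.207  0.183  0.961] axis [-0.08  -0.982  0.17 ] err [0.15702179]
```

Request:
{"op": "carry_out", "data": {"series": [[4.8,[2,0,0],0],[4.8,[2,0,0],0],[4.8,[0.2,0,0],0],[5.1,[0,0,0],0],[5.15,[0,0,0],0],[5.15,[0,0,0],0],[5.17,[0,0,0],0],[5.17,[0,0,0],0]]}}

```text
time: 16.42
ee_pos: [0.5259, 0.1993, 0.0425]
ee_rot: [0.5, 0.5, 0.5, -0.5]
contact_force: [-0.1, 0.7, -0.9]
width: 0.607
```

```bash
python3 -c "
from go import *
s=V('side'); s.crop(210,110,330,200,6,'pics/b11.png')
go((.53,.2,.05),0)"
```

```text
t 16.48 pos [0.5259 0.1993 0.0424] jawdeg 0.0 shift cm [-0.76  0.41 -0.07] tool y [ 1.     0.001 -0.   ] z [ 0.001 -1.     0.   ] F [-0.2 -1.  -0.5]
turn 0.0
```

View pics/b11.png

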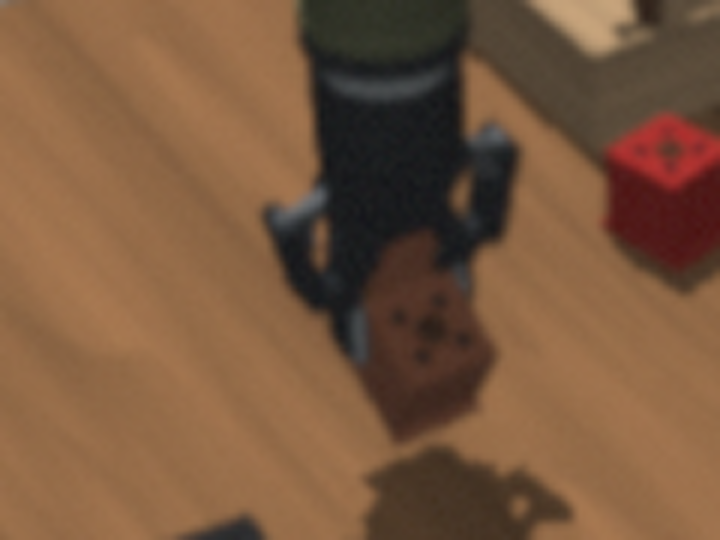

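Still held at 30°. Loosen in tiny steps.

Request:
{"op": "carry_out", "data": {"series": [[5.18,[0,0,0],0],[5.18,[0,0,0],0]]}}

```text
time: 16.73
ee_pos: [0.5259, 0.1993, 0.0423]
ee_rot: [0.5, 0.5, 0.5, -0.5]
contact_force: [-0.5, 0.3, -1.2]
width: 0.608
```

Request:
{"op": "carry_out", "data": {"series": [[5.2,[0,0,0],0],[5.2,[0,0,0],0]]}}

```text
time: 16.98
ee_pos: [0.5259, 0.1993, 0.0424]
ee_rot: [0.5, 0.5, 0.5, -0.5]
contact_force: [-0.1, 0.2, 0.2]
width: 0.61
```

```bash
python3 -c "
from go import *
s=V('side'); s.crop(210,110,330,200,6,'pics/b12.png')
go((.53,.2,.05),0)"
```

```text
t 17.02 pos [0.5259 0.1993 0.0424] jawdeg 0.0 shift cm [-0.76  0.41 -0.07] tool y [ 1.     0.001 -0.   ] z [ 0.001 -1.     0.   ] F [-0.4  0.6 -0.4]
turn 0.0
```

View pics/b12.png

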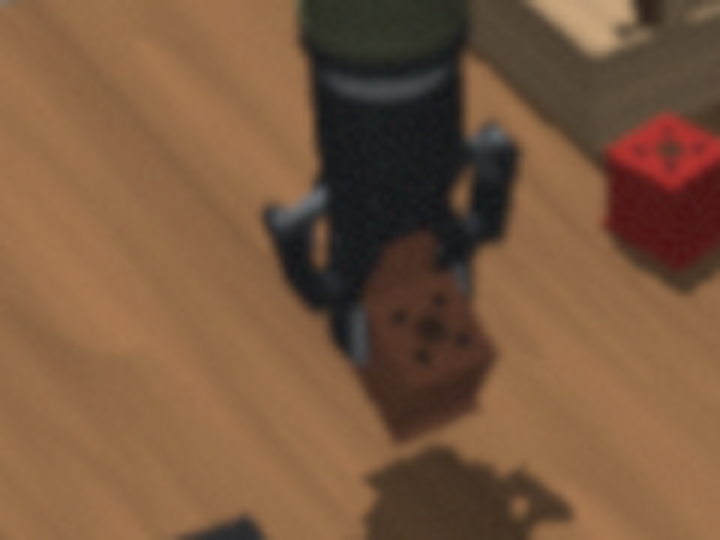

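Request:
{"op": "carry_out", "data": {"series": [[5.21,[0,0,0],0],[5.21,[0,0,0],0]]}}

```text
time: 17.27
ee_pos: [0.5259, 0.1993, 0.0424]
ee_rot: [0.5, 0.5, 0.5, -0.5]
contact_force: [0.2, 0.1, -0.1]
width: 0.61
```

Request:
{"op": "carry_out", "data": {"series": [[5.22,[0,0,0],0],[5.22,[0,0,0],0]]}}

```text
time: 17.52
ee_pos: [0.5259, 0.1993, 0.0424]
ee_rot: [0.5, 0.5, 0.5, -0.5]
contact_force: [0.3, 0.8, -0.1]
width: 0.609
```

```bash
python3 -c "
from go import *
s=V('side'); s.crop(210,110,330,200,6,'pics/b13.png')
go((.53,.2,.05),0)"
```

```text
t 17.57 pos [0.5259 0.1993 0.0424] jawdeg 0.0 shift cm [-0.76  0.41 -0.07] tool y [ 1.     0.001 -0.   ] z [ 0.001 -1.     0.   ] F [-0.2 -0.5  1. ]
turn 0.0
```

View pics/b13.png

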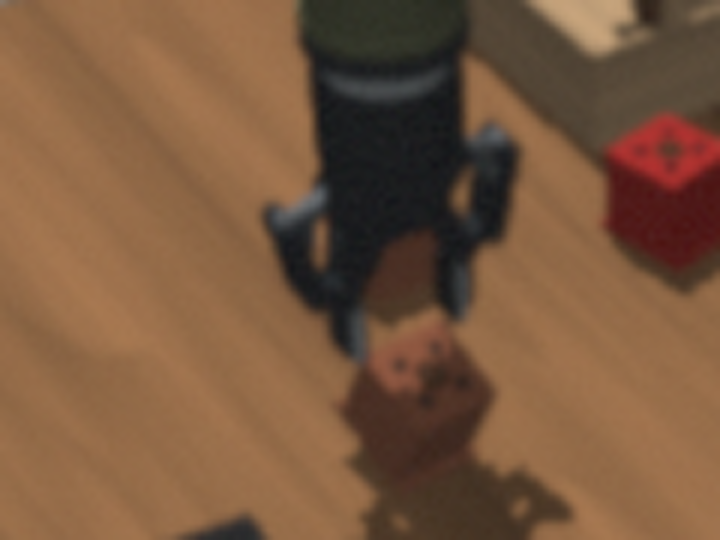

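Request:
{"op": "carry_out", "data": {"series": [[7,[0,0,0],0],[7,[-4,0,0],0],[7,[-5,0,0],0],[5,[-1,-4,0],0],[2,[0,-5,0],10],[0,[0,-4,0],10],[0,[0,0,0],10],[0,[0,0,0],10],[0,[0,0,0],10],[0,[0,0,0],10],[0,[0,0,0],10],[0,[0,0,0],10],[0,[0,0,0],10],[0,[0,0,0],0],[0,[0,0,0],0]]}}

```text
time: 19.45
ee_pos: [0.3965, 0.2062, 0.1424]
ee_rot: [0.002, 0.707, 0.002, -0.707]
contact_force: [0.2, 0.2, 0.4]
width: 0.001
```

```bash
python3 -c "
from go import *
v=V('top');s=V('side'); v.crop(170,130,290,230,6,'pics/a14.png'); s.crop(210,110,330,200,6,'pics/b14.png')
go((.46,.18,.05),90)"
```

```text
t 19.55 pos [0.3965 0.2061 0.1424] jawdeg -89.8 shift cm [ 9.24  2.63 -6.34] tool y [ 0.003 -1.    -0.   ] z [-1.    -0.003  0.   ] F [-0.4 -0.3  0.5]
turn 0.2
```

View pics/b14.png

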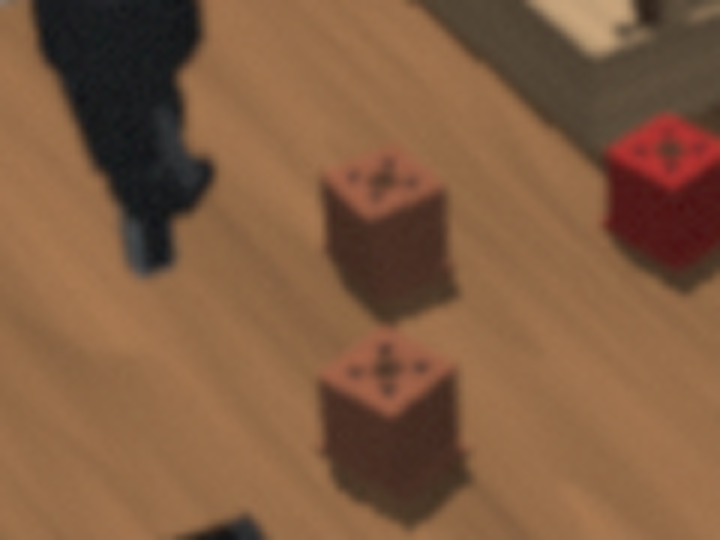

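View pics/a14.png

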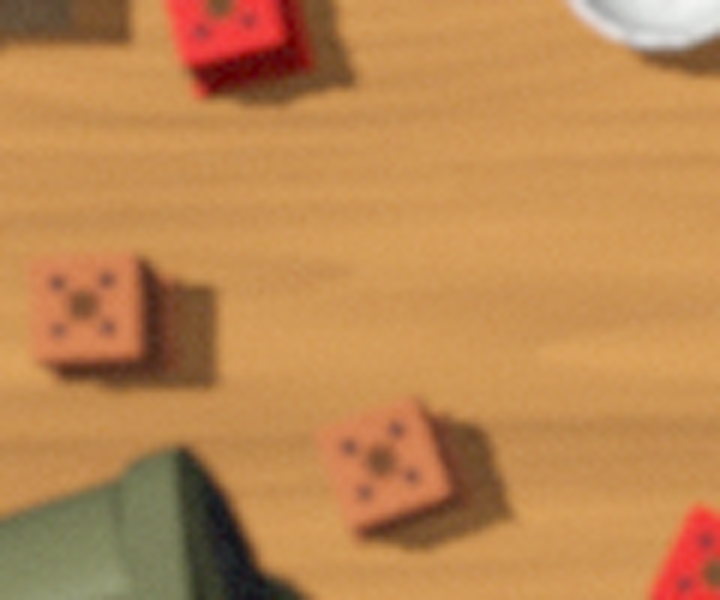

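```bash
cat >> h.py <<'E'
def holes(v,px,z=.058):
    p=v.plane(px,z)[:,:2]; d1=(p[1]-p[0]+p[2]-p[3]); d2=(p[3]-p[0]+p[2]-p[1])
    print('ctr',p[:4].mean(0).round(4),'d1 deg',np.degrees(np.arctan2(*d1[::-1])).round(1),'d2 deg',np.degrees(np.arctan2(*d2[::-1])).round(1),np.linalg.norm(d1)/2)
E
python3 -c "
from go import *
v=V('top'); d=lambda x,y:(170+x/6-.4,130+y/6-.4)
holes(v,[d(349,446),d(398,429),d(413,476),d(364,494)])
go((.46,.18,.05),90)"
```

```text
ctr [0.5148 0.1996] d1 deg -71.3 d2 deg -162.8 0.0251050851300044
t 19.6 pos [0.3966 0.2061 0.1424] jawdeg -89.9 shift cm [ 9.24  2.63 -6.34] tool y [ 0.003 -1.    -0.   ] z [-1.    -0.003 -0.   ] F [-0.4  0.2  0.3]
turn 0.1
```

Request:
{"op": "carry_out", "data": {"series": [[0,[0,0,0],-9],[0,[0,0,0],-9],[0,[0,0,0],0],[0,[0,0,0],0]]}}

```text
time: 20.1
ee_pos: [0.3966, 0.206, 0.1424]
ee_rot: [-0.11, -0.699, -0.11, 0.699]
contact_force: [0.1, 0.1, -0.4]
width: 0.001
```

```bash
python3 -c "
from go import *
go((.467,.1845,.046),108)"
```

```text
t 20.1 pos [0.3966 0.206  0.1424] jawdeg -72.1 shift cm [ 9.64  4.21 -6.04] tool y [ 0.307 -0.952 -0.   ] z [-0.952 -0.307  0.   ] F [ 0.1  0.1 -0.4]
turn -0.1
```

Request:
{"op": "carry_out", "data": {"series": [[0,[2,2.1,0],0],[0,[2,2.1,-1],0],[0,[2,0,-1],0],[0,[2,0,-2],0],[0,[1.6,0,-2],0],[0,[0,0,0],0],[0,[0,0,-0.5],0],[0,[0,0,-0.5],0],[0,[0,0,-0.4],0],[0,[0,0,0],0]]}}

```text
time: 21.35
ee_pos: [0.4802, 0.1893, 0.0467]
ee_rot: [0.111, 0.699, 0.111, -0.698]
contact_force: [-0.7, -0.7, -0.1]
width: -0.003
```

```bash
python3 -c "
from go import *
go((.467,.1845,.046),108); s=V('side'); s.crop(210,110,330,200,6,'pics/b15.png')"
```

```text
t 21.35 pos [0.4802 0.1893 0.0467] jawdeg -72.0 shift cm [0.07 0.05 1.41] tool y [ 0.31  -0.951 -0.   ] z [-0.951 -0.31  -0.001] F [-0.7 -0.7 -0.1]
turn 0.0
```

View pics/b15.png

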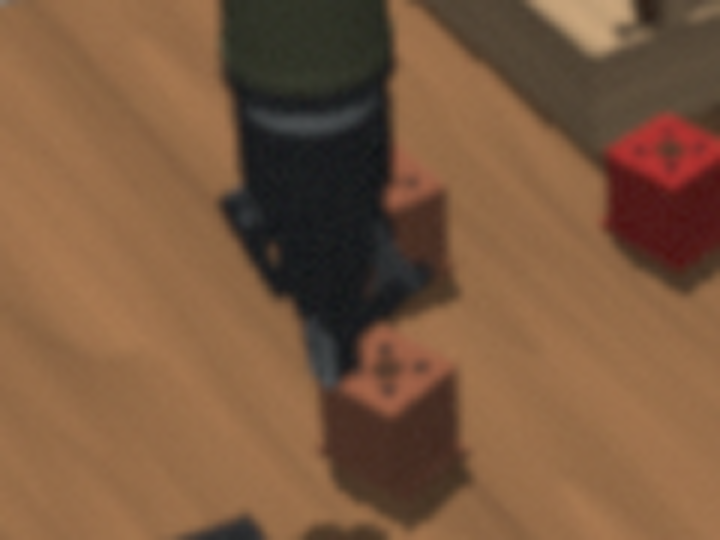

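Request:
{"op": "carry_out", "data": {"series": [[0,[0,0,-0.3],0],[0,[-0.45,0,-0.5],0],[0,[-0.4,0,-0.45],0],[0,[-0.35,0,-0.5],0],[0,[-0.3,0,-0.5],0],[0,[0,0,0],0]]}}

```text
time: 22.15
ee_pos: [0.5019, 0.1963, 0.0616]
ee_rot: [0.111, 0.699, 0.111, -0.698]
contact_force: [-0.8, -0.0, 0.1]
width: -0.001
```

```bash
python3 -c "
from go import *
go((.467,.1845,.046),108); s=V('side'); s.crop(210,110,330,200,6,'pics/b16.png')"
```

```text
t 22.15 pos [0.5019 0.1963 0.0616] jawdeg -72.0 shift cm [1.56 0.04 3.68] tool y [ 0.31  -0.951  0.   ] z [-0.951 -0.31  -0.001] F [-0.8 -0.   0.1]
turn 0.0
```

View pics/b16.png

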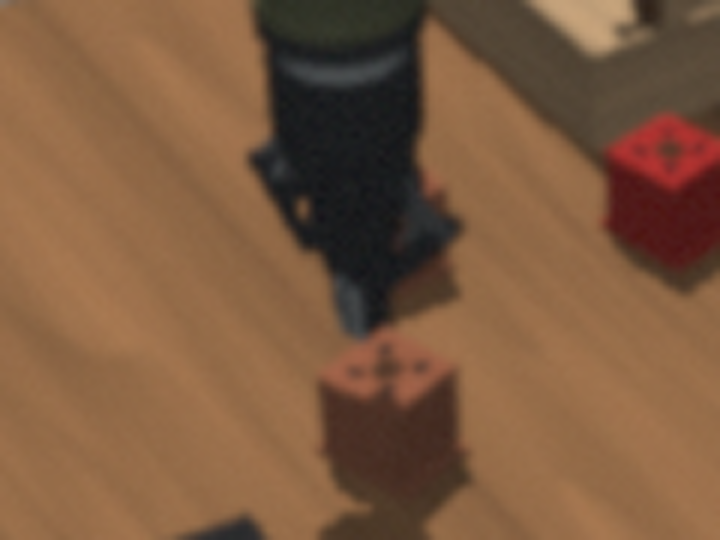

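Request:
{"op": "carry_out", "data": {"series": [[0,[0,0,1.5],0],[0,[0,0,1.5],0],[0,[1.5,0,0],0],[0,[1.0,0,0],0],[0,[0,0,-0.5],0],[0,[0,0,-0.4],0],[0,[0,0,-0.4],0],[0,[0,0,0],0]]}}

```text
time: 23.2
ee_pos: [0.4858, 0.191, 0.0366]
ee_rot: [0.111, 0.699, 0.111, -0.698]
contact_force: [0.4, -0.4, 0.0]
width: -0.001
```

```bash
python3 -c "
from go import *
go((.467,.1845,.046),108); s=V('side'); s.crop(210,110,330,200,6,'pics/b17.png')"
```

```text
t 23.2 pos [0.4858 0.191  0.0366] jawdeg -72.0 shift cm [-0.94  0.04  1.99] tool y [ 0.31  -0.951  0.   ] z [-0.951 -0.31  -0.001] F [ 0.4 -0.4  0. ]
turn 0.0
```

View pics/b17.png

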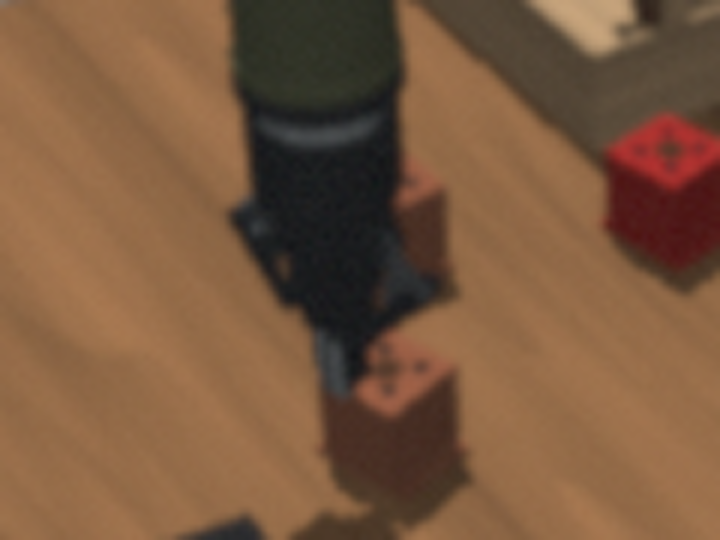

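Request:
{"op": "carry_out", "data": {"series": [[0,[0,0,-0.3],0],[0,[0,0,-0.3],0],[0,[0,0,0],0]]}}

```text
time: 23.62
ee_pos: [0.4911, 0.1928, 0.0364]
ee_rot: [0.111, 0.698, 0.111, -0.698]
contact_force: [-0.3, -0.5, -0.6]
width: 0.001
```

```bash
python3 -c "
from go import *
go((.467,.1845,.046),108); s=V('side'); s.crop(210,110,330,200,6,'pics/b18.png')"
```

```text
t 23.62 pos [0.4911 0.1928 0.0364] jawdeg -72.0 shift cm [-0.96  0.04  2.55] tool y [ 0.31  -0.951  0.   ] z [-0.951 -0.31  -0.   ] F [-0.3 -0.5 -0.6]
turn 0.0
```

View pics/b18.png

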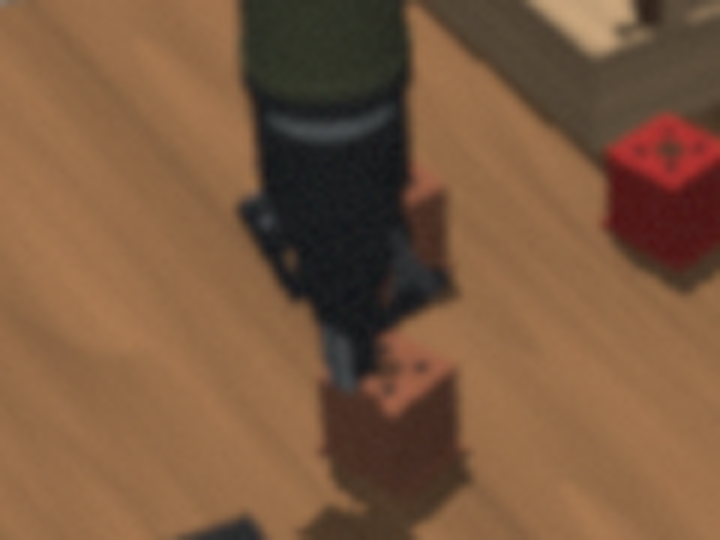

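Request:
{"op": "carry_out", "data": {"series": [[0,[0,0,-0.3],0],[0,[0,0,-0.3],0],[0,[0,0,-0.3],0],[0,[0,0,0],0]]}}

```text
time: 24.18
ee_pos: [0.4997, 0.1956, 0.0363]
ee_rot: [0.111, 0.698, 0.111, -0.698]
contact_force: [-0.1, 0.8, -0.0]
width: -0.0
```

```bash
python3 -c "
from go import *
go((.467,.1845,.046),108); s=V('side'); s.crop(210,110,330,200,6,'pics/b19.png');v=V('top'); v.crop(170,130,290,230,6,'pics/a19.png')"
```

```text
t 24.18 pos [0.4997 0.1956 0.0363] jawdeg -72.0 shift cm [-0.97  0.04  3.45] tool y [ 0.31  -0.951  0.   ] z [-0.951 -0.31  -0.   ] F [-0.1  0.8 -0. ]
turn 0.0
```

View pics/b19.png

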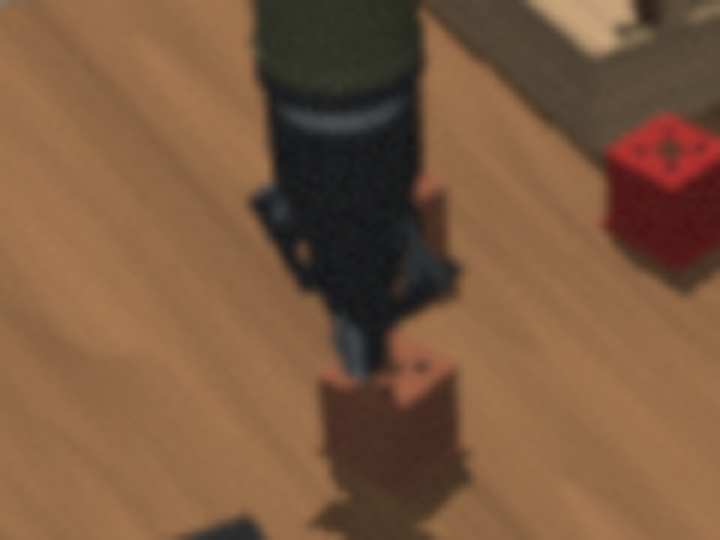

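View pics/a19.png

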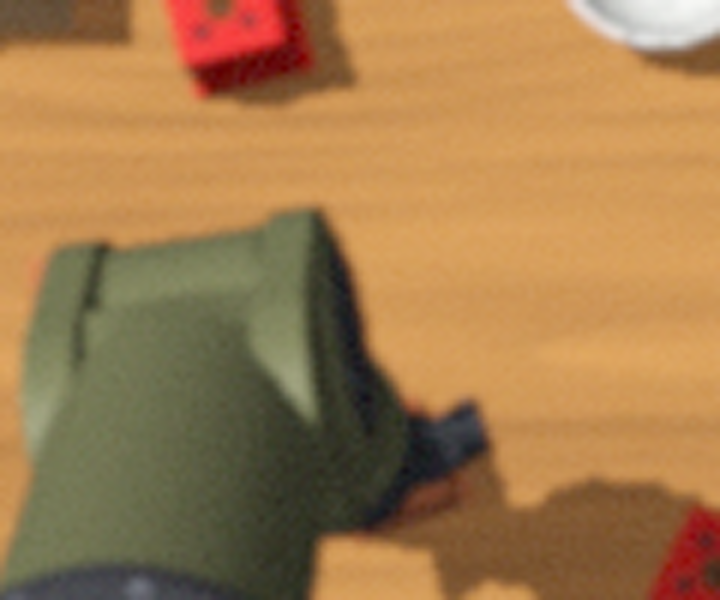

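```bash
python3 -c "
from h import *
s=V('side');v=V('top'); o=robot.get_obs(); p=o['ee_pos']
q=s.px([p,(.515,.2,.058),(.515,.2,0)]); print((q-[210,110])*6, (v.px([p])-[170,130])*6)
d=lambda x,y:(170+x/6-.4,130+y/6-.4); c=lambda x,y:(210+x/6-.4,110+y/6-.4)
print(tri(v,d(380,462),s,c(387,370)))"
```

```text
[[365.0337331  414.68357676]
 [384.51957541 367.79054851]
 [390.24148268 450.26004794]] [[394.45480035 495.62093224]]
(array([0.51469109, 0.19996188, 0.05824415]), np.float64(0.0006121317324567178))
```

```bash
python3 -c "
from h import *
s=V('side')
print((s.px([(.3965,.2061,.1424),(.3965,.2061,.165)])-[210,110])*6)
print((s.px([(.4802,.1893,.0467),(.4858,.191,.0366),(.5019,.1963,.0616)])-[210,110])*6)"
```

```text
[[158.26650541 315.50166793]
 [153.28137683 279.11734909]]
[[337.77001742 419.54726492]
 [346.79424927 428.37365334]
 [365.83472339 375.34524582]]
```

Request:
{"op": "carry_out", "data": {"series": [[0,[0,0,3],0],[0,[0,0,3],0],[0,[0,0,2],0],[0,[2.2,0,0],0],[0,[0.7,0,0],0],[0,[0,0,0],0]]}}

```text
time: 25.18
ee_pos: [0.4233, 0.1706, 0.0072]
ee_rot: [-0.111, -0.698, -0.111, 0.699]
contact_force: [-0.5, 0.2, 0.2]
width: 0.004
```

```bash
python3 -c "
from go import *
go((.467,.1845,.046),108); s=V('side'); s.crop(210,110,330,200,6,'pics/b20.png');p=robot.get_obs()['ee_pos'];print((s.px([p])-[210,110])*6)"
```

```text
t 25.18 pos [0.4233 0.1706 0.0072] jawdeg -72.0 shift cm [-3.89  0.03 -4.58] tool y [ 0.309 -0.951  0.   ] z [-0.951 -0.309  0.001] F [-0.5  0.2  0.2]
turn 0.0
[[264.6571925  536.54833379]]
```

View pics/b20.png

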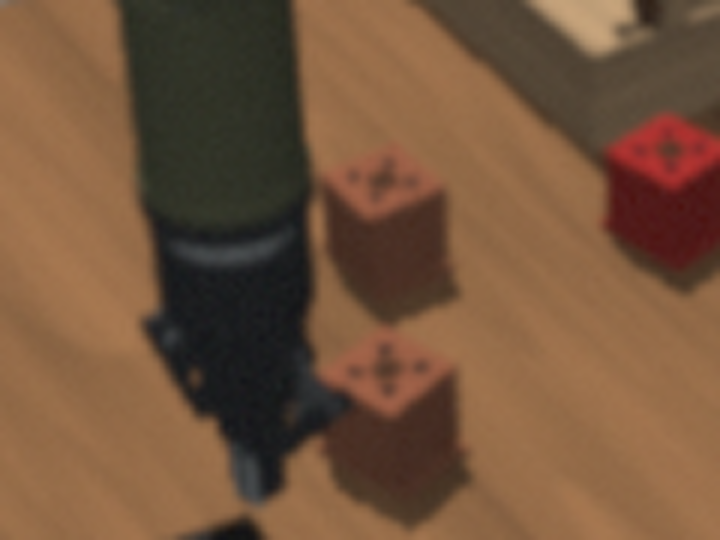

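Request:
{"op": "carry_out", "data": {"series": [[0,[0.5,0,0],0],[0,[0.4,0,0],0],[0,[0,0,0],0]]}}

```text
time: 25.6
ee_pos: [0.4232, 0.1706, -0.0018]
ee_rot: [-0.111, -0.698, -0.111, 0.699]
contact_force: [0.0, 0.6, 0.2]
width: -0.001
```

Request:
{"op": "carry_out", "data": {"series": [[0,[0.4,0,0],0],[0,[0,0,0],0]]}}

```text
time: 25.85
ee_pos: [0.4232, 0.1707, -0.0059]
ee_rot: [-0.111, -0.698, -0.111, 0.699]
contact_force: [0.2, -0.2, -0.7]
width: -0.0
```

Request:
{"op": "carry_out", "data": {"series": [[0,[0.4,0,0],0],[0,[0,0,0],0]]}}

```text
time: 26.1
ee_pos: [0.4231, 0.1706, -0.0099]
ee_rot: [-0.111, -0.698, -0.111, 0.699]
contact_force: [0.2, 0.2, -0.1]
width: -0.001
```

Request:
{"op": "carry_out", "data": {"series": [[0,[0.4,0,0],0],[0,[0,0,0],0]]}}

```text
time: 26.35
ee_pos: [0.4232, 0.1707, -0.0139]
ee_rot: [-0.111, -0.698, -0.111, 0.699]
contact_force: [0.1, -0.6, 1.2]
width: 0.0
```

Request:
{"op": "carry_out", "data": {"series": [[0,[0.3,0,0],0],[0,[0,0,0],0]]}}

```text
time: 26.6
ee_pos: [0.4232, 0.1706, -0.0168]
ee_rot: [-0.111, -0.698, -0.111, 0.698]
contact_force: [0.4, -0.2, -1.0]
width: 0.0
```

Request:
{"op": "carry_out", "data": {"series": [[0,[0.3,0,0],0],[0,[0,0,0],0]]}}

```text
time: 26.85
ee_pos: [0.4232, 0.1707, -0.0198]
ee_rot: [-0.111, -0.698, -0.111, 0.698]
contact_force: [-0.2, -0.2, -0.2]
width: -0.004
```

Request:
{"op": "carry_out", "data": {"series": [[0,[0.3,0,0],0],[0,[0,0,0],0]]}}

```text
time: 27.1
ee_pos: [0.4232, 0.1707, -0.0228]
ee_rot: [-0.111, -0.698, -0.111, 0.698]
contact_force: [0.1, -0.2, -0.8]
width: 0.001
```

```bash
python3 -c "
from go import *
go((.467,.1845,.046),108); s=V('side'); s.crop(210,130,310,220,6,'pics/b21.png');p=robot.get_obs()['ee_pos'];print((s.px([p])-[210,130])*6)"
```

```text
t 27.1 pos [ 0.4232  0.1707 -0.0228] jawdeg -72.0 shift cm [-6.88  0.04 -4.59] tool y [ 0.31  -0.951  0.   ] z [-0.951 -0.31   0.   ] F [ 0.1 -0.2 -0.8]
turn 0.0
[[268.8534533  458.53352919]]
```

View pics/b21.png

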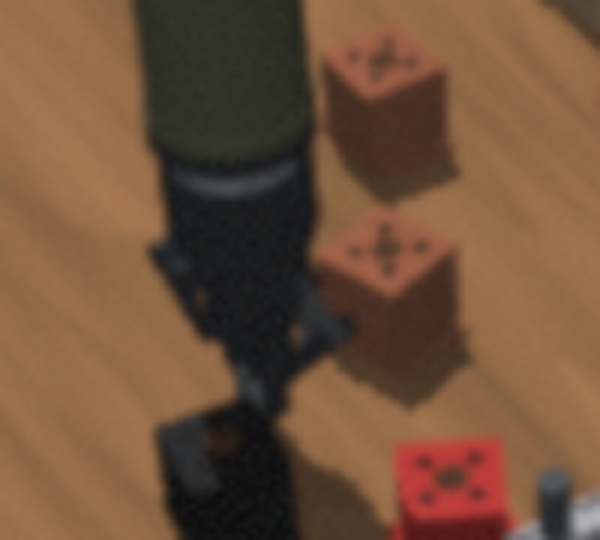

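Request:
{"op": "carry_out", "data": {"series": [[0,[0.3,0,0],0],[0,[0,0,0],0]]}}

```text
time: 27.4
ee_pos: [0.4232, 0.1707, -0.0258]
ee_rot: [-0.111, -0.698, -0.111, 0.698]
contact_force: [-0.6, 0.0, 0.3]
width: 0.004
```

Request:
{"op": "carry_out", "data": {"series": [[0,[0.3,0,0],0],[0,[0,0,0],0]]}}

```text
time: 27.65
ee_pos: [0.4232, 0.1707, -0.0288]
ee_rot: [-0.111, -0.698, -0.111, 0.698]
contact_force: [-0.4, -0.2, 0.6]
width: -0.004
```

Request:
{"op": "carry_out", "data": {"series": [[0,[0.3,0,0],0],[0,[0,0,0],0]]}}

```text
time: 27.9
ee_pos: [0.4233, 0.1707, -0.0317]
ee_rot: [-0.111, -0.698, -0.111, 0.698]
contact_force: [0.5, 0.5, 0.1]
width: 0.0
```

Request:
{"op": "carry_out", "data": {"series": [[0,[0.3,0,0],0],[0,[0,0,0],0]]}}

```text
time: 28.15
ee_pos: [0.4234, 0.1708, -0.032]
ee_rot: [0.11, 0.699, 0.111, -0.698]
contact_force: [-7.1, -2.4, 44.8]
width: -0.001
```

```bash
python3 -c "
from go import *
go((.467,.1845,.046),108); s=V('side'); s.crop(210,130,310,220,6,'pics/b22.png');v=V('top'); v.crop(200,180,320,280,6,'pics/a22.png')"
```

```text
t 28.15 pos [ 0.4234  0.1708 -0.032 ] jawdeg -72.0 shift cm [-7.79  0.03 -4.59] tool y [ 0.309 -0.951 -0.002] z [-0.951 -0.309 -0.002] F [-7.1 -2.4 44.8]
turn -0.0
```

View pics/b22.png

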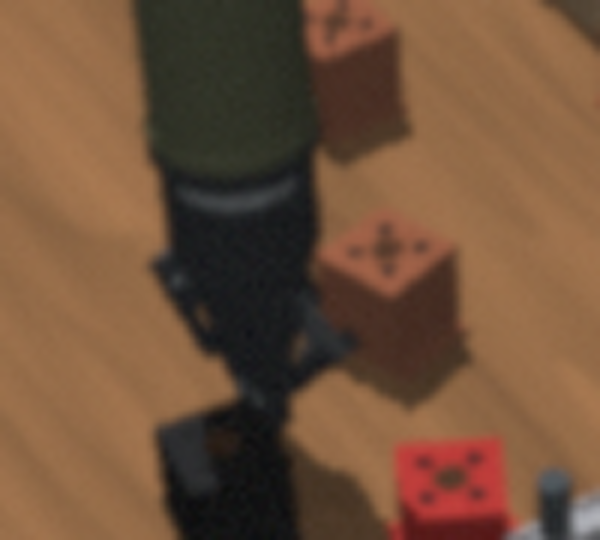

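Request:
{"op": "carry_out", "data": {"series": [[0,[-1,0,0],0],[0,[0,0,0],0]]}}

```text
time: 28.5
ee_pos: [0.4238, 0.1709, -0.0242]
ee_rot: [0.111, 0.699, 0.111, -0.698]
contact_force: [0.3, 0.4, -0.1]
width: 0.003
```

View pics/a22.png

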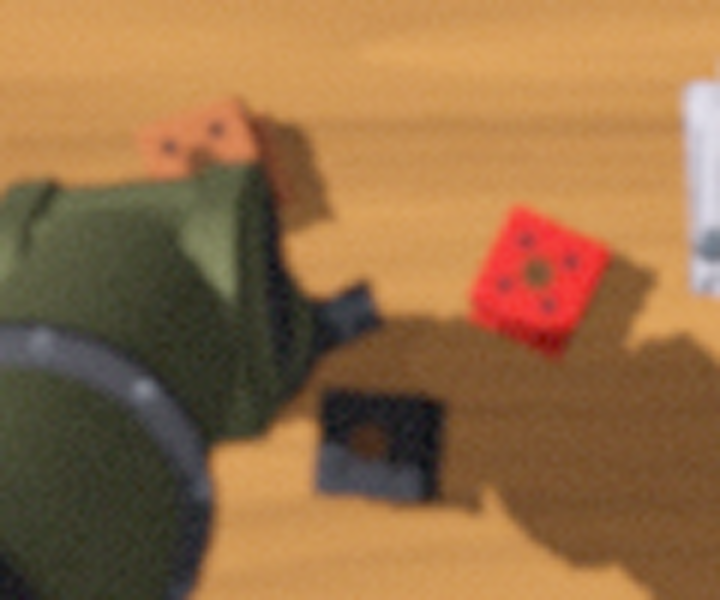

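```bash
python3 -c "
from h import *
s=V('side')
for z in (.238,.25,.26,.27,.28,.29,.296): print(z,(s.px([(.557,-.312,z)])-[380,190])*10)"
```

```text
0.238 [[197.50254608 368.91096773]]
0.25 [[204.61954511 332.5663256 ]]
0.26 [[210.62791857 301.83013362]]
0.27 [[216.70788296 270.67808718]]
0.28 [[222.86048068 239.10284118]]
0.29 [[229.08676518 207.09691203]]
0.296 [[232.85834773 187.68346108]]
```

Request:
{"op": "carry_out", "data": {"series": [[0,[-2,0,0],0],[0,[-1.7,0,-1],0],[0,[0,0,-2],0],[0,[0,0,-2],0],[0,[0,0,-0.6],0],[0,[0,0,0],0],[0,[0,0,-0.3],0],[0,[0,0,-0.3],0],[0,[0,0,0],0]]}}

```text
time: 29.68
ee_pos: [0.4823, 0.1899, 0.0124]
ee_rot: [0.111, 0.698, 0.111, -0.698]
contact_force: [0.2, -0.2, -1.0]
width: 0.0
```

```bash
python3 -c "
from go import *
go((.467,.1845,.046),108); s=V('side'); s.crop(210,110,330,200,6,'pics/b23.png')"
```

```text
t 29.68 pos [0.4823 0.1899 0.0124] jawdeg -72.0 shift cm [-3.36  0.04  1.62] tool y [ 0.31  -0.951  0.   ] z [-0.951 -0.31   0.   ] F [ 0.2 -0.2 -1. ]
turn 0.0
```

View pics/b23.png

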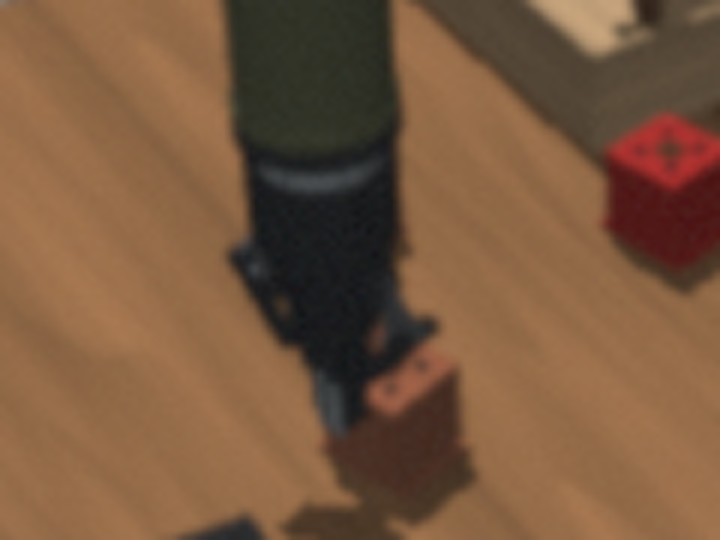

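Request:
{"op": "carry_out", "data": {"series": [[0,[0,0,-0.2],0],[0,[-0.4,0,-0.5],0],[0,[-0.4,0,-0.5],0],[0,[-0.35,0,-0.5],0],[0,[-0.3,0,-0.5],0],[0,[0,0,0],0]]}}

```text
time: 30.48
ee_pos: [0.5039, 0.1969, 0.0271]
ee_rot: [0.111, 0.699, 0.111, -0.698]
contact_force: [-1.2, -0.6, 0.7]
width: 0.001
```

```bash
python3 -c "
from go import *
go((.467,.1845,.046),108); s=V('side'); s.crop(210,110,330,200,6,'pics/b24.png')"
```

```text
t 30.48 pos [0.5039 0.1969 0.0271] jawdeg -72.0 shift cm [-1.89  0.04  3.89] tool y [ 0.31  -0.951  0.   ] z [-0.951 -0.31  -0.001] F [-1.2 -0.6  0.7]
turn 0.0
```

View pics/b24.png

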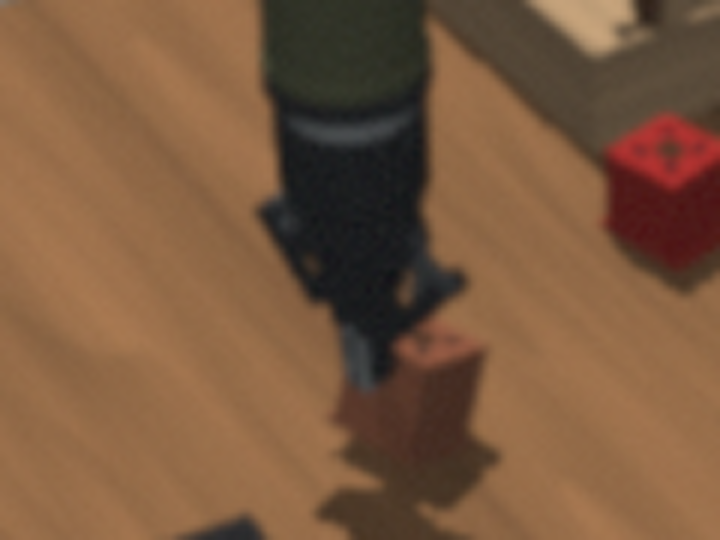

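Request:
{"op": "carry_out", "data": {"series": [[0,[-0.3,0,-0.5],0],[0,[-0.25,0,-0.55],0],[0,[-0.2,0,-0.6],0],[0,[-0.15,0,-0.6],0],[0,[0,0,-0.6],0],[0,[0,0,-0.6],0],[0,[0,0,-0.6],0],[0,[0,0,0],0],[0,[0,0,0],0]]}}

```text
time: 31.65
ee_pos: [0.5415, 0.2092, 0.0357]
ee_rot: [-0.111, -0.698, -0.111, 0.699]
contact_force: [0.5, -0.8, -0.4]
width: -0.002
```

```bash
python3 -c "
from go import *
go((.467,.1845,.046),108); s=V('side'); s.crop(210,110,330,200,6,'pics/b25.png')"
```

```text
t 31.65 pos [0.5415 0.2092 0.0357] jawdeg -72.0 shift cm [-1.02  0.04  7.84] tool y [ 0.31  -0.951  0.   ] z [-0.951 -0.31   0.   ] F [ 0.5 -0.8 -0.4]
turn 0.0
```

View pics/b25.png

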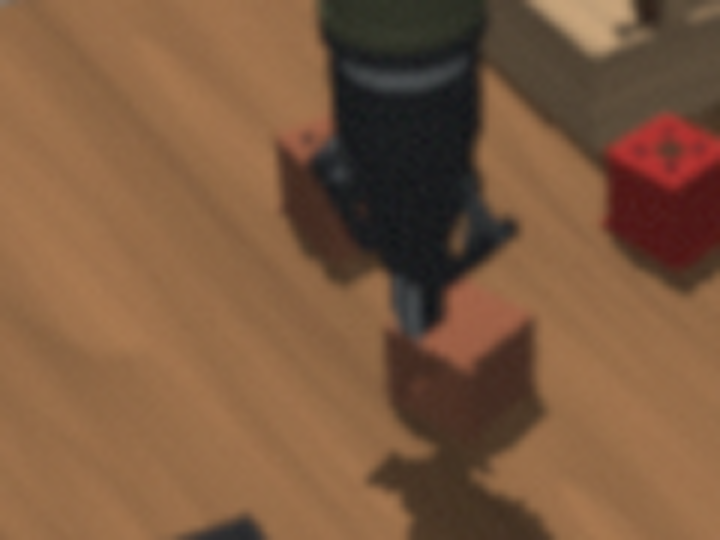

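Request:
{"op": "carry_out", "data": {"series": [[0,[-2,0,2],0],[0,[-2,0,4],0],[0,[0,0,5],0],[0,[0,0,3],0],[0,[0,0,0],0]]}}

```text
time: 32.33
ee_pos: [0.4061, 0.1652, 0.0762]
ee_rot: [-0.111, -0.698, -0.111, 0.699]
contact_force: [-0.1, -0.2, -0.5]
width: -0.001
```

```bash
python3 -c "
from go import *
go((.467,.1845,.046),108); s=V('side'); s.crop(210,110,330,200,6,'pics/b26.png');v=V('top'); v.crop(170,130,290,230,6,'pics/a26.png')"
```

```text
t 32.33 pos [0.4061 0.1652 0.0762] jawdeg -72.0 shift cm [ 3.01  0.06 -6.4 ] tool y [ 0.31  -0.951 -0.001] z [-0.951 -0.31   0.002] F [-0.1 -0.2 -0.5]
turn 0.0
```

View pics/b26.png

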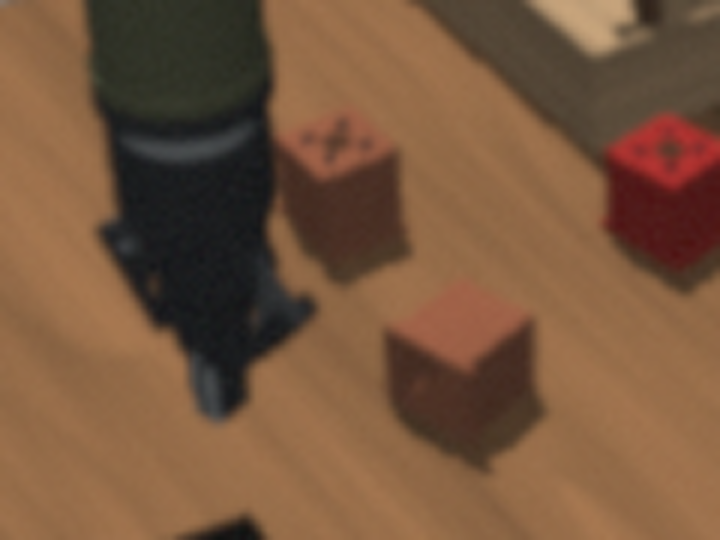

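View pics/a26.png

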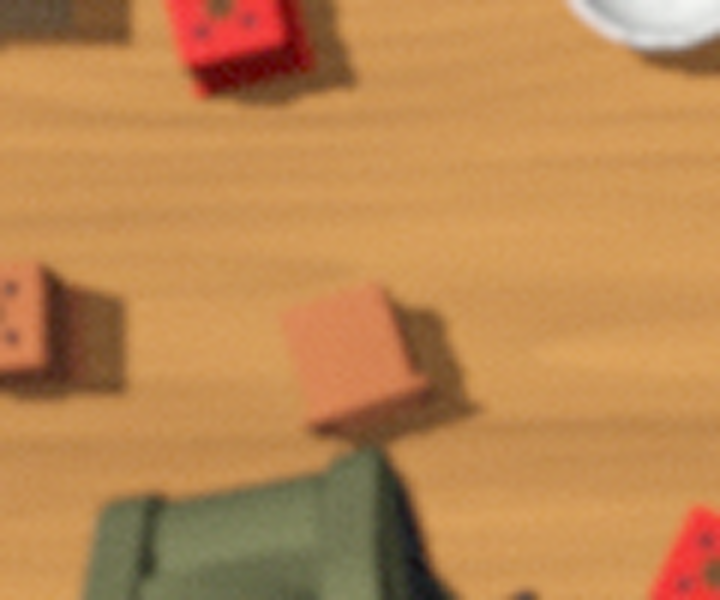

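```bash
python3 -c "
from go import *
v=V('top'); d=lambda x,y:(170+x/6-.4,130+y/6-.4)
p=v.plane([d(282,318),d(378,285),d(428,380),d(308,425)],.052); print(p)
b=(p[0]+p[1])/2;m=(p[2]+p[3])/2; print('base mid',b,'mouth mid',m,np.linalg.norm(b-m),np.degrees(np.arctan2(*(b-m)[1::-1])), np.linalg.norm(p[2]-p[3]))
go(m,108)"
```

```text
[[0.58846313 0.2492899  0.052     ]
 [0.60404851 0.20214133 0.052     ]
 [0.55560432 0.1776045  0.052     ]
 [0.53456814 0.23630121 0.052     ]]
base mid [0.59625582 0.22571562 0.052     ] mouth mid [0.54508623 0.20695285 0.052     ] 0.05450108283785208 20.136876133687007 0.06235241842420859
t 32.48 pos [0.4097 0.1664 0.0762] jawdeg -71.9 shift cm [  2.44   0.34 -14.13] tool y [ 0.31  -0.951 -0.   ] z [-0.951 -0.31  -0.002] F [ 0.5  0.1 -0.2]
turn 0.1
```

Request:
{"op": "carry_out", "data": {"series": [[0,[2,0.3,0],-2],[0,[2.5,0,-1.5],0],[0,[2.2,0,-3],0],[0,[0,0,-3],0],[0,[0,0,-3],0],[0,[0,0,-1.5],0],[0,[0,0,-0.6],0],[0,[0,0,0],0]]}}

```text
time: 33.48
ee_pos: [0.528, 0.2062, 0.0085]
ee_rot: [-0.123, -0.696, -0.123, 0.696]
contact_force: [-0.2, 0.3, 0.6]
width: 0.0
```

```bash
python3 -c "
from go import *
go((.5451,.207,.01),110); s=V('side'); s.crop(210,110,330,200,6,'pics/b27.png')"
```

```text
t 33.48 pos [0.528  0.2062 0.0085] jawdeg -70.0 shift cm [-0.15  0.51 -1.64] tool y [ 0.343 -0.939  0.   ] z [-0.939 -0.343  0.   ] F [-0.2  0.3  0.6]
turn 0.0
```

View pics/b27.png

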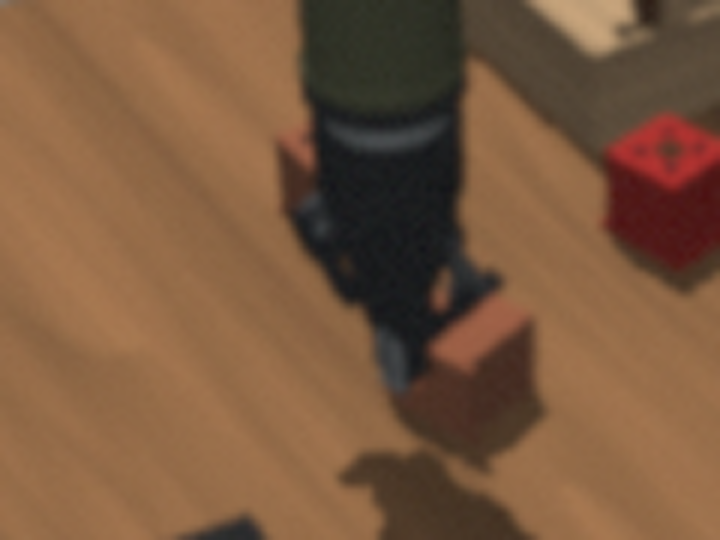

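Request:
{"op": "carry_out", "data": {"series": [[0,[0,0.4,-0.2],0],[0,[0,0,-0.4],0],[0,[-0.2,0,-0.5],0],[0,[-0.4,0,-0.5],0],[0,[-0.4,0,-0.55],0],[0,[-0.4,0,-0.55],0],[0,[-0.3,0,-0.6],0],[0,[0,0,0],0]]}}

```text
time: 34.52
ee_pos: [0.561, 0.2141, 0.0261]
ee_rot: [0.123, 0.697, 0.123, -0.696]
contact_force: [-0.2, 0.2, -0.3]
width: -0.004
```

```bash
python3 -c "
from go import *
go((.5451,.207,.01),110); s=V('side'); s.crop(210,110,330,200,6,'pics/b28.png')"
```

```text
t 34.52 pos [0.561  0.2141 0.0261] jawdeg -69.9 shift cm [1.61 0.12 1.73] tool y [ 0.343 -0.939  0.   ] z [-0.939 -0.343 -0.001] F [-0.2  0.2 -0.3]
turn 0.1
```

View pics/b28.png

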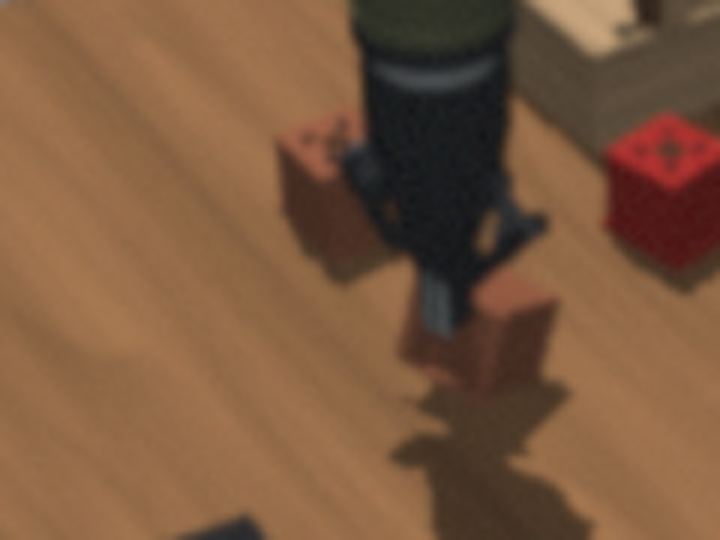

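Tipping well (about 20°). Continue.

Request:
{"op": "carry_out", "data": {"series": [[0,[-0.3,0,-0.6],0],[0,[-0.3,0,-0.6],0],[0,[-0.2,0,-0.6],0],[0,[-0.2,0,-0.65],0],[0,[-0.1,0,-0.65],0],[0,[0,0,-0.65],0],[0,[0,0,-0.6],0],[0,[0,0,0],0],[0,[0,0,0],0]]}}

```text
time: 35.7
ee_pos: [0.6009, 0.2285, 0.0367]
ee_rot: [-0.123, -0.696, -0.123, 0.696]
contact_force: [0.3, 0.1, 0.3]
width: 0.002
```

```bash
python3 -c "
from go import *
go((.5451,.207,.01),110); s=V('side'); s.crop(210,110,330,200,6,'pics/b29.png')"
```

```text
t 35.7 pos [0.6009 0.2285 0.0367] jawdeg -70.0 shift cm [2.67 0.11 5.98] tool y [ 0.343 -0.939  0.   ] z [-0.939 -0.343  0.001] F [0.3 0.1 0.3]
turn 0.0
```

View pics/b29.png

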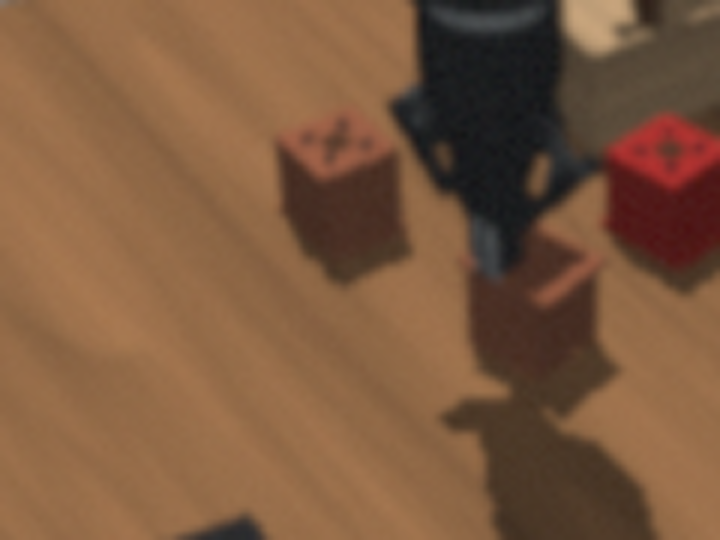

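Request:
{"op": "carry_out", "data": {"series": [[0,[-3,0,1],0],[0,[-3,0,4],0],[0,[0,0,6],0],[0,[0,0,6],0],[0,[0,0,3],0],[0,[0,0,0],0]]}}

```text
time: 36.5
ee_pos: [0.4109, 0.1595, 0.0973]
ee_rot: [-0.123, -0.696, -0.123, 0.697]
contact_force: [0.0, 0.1, 0.0]
width: 0.003
```

```bash
python3 -c "
from go import *
go((.5451,.207,.01),110); s=V('side'); s.crop(210,90,330,180,6,'pics/b30.png');v=V('top'); v.crop(130,110,250,210,6,'pics/a30.png')"
```

```text
t 36.5 pos [0.4109 0.1595 0.0973] jawdeg -70.0 shift cm [  8.72   0.14 -14.25] tool y [ 0.343 -0.939 -0.001] z [-0.939 -0.343  0.001] F [0.  0.1 0. ]
turn 0.0
```

View pics/b30.png

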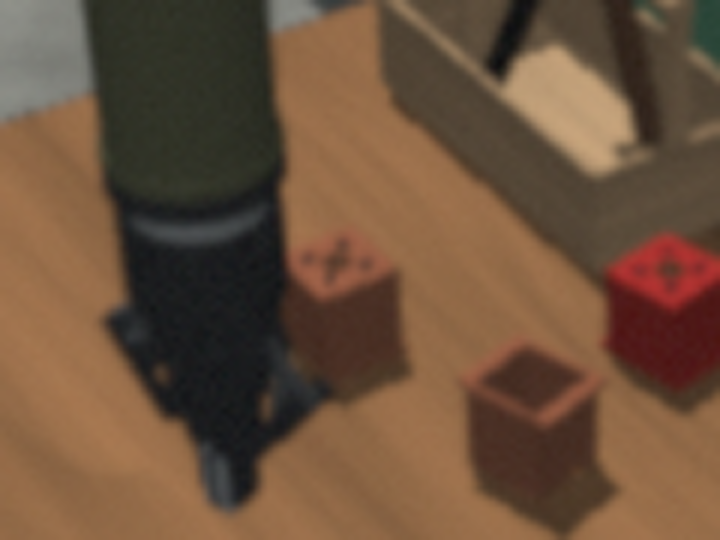

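View pics/a30.png

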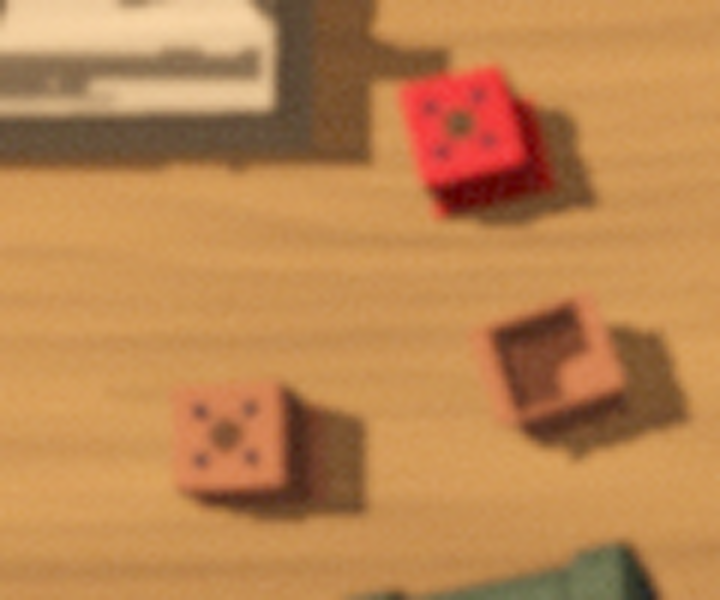

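```bash
python3 -c "
from go import *
v=V('top'); d=lambda x,y:(130+x/6-.4,110+y/6-.4)
p=v.plane([d(477,335),d(586,294),d(626,392),d(519,432)],.058)[:,:2]; c=p.mean(0); print(p,c)
a=(p[1]+p[2]-p[0]-p[3])/2; b=(p[0]+p[1]-p[2]-p[3])/2
print('lipdir',np.linalg.norm(a),np.degrees(np.arctan2(a[1],a[0])),'plain',np.linalg.norm(b),np.degrees(np.arctan2(b[1],b[0])))
s=V('side'); e=lambda x,y:(210+x/6-.4,90+y/6-.4)
q=s.plane([e(463,381),e(530,340),e(607,377),e(537,422)],.058)[:,:2]; print(q.mean(0))
go((*c,.09),20)"
```

```text
[[0.63968523 0.27038817]
 [0.65940014 0.21689486]
 [0.60923642 0.19720243]
 [0.59030146 0.2495337 ]] [0.62465581 0.23350479]
lipdir 0.05633084239562658 -69.93649659625993 plain 0.05374419144775441 22.161658119841455
[0.62911694 0.2368136 ]
t 36.7 pos [0.4146 0.1607 0.0971] jawdeg -70.0 shift cm [  0.74   0.36 -22.23] tool y [ 0.343 -0.939  0.   ] z [-0.939 -0.343 -0.001] F [0.9 0.4 0.5]
turn -90.0
```

Request:
{"op": "carry_out", "data": {"series": [[8.54,[0,0.3,-4.5],0],[8.54,[0,0,-4.5],0],[8.54,[0,0,-4.5],0],[8.54,[0,0,-4.5],0],[8.54,[0,0,-4.5],0],[8.54,[0,0,0],-10],[8.54,[0,0,0],-10],[8.54,[0,0,0],-10],[8.54,[0,0,0],-10],[8.54,[0,0,0],-10],[8.54,[0,0,0],-10],[8.54,[0,0,0],-10],[8.54,[0,0,0],-10],[8.54,[0,0,0],-10],[8.54,[0,0,0],-1],[8.54,[0,0,0],0]]}}

```text
time: 38.7
ee_pos: [0.626, 0.2344, 0.0964]
ee_rot: [0.582, 0.401, 0.582, -0.401]
contact_force: [-0.3, -0.1, -0.6]
width: 1.001
```

```bash
python3 -c "
from go import *
go((.627,.235,-.003),21); s=V('side'); s.crop(210,90,330,180,6,'pics/b31.png')"
```

```text
t 38.7 pos [0.626  0.2344 0.0964] jawdeg 20.8 shift cm [ 9.94  0.12 -0.02] tool y [ 0.935  0.356 -0.   ] z [ 0.356 -0.935 -0.   ] F [-0.3 -0.1 -0.6]
turn -0.2
```

View pics/b31.png

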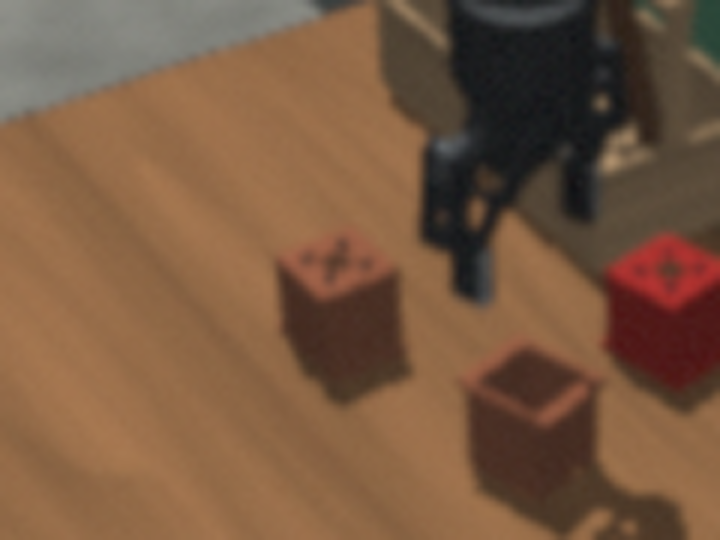

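Request:
{"op": "carry_out", "data": {"series": [[8.54,[3,0.1,0],0],[8.54,[3,0,0],0],[8.54,[2,0,0],0],[8.54,[1,0,0],0],[8.54,[0.9,0,0],0],[8.54,[0,0,0],0],[4.8,[0,0,0],0],[4.8,[0,0,0],0],[4.8,[0,0,0],0],[4.8,[0,0,0],0],[4.8,[0,0,0],0]], "force": 25}}

```text
time: 40.12
ee_pos: [0.6272, 0.235, -0.0011]
ee_rot: [0.583, 0.401, 0.583, -0.4]
contact_force: [-0.8, -0.6, 6.4]
width: 0.605
```

Request:
{"op": "carry_out", "data": {"series": [[4.8,[-2,0,0],0],[4.8,[-4,0,0],0],[4.8,[-5,0,0],0],[4.8,[-5,0,0],0],[4.8,[-4,0,0],0],[4.8,[0,0,0],0]]}}

```text
time: 40.88
ee_pos: [0.6283, 0.2355, 0.2018]
ee_rot: [0.584, 0.402, 0.582, -0.398]
contact_force: [0.6, 0.5, -0.5]
width: 0.603
```

```bash
python3 -c "
from go import *
go((.584,0.0,.2),90); s=V('side'); s.crop(210,50,330,140,6,'pics/b32.png')"
```

```text
t 40.88 pos [0.6283 0.2355 0.2018] jawdeg 21.0 shift cm [  0.09 -12.58  20.39] tool y [0.933 0.359 0.007] z [ 0.359 -0.933 -0.   ] F [ 0.6  0.5 -0.5]
turn -69.0
```

View pics/b32.png

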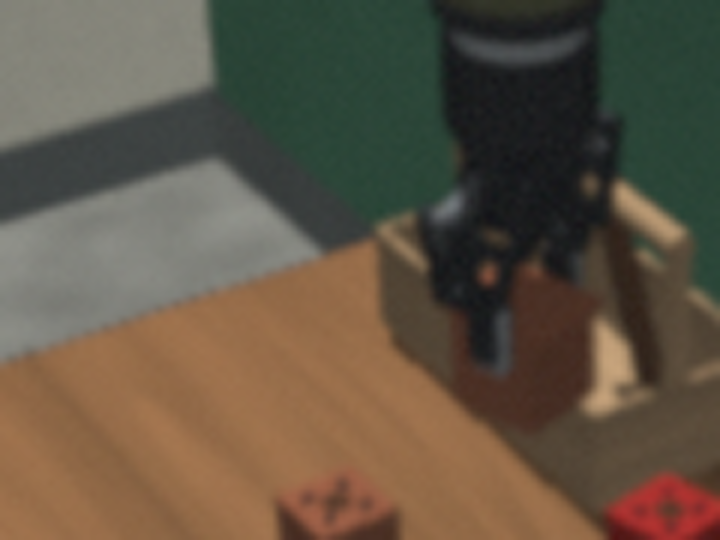

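Request:
{"op": "carry_out", "data": {"series": [[4.8,[0,0,0],-10],[4.8,[0,0,0],-10],[4.8,[0,0,0],-10],[4.8,[0,0,0],-10],[4.8,[0,0,0],-10],[4.8,[0,0,0],-10],[4.8,[0,0,0],-9],[4.8,[0,0,0],0]]}}

```text
time: 41.92
ee_pos: [0.6258, 0.2343, 0.196]
ee_rot: [0.706, -0.0, 0.708, -0.0]
contact_force: [0.8, 0.0, -0.7]
width: 0.607
```

```bash
python3 -c "
from go import *
go((.582,0.03,.045),90)"
```

```text
t 41.92 pos [0.6258 0.2343 0.196 ] jawdeg 90.0 shift cm [ 15.13 -20.42  -4.33] tool y [ 0.     1.    -0.001] z [ 1.    -0.    -0.003] F [ 0.8  0.  -0.7]
turn -0.0
```

Request:
{"op": "carry_out", "data": {"series": [[4.8,[0,-4,-1],0],[4.8,[0,-4,-1],0],[4.8,[0,-4,-1],0],[4.8,[0,-4.4,-1],0],[4.8,[0,-4,-0.3],0],[4.8,[3,0,0],0],[4.8,[4,0,0],0],[4.8,[4,0,0],0],[4.8,[4,0,0],0],[4.8,[0.1,0,0],0],[4.8,[0,0,0],0],[4.8,[0,0,0],0]]}}

```text
time: 43.42
ee_pos: [0.5849, 0.031, 0.0486]
ee_rot: [0.708, 0.0, 0.706, 0.0]
contact_force: [-0.0, -0.3, -1.0]
width: 0.612
```

```bash
python3 -c "
from go import *
go((.582,0.03,.042),90); s=V('side'); s.crop(280,130,400,220,6,'pics/b33.png');v=V('top'); v.crop(260,140,380,230,6,'pics/a33.png')"
```

```text
t 43.42 pos [0.5849 0.031  0.0486] jawdeg 90.0 shift cm [ 0.66 -0.1  -0.29] tool y [0. 1. 0.] z [ 1.    -0.     0.003] F [-0.  -0.3 -1. ]
turn -0.0
```

View pics/b33.png

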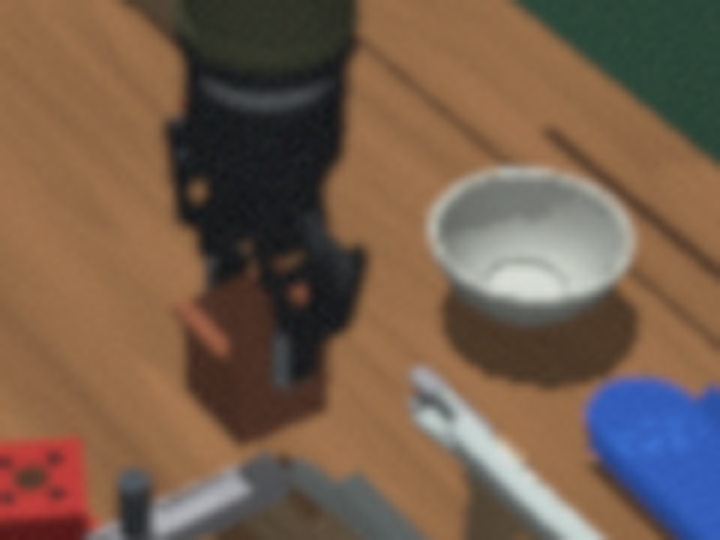

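View pics/a33.png

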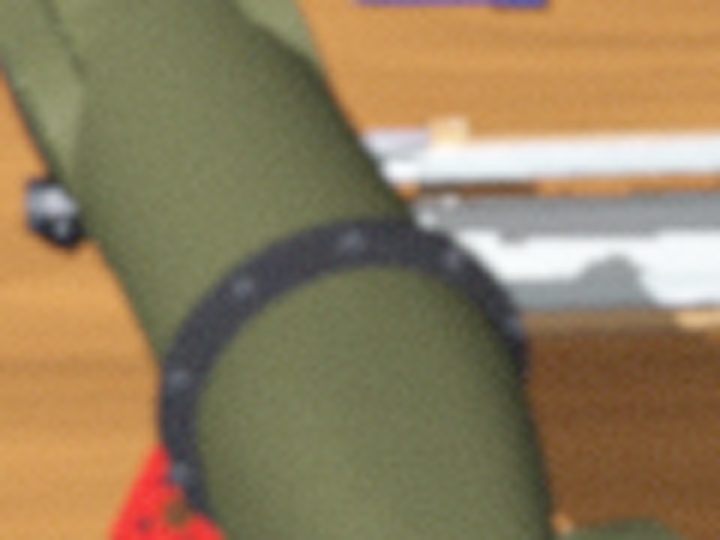

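```bash
python3 -c "
from go import *
s=V('side');c=lambda x,y:(280+x/6-.4,130+y/6-.4)
print(s.plane([c(176,308),c(216,356),c(187,302),c(228,350)],.1086))
print('bottom corners',s.plane([c(192,392),c(245,442),c(325,405)],.0506))
print('far lead-in tip',s.plane([c(412,372),c(432,420)],.100))
s.crop(300,190,370,250,10,'pics/b34.png')"
```

```text
[[0.55031716 0.05410142 0.1086    ]
 [0.54741948 0.01491757 0.1086    ]
 [0.55717697 0.05485302 0.1086    ]
 [0.55454643 0.01530085 0.1086    ]]
bottom corners [[0.558163   0.05175625 0.0506    ]
 [0.56019518 0.00768521 0.0506    ]
 [0.60821795 0.00764449 0.0506    ]]
far lead-in tip [[ 0.62472919 -0.0380269   0.1       ]
 [ 0.6127992  -0.06981684  0.1       ]]
```

View pics/b34.png

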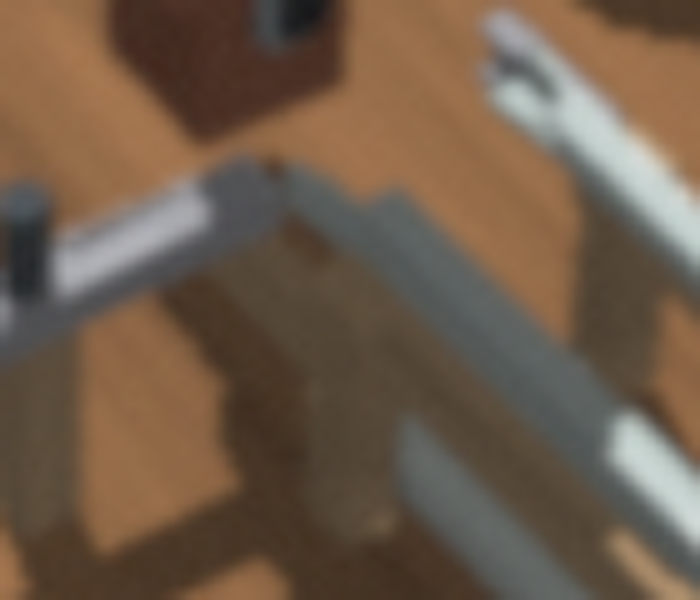

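Request:
{"op": "carry_out", "data": {"series": [[4.8,[0.6,-1,0],0],[4.8,[0,-2,0],0],[4.8,[0,-2,0],0],[4.8,[0,-1,0],0],[4.8,[0,-1,0],0],[4.8,[0,-1,0],0],[4.8,[0,0,0],0]]}}

```text
time: 44.45
ee_pos: [0.5851, -0.051, 0.0412]
ee_rot: [0.708, -0.0, 0.706, -0.001]
contact_force: [5.0, -3.7, -2.1]
width: 0.604
```

```bash
python3 -c "
from go import *
go((.584,-.1,.042),90); s=V('side'); s.crop(300,150,420,240,6,'pics/b35.png');v=V('top'); v.crop(280,140,400,230,6,'pics/a35.png')"
```

```text
t 44.45 pos [ 0.5851 -0.051   0.0412] jawdeg 89.9 shift cm [-0.07 -4.9  -0.11] tool y [ 0.001  1.    -0.001] z [ 1.    -0.001  0.002] F [ 5.  -3.7 -2.1]
turn -0.1
```

View pics/b35.png

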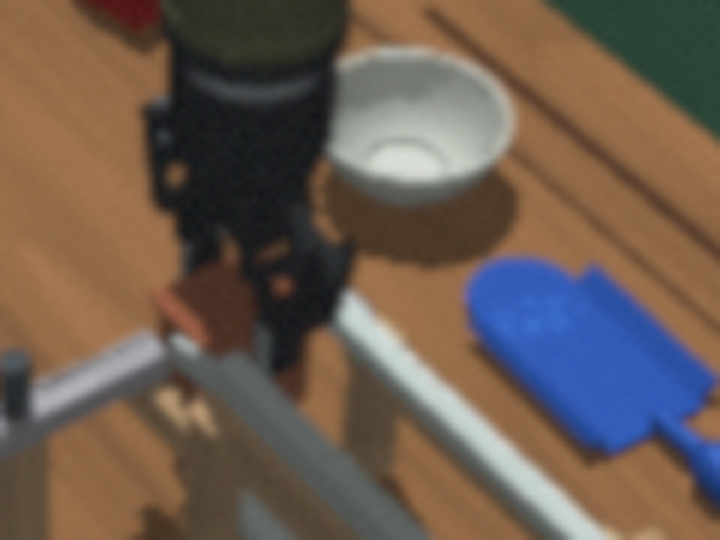

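Request:
{"op": "carry_out", "data": {"series": [[4.8,[0,-0.5,0.2],0],[4.8,[0,-0.5,0],0],[4.8,[0,-0.5,0],0],[4.8,[0,0,0],0]]}}

```text
time: 45.05
ee_pos: [0.5854, -0.0651, 0.0407]
ee_rot: [0.707, -0.0, 0.707, -0.0]
contact_force: [0.0, 0.2, -1.0]
width: 0.604
```

```bash
python3 -c "
from go import *
go((.584,-.1,.042),90); s=V('side'); s.crop(310,170,380,230,10,'pics/b36.png')"
```

```text
t 45.05 pos [ 0.5854 -0.0651  0.0407] jawdeg 90.0 shift cm [-0.13 -3.49 -0.14] tool y [ 0.  1. -0.] z [ 1.    -0.    -0.001] F [ 0.   0.2 -1. ]
turn -0.0
```

View pics/b36.png

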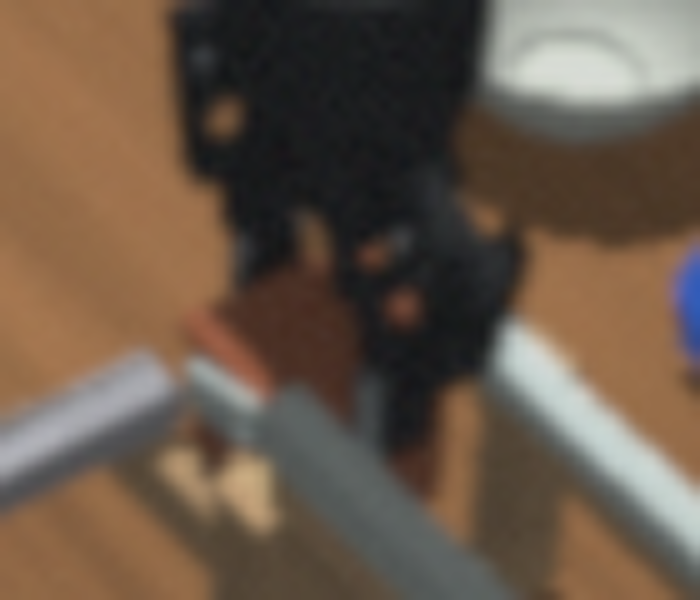

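Request:
{"op": "carry_out", "data": {"series": [[4.8,[0,-0.6,0],0],[4.8,[0,-0.6,0],0],[4.8,[0,-0.8,0],0],[4.8,[0,0,0],0]]}}

```text
time: 45.6
ee_pos: [0.5857, -0.0856, 0.0408]
ee_rot: [0.707, 0.0, 0.707, -0.001]
contact_force: [-0.3, -0.5, -0.4]
width: 0.608
```

Request:
{"op": "carry_out", "data": {"series": [[4.8,[0,-1,0],0],[4.8,[0,-1,0],0],[4.8,[0,-1,0],0],[4.8,[0,0,0],0]]}}

```text
time: 46.1
ee_pos: [0.5859, -0.1158, 0.0408]
ee_rot: [0.707, 0.0, 0.707, -0.001]
contact_force: [0.6, -1.1, -0.3]
width: 0.61
```

```bash
python3 -c "
from go import *
go((.584,-.2,.042),90); s=V('side'); s.crop(310,160,430,250,6,'pics/b37.png')"
```

```text
t 46.1 pos [ 0.5859 -0.1158  0.0408] jawdeg 89.9 shift cm [-0.11 -8.42 -0.18] tool y [ 0.001  1.    -0.001] z [ 1.    -0.001  0.   ] F [ 0.6 -1.1 -0.3]
turn -0.1
```

View pics/b37.png

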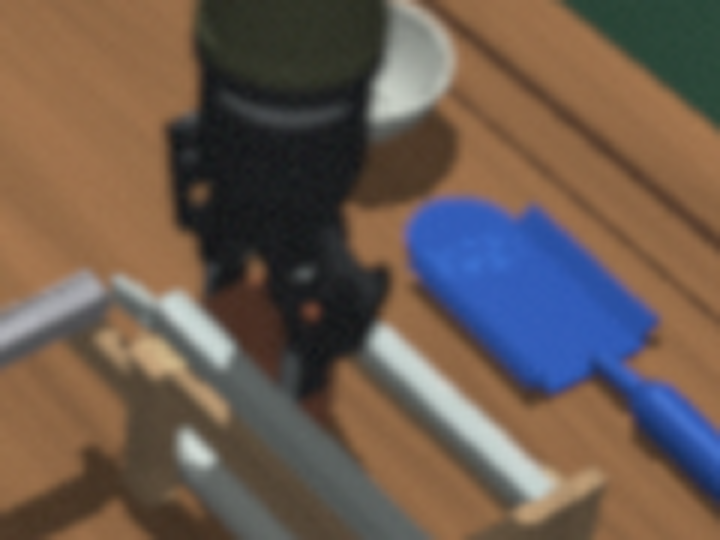

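Request:
{"op": "carry_out", "data": {"series": [[4.8,[0,-1.3,0],0],[4.8,[0,-1.3,0],0],[4.8,[0,-1.3,0],0],[4.8,[0,-1.3,0],0],[4.8,[0,-1.3,0],0],[4.8,[0,-1,0],0],[4.8,[0,0,0],0]]}}

```text
time: 47.02
ee_pos: [0.5865, -0.1911, 0.041]
ee_rot: [0.708, -0.0, 0.707, -0.001]
contact_force: [4.3, -3.6, -1.2]
width: 0.607
```

Request:
{"op": "carry_out", "data": {"series": [[6.6,[0,0,0],0],[6.6,[0,0,0],0],[6.6,[0,0,0],0],[6.6,[0,0,0],0]]}}

```text
time: 47.52
ee_pos: [0.5856, -0.1891, 0.0408]
ee_rot: [0.707, -0.0, 0.707, 0.0]
contact_force: [0.3, 0.1, 0.1]
width: 0.773
```

```bash
python3 -c "
from go import *
go((.584,-.2,.042),90); s=V('side'); s.crop(320,160,440,280,5,'pics/b38.png')"
```

```text
t 47.52 pos [ 0.5856 -0.1891  0.0408] jawdeg 90.1 shift cm [-0.12 -1.09 -0.16] tool y [-0.001  1.    -0.   ] z [ 1.     0.001 -0.   ] F [0.3 0.1 0.1]
turn 0.1
```

View pics/b38.png

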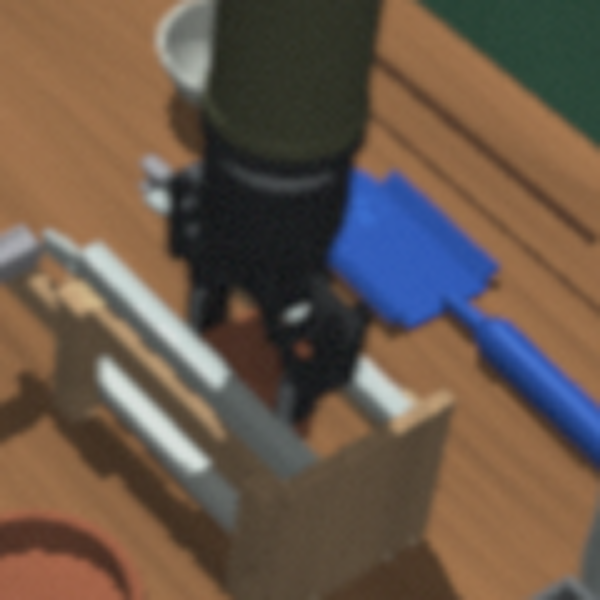

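Request:
{"op": "carry_out", "data": {"series": [[6.6,[-2,0,0],0],[6.6,[-4,0,0],0],[6,[-3,0,0],0],[2,[0,4,0],0],[0,[0,3.5,0],0],[0,[0,0,0],0],[0,[0,0,0],0],[0,[3,0,0],0],[0,[4,0,0],0],[0,[1.4,0,0],0],[0,[0,0,0],0]]}}

```text
time: 48.95
ee_pos: [0.5853, -0.115, 0.0463]
ee_rot: [0.706, 0.0, 0.708, -0.0]
contact_force: [0.3, -0.4, -0.3]
width: -0.002
```

```bash
python3 -c "
from go import *
go((.584,-.2,.047),90); s=V('side'); s.crop(320,160,440,280,5,'pics/b39.png')"
```

```text
t 48.95 pos [ 0.5853 -0.115   0.0463] jawdeg 90.0 shift cm [-0.07 -8.5  -0.13] tool y [0. 1. 0.] z [ 1.    -0.    -0.002] F [ 0.3 -0.4 -0.3]
turn -0.0
```

View pics/b39.png

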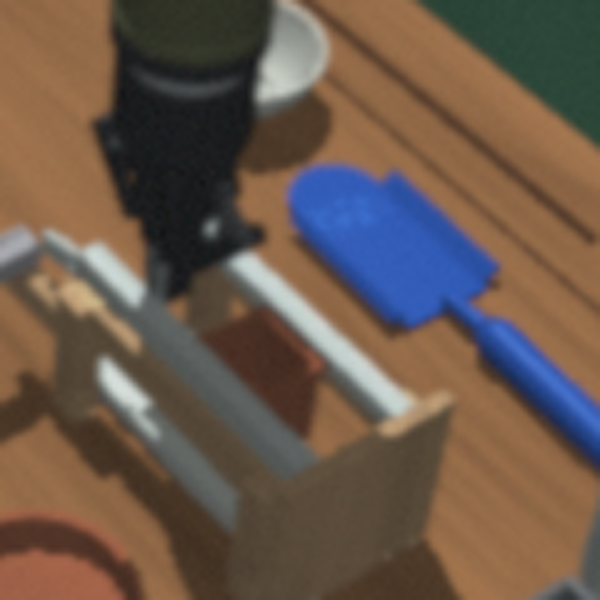

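Request:
{"op": "carry_out", "data": {"series": [[0,[0,-1.2,0],0],[0,[0,-1.2,0],0],[0,[0,-1.2,0],0],[0,[0,-1.2,0],0],[0,[0,-1.2,0],0],[0,[0,-1,0],0],[0,[0,-0.8,0],0],[0,[0,0,0],0]]}}

```text
time: 50.0
ee_pos: [0.5857, -0.1932, 0.0467]
ee_rot: [0.707, 0.0, 0.707, -0.0]
contact_force: [1.0, 0.2, 0.7]
width: 0.0
```

Request:
{"op": "carry_out", "data": {"series": [[0,[0,-0.5,0],0],[0,[0,-0.4,0],0],[0,[0,-0.2,0],0],[0,[0,0,0],0]]}}

```text
time: 50.5
ee_pos: [0.5859, -0.2034, 0.0469]
ee_rot: [0.707, -0.0, 0.707, 0.0]
contact_force: [-1.1, 1.3, -0.1]
width: 0.004
```

```bash
python3 -c "
from go import *
go((.584,-.2,.047),90); s=V('side'); s.crop(320,160,440,280,5,'pics/b40.png')"
```

```text
t 50.5 pos [ 0.5859 -0.2034  0.0469] jawdeg 90.0 shift cm [-0.01  0.34 -0.19] tool y [-0.  1. -0.] z [ 1.  0. -0.] F [-1.1  1.3 -0.1]
turn 0.0
```

View pics/b40.png

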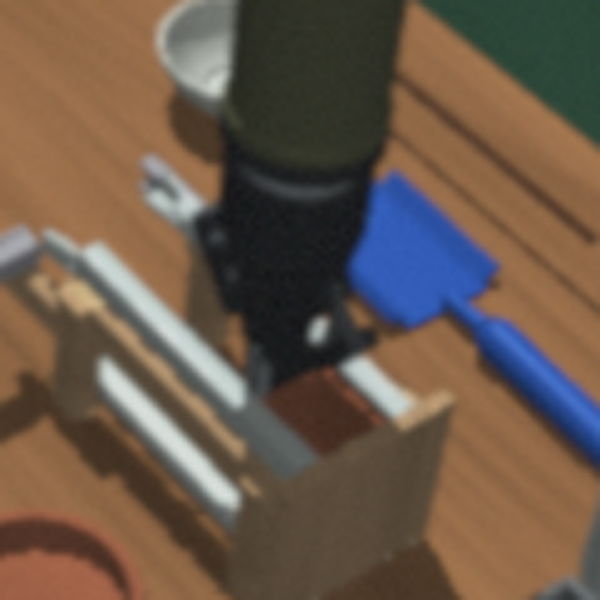

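Request:
{"op": "carry_out", "data": {"series": [[0,[0,-0.3,0],0],[0,[0,-0.3,0],0],[0,[0,0,0],0]]}}

```text
time: 50.92
ee_pos: [0.5855, -0.208, 0.0469]
ee_rot: [0.707, 0.0, 0.707, 0.001]
contact_force: [-2.5, 4.8, 1.7]
width: -0.001
```

Request:
{"op": "carry_out", "data": {"series": [[0,[0,-0.3,0],0],[0,[0,0,0],0]]}}

```text
time: 51.18
ee_pos: [0.5853, -0.2081, 0.0469]
ee_rot: [0.706, 0.0, 0.708, 0.003]
contact_force: [-3.9, 10.0, 3.5]
width: -0.001
```

Request:
{"op": "carry_out", "data": {"series": [[0,[0,0.8,0],0],[0,[0,0.8,0],0],[0,[-4,0,0],0],[2,[-5,0,0],0],[5,[-4,3,0],0],[8.5,[0,5,0],0],[8.5,[0,5,0],0],[8.5,[0,5,0],0],[8.5,[0,5,0],0],[8.5,[0,5,0],0],[8.5,[0,5,0],0],[8.5,[0,5,0],0],[8.5,[0,0,0],0]]}}

```text
time: 52.8
ee_pos: [0.5846, 0.1897, 0.1771]
ee_rot: [0.707, -0.002, 0.707, 0.004]
contact_force: [0.2, -1.0, -0.4]
width: 0.998
```

```bash
python3 -c "
from go import *
go((.584,.35,.15),0); s=V('side'); s.crop(210,90,330,180,6,'pics/b41.png');v=V('top'); v.crop(130,110,250,210,6,'pics/a41.png');print(v.plane([(130+300/6,110+160/6)],0))"
```

```text
t 52.8 pos [0.5846 0.1897 0.1771] jawdeg 90.5 shift cm [ 2.76 16.03  0.07] tool y [-0.008  1.     0.003] z [1.    0.008 0.   ] F [ 0.2 -1.  -0.4]
turn -89.5
[[0.74789644 0.37409537 0.        ]]
```

View pics/a41.png

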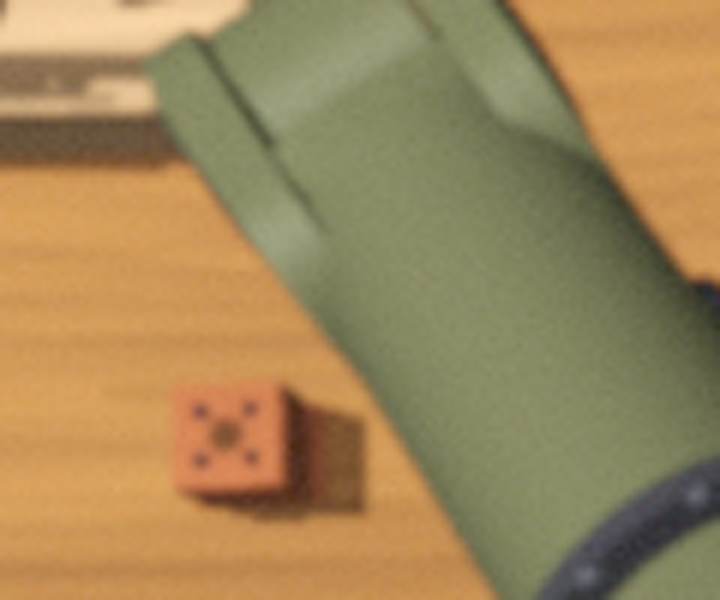

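View pics/b41.png

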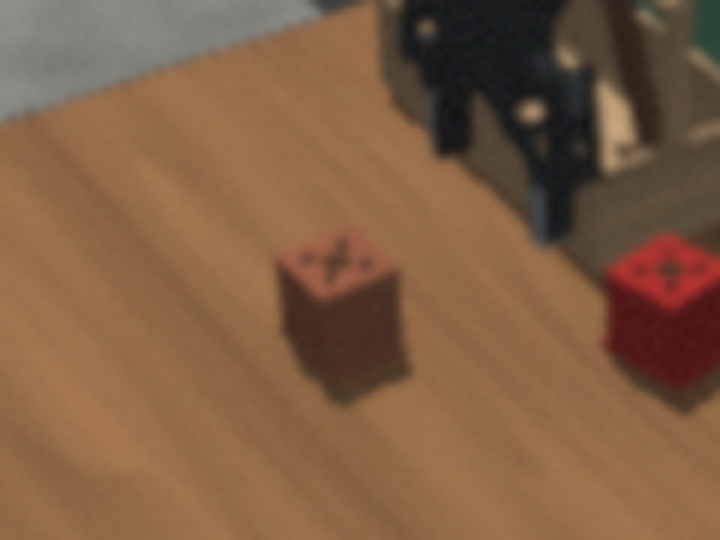

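```bash
python3 -c "
from go import *
v=V('top'); d=lambda x,y:(130+x/6-.4,110+y/6-.4)
holes(v,[d(200,411),d(251,407),d(252,457),d(202,461)])
go((.46,.37,.1),90);print(robot.get_obs()['joint_pos'].round(2))"
```

```text
ctr [0.5926 0.3915] d1 deg -86.6 d2 deg -177.1 0.02432925769381483
t 52.95 pos [0.5859 0.1826 0.1767] jawdeg 90.0 shift cm [  7.64  18.75 -12.59] tool y [ 0.     1.    -0.001] z [ 1. -0.  0.] F [-0.  -0.2  0.3]
turn -0.0
[-0.05  0.53 -0.48  1.56  0.27  1.11  0.98]
```

Request:
{"op": "carry_out", "data": {"series": [[4,[0,4,1],0],[2,[0,4.5,1.2],0],[0,[0,4.5,1.2],0],[0,[0,4.5,1.2],0],[0,[0,3.7,1.3],0],[0,[0,0,0],-3],[0,[4,0,0],0],[0,[4,0,0],0],[0,[4,0,0],0],[0,[3,0,0],0],[0,[1.4,0,0],0],[0,[0,0,0],0]]}}

```text
time: 54.45
ee_pos: [0.6448, 0.3943, 0.0122]
ee_rot: [0.707, -0.019, 0.707, 0.018]
contact_force: [0.5, -0.7, 0.3]
width: 0.002
```

```bash
python3 -c "
from go import *
go((.6285,.3933,.012),93); s=V('side'); s.crop(210,90,330,180,6,'pics/b42.png')"
```

```text
t 54.45 pos [0.6448 0.3943 0.0122] jawdeg 93.0 shift cm [ 0.02 -0.02 -1.64] tool y [-0.052  0.999 -0.001] z [ 0.999  0.052 -0.001] F [ 0.5 -0.7  0.3]
turn -0.0
```

View pics/b42.png

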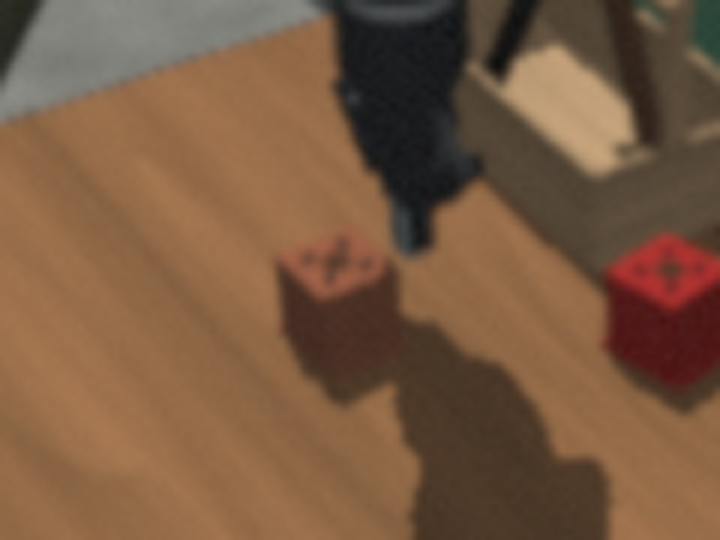

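Request:
{"op": "carry_out", "data": {"series": [[0,[0,0,-0.8],0],[0,[0,0,-0.6],0],[0,[0,0,-0.3],0],[0,[0,0,-0.2],0],[0,[-0.4,0,-0.5],0],[0,[-0.4,0,-0.5],0],[0,[-0.35,0,-0.5],0],[0,[-0.3,0,-0.5],0],[0,[0,0,0],0]]}}

```text
time: 55.62
ee_pos: [0.605, 0.3941, 0.0278]
ee_rot: [0.707, -0.019, 0.707, 0.019]
contact_force: [-0.1, -0.6, 0.2]
width: -0.002
```

```bash
python3 -c "
from go import *
go((.6285,.3933,.012),93); s=V('side'); s.crop(210,90,330,180,6,'pics/b43.png')"
```

```text
t 55.62 pos [0.605  0.3941 0.0278] jawdeg 93.1 shift cm [ 1.58 -0.2   2.34] tool y [-0.054  0.999  0.   ] z [0.999 0.054 0.   ] F [-0.1 -0.6  0.2]
turn 0.1
```

View pics/b43.png

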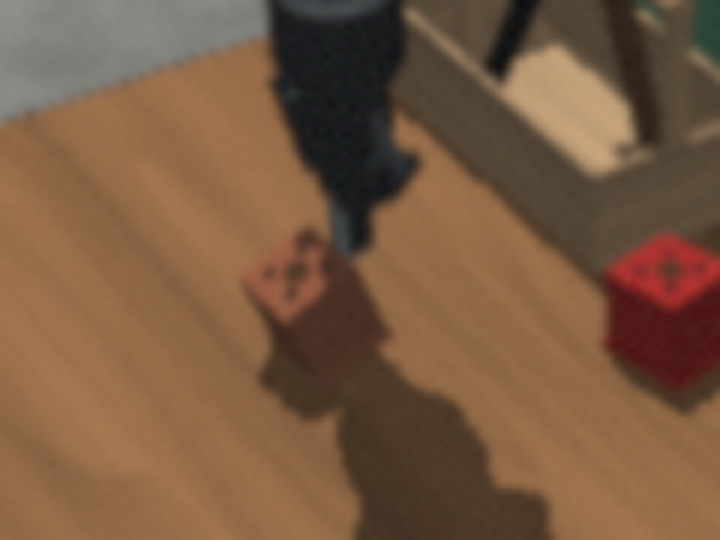

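Tipping as before. Continue the arc.

Request:
{"op": "carry_out", "data": {"series": [[0,[-0.3,0,-0.5],0],[0,[-0.25,0,-0.55],0],[0,[-0.2,0,-0.6],0],[0,[-0.15,0,-0.6],0],[0,[0,0,-0.6],0],[0,[0,0,-0.6],0],[0,[0,0,-0.6],0],[0,[0,0,0],0],[0,[-2,0,2],0],[0,[-1,0,4],0],[0,[0,0,0],0]]}}

```text
time: 57.05
ee_pos: [0.6289, 0.3935, 0.0669]
ee_rot: [0.708, -0.017, 0.706, 0.017]
contact_force: [-0.0, -0.5, -0.5]
width: 0.001
```

```bash
python3 -c "
from go import *
go((.6285,.3933,.012),93); s=V('side'); s.crop(190,90,310,180,6,'pics/b44.png');v=V('top'); v.crop(120,150,240,250,6,'pics/a44.png')"
```

```text
t 57.05 pos [0.6289 0.3935 0.0669] jawdeg 92.8 shift cm [ 5.49 -0.02 -0.06] tool y [-0.049  0.999  0.   ] z [0.999 0.049 0.003] F [-0.  -0.5 -0.5]
turn -0.2
```

View pics/b44.png

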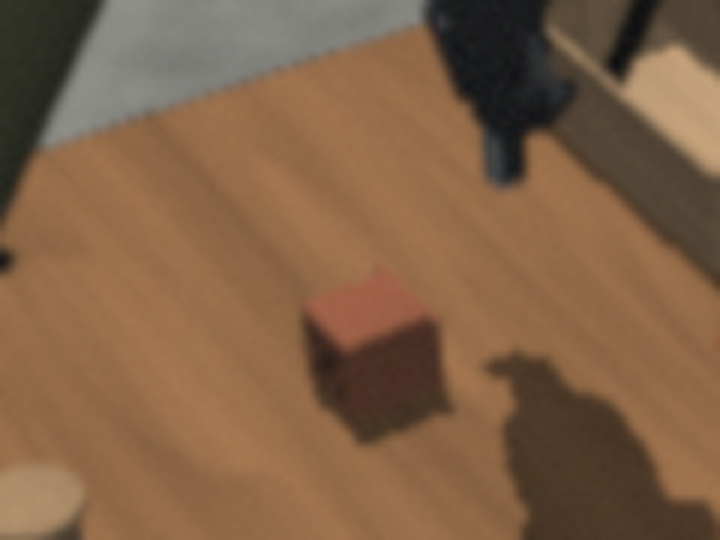

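View pics/a44.png

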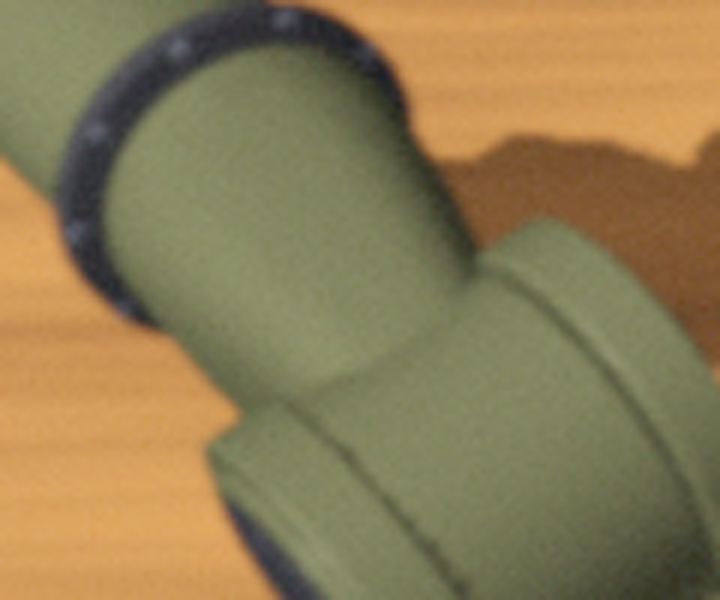

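```bash
python3 -c "
from go import *
s=V('side');c=lambda x,y:(190+x/6-.4,90+y/6-.4)
p=s.plane([c(303,303),c(382,266),c(442,320),c(349,350)],.052)[:,:2];print(p)
b=(p[0]+p[3])/2;m=(p[1]+p[2])/2;print(b,m,np.linalg.norm(b-m),np.degrees(np.arctan2(*(b-m)[::-1])),p.mean(0))
go((m[0]+.02,m[1],.01),93)"
```

```text
[[0.50348118 0.41289771]
 [0.5580129  0.41975529]
 [0.56186071 0.3551271 ]
 [0.50501424 0.35937274]]
[0.50424771 0.38613523] [0.55993681 0.3874412 ] 0.05570440881104944 -178.65660101880172 [0.53209226 0.38678821]
t 57.2 pos [0.624  0.3948 0.0657] jawdeg 93.1 shift cm [ 5.58 -0.5  -4.43] tool y [-0.053  0.999 -0.   ] z [ 0.999  0.053 -0.001] F [-0.5  0.2 -0.9]
turn 0.1
```

Request:
{"op": "carry_out", "data": {"series": [[0,[2,-0.5,-1],2],[0,[2,0,-1],0],[0,[1.6,0,-1.4],0],[0,[0,0,-0.9],0],[0,[0,0,0],0]]}}

```text
time: 57.82
ee_pos: [0.5814, 0.3895, 0.0112]
ee_rot: [0.707, -0.007, 0.707, 0.007]
contact_force: [0.4, -0.1, -0.1]
width: 0.001
```

```bash
python3 -c "
from go import *
go((.56,.3875,.009),91); s=V('side'); s.crop(190,90,310,180,6,'pics/b45.png')"
```

```text
t 57.83 pos [0.5814 0.3895 0.0112] jawdeg 91.1 shift cm [ 0.22 -0.15 -2.14] tool y [-0.02   1.     0.001] z [1.   0.02 0.  ] F [ 0.4 -0.1 -0.1]
turn 0.1
```

View pics/b45.png

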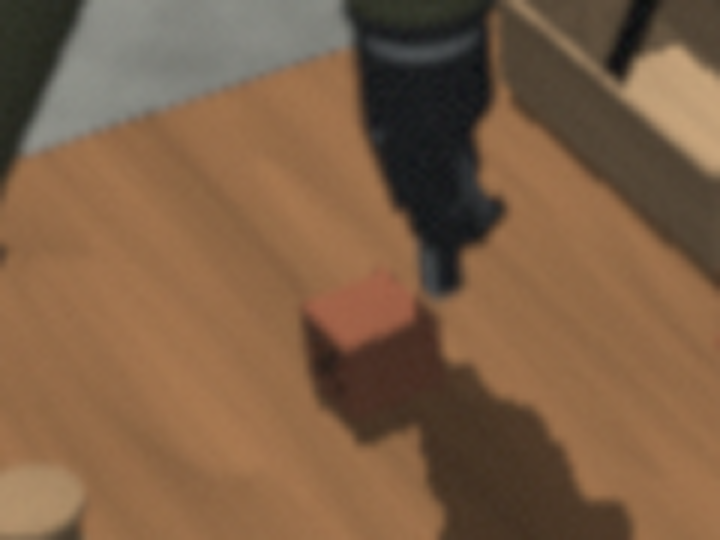

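Request:
{"op": "carry_out", "data": {"series": [[0,[0.2,-0.1,-0.5],0],[0,[0,0,-0.5],0],[0,[0,0,-0.4],0],[0,[-0.2,0,-0.5],0],[0,[-0.4,0,-0.5],0],[0,[-0.4,0,-0.55],0],[0,[-0.4,0,-0.55],0],[0,[-0.3,0,-0.6],0],[0,[0,0,0],0]]}}

```text
time: 59.0
ee_pos: [0.5407, 0.3872, 0.0258]
ee_rot: [0.707, -0.007, 0.707, 0.007]
contact_force: [0.1, -0.1, 0.1]
width: -0.004
```

```bash
python3 -c "
from go import *
go((.56,.3875,.009),91); s=V('side'); s.crop(190,90,310,180,6,'pics/b46.png')"
```

```text
t 59.0 pos [0.5407 0.3872 0.0258] jawdeg 91.1 shift cm [ 1.68 -0.01  1.93] tool y [-0.019  1.     0.   ] z [ 1.     0.019 -0.   ] F [ 0.1 -0.1  0.1]
turn 0.1
```

View pics/b46.png

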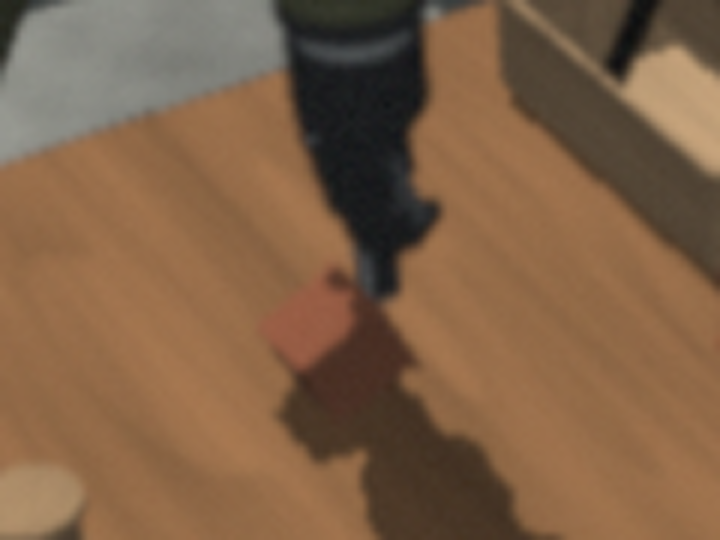

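Request:
{"op": "carry_out", "data": {"series": [[0,[-0.3,0,-0.6],0],[0,[-0.3,0,-0.6],0],[0,[-0.2,0,-0.6],0],[0,[-0.2,0,-0.65],0],[0,[-0.1,0,-0.65],0],[0,[0,0,-0.65],0],[0,[0,0,-0.6],0],[0,[0,0,0],0],[0,[0,0,0],0],[0,[-3,0,1],0],[0,[-3,0,2],0],[0,[0,0,0],0]]}}

```text
time: 60.55
ee_pos: [0.5309, 0.3871, 0.0987]
ee_rot: [0.709, -0.005, 0.705, 0.006]
contact_force: [-0.0, -0.4, -0.9]
width: -0.001
```

```bash
python3 -c "
from go import *
go((.56,.3875,.009),91); s=V('side'); s.crop(170,90,290,180,6,'pics/b47.png'); v=V('top'); v.crop(120,150,240,250,6,'pics/a47.png')"
```

```text
t 60.55 pos [0.5309 0.3871 0.0987] jawdeg 90.9 shift cm [ 8.98 -0.03  2.87] tool y [-0.016  1.     0.003] z [1.    0.016 0.005] F [-0.  -0.4 -0.9]
turn -0.1
```

View pics/b47.png

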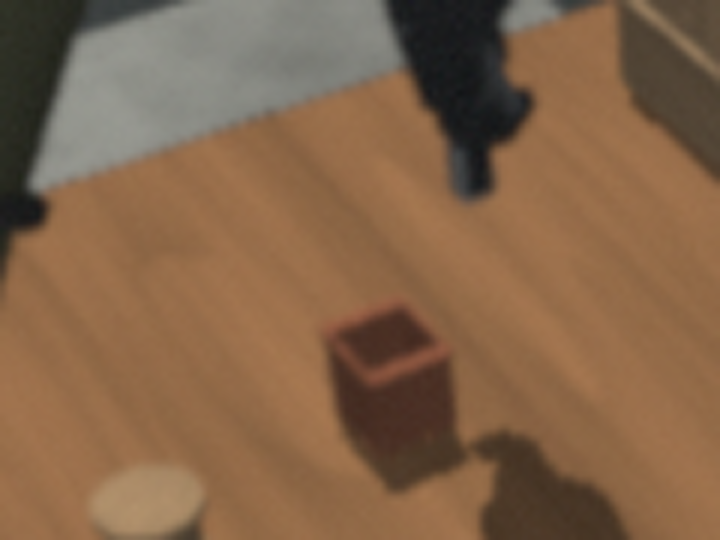

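View pics/a47.png

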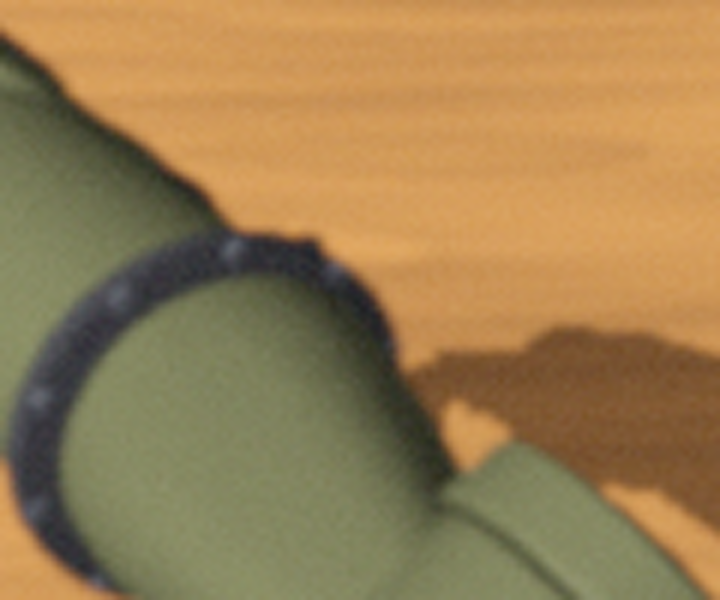

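```bash
python3 -c "
from go import *
s=V('side');c=lambda x,y:(170+x/6-.4,90+y/6-.4)
p=s.plane([c(322,330),c(405,297),c(459,348),c(370,386)],.058)[:,:2];print(p,p.mean(0))
a=(p[1]+p[2]-p[0]-p[3])/2;b=(p[0]+p[1]-p[2]-p[3])/2
print(np.linalg.norm(a),np.degrees(np.arctan2(*a[::-1])),np.linalg.norm(b),np.degrees(np.arctan2(*b[::-1])))
m=p.mean(0); go((m[0]-.002,m[1]-.002,-.002),0)"
```

```text
[[0.44147639 0.41404436]
 [0.49434032 0.41608091]
 [0.49802812 0.35679934]
 [0.44159316 0.35338932]] [0.4688595  0.38507848]
0.05471726461868622 2.8527917013664266 0.059998468365845416 91.81689814953047
t 60.7 pos [0.5271 0.3862 0.0955] jawdeg 91.0 shift cm [ 9.76 -0.2  -6.02] tool y [-0.018  1.    -0.001] z [ 1.     0.018 -0.001] F [-0.3  0.3 -0.4]
turn -89.0
```

Request:
{"op": "carry_out", "data": {"series": [[5,[0,-0.1,-2],0],[8.54,[0,-0.1,-2],0],[8.54,[0,0,-2],10],[8.54,[0,0,0],10],[8.54,[0,0,0],10],[8.54,[0,0,0],10],[8.54,[0,0,0],10],[8.54,[0,0,0],10],[8.54,[0,0,0],10],[8.54,[0,0,0],10],[8.54,[0,0,0],9],[8.54,[0,0,0],0],[8.54,[0,0,0],0]]}}

```text
time: 62.32
ee_pos: [0.4672, 0.3834, 0.0958]
ee_rot: [0.51, 0.49, 0.51, -0.49]
contact_force: [-0.3, -0.6, 0.8]
width: 0.997
```

```bash
python3 -c "
from go import *
go((.467,.383,-.002),2); s=V('side'); s.crop(170,90,290,180,6,'pics/b48.png')"
```

```text
t 62.33 pos [0.4672 0.3834 0.0958] jawdeg 2.3 shift cm [ 9.78 -0.02  0.04] tool y [ 0.999  0.039 -0.001] z [ 0.039 -0.999  0.001] F [-0.3 -0.6  0.8]
turn 0.3
```

View pics/b48.png

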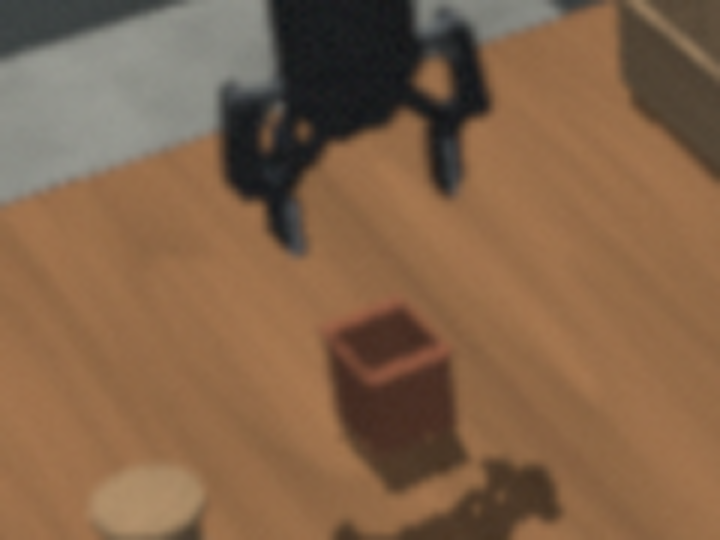

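Request:
{"op": "carry_out", "data": {"series": [[8.54,[3,0,0],0],[8.54,[3,0,0],0],[8.54,[2,0,0],0],[8.54,[1,0,0],0],[8.54,[0.8,0,0],0],[8.54,[0,0,0],0],[4.8,[0,0,0],0],[4.8,[0,0,0],0],[4.8,[0,0,0],0],[4.8,[0,0,0],0],[4.8,[0,0,0],0]], "force": 25}}

```text
time: 63.75
ee_pos: [0.4682, 0.3839, -0.0009]
ee_rot: [0.509, 0.491, 0.509, -0.491]
contact_force: [-0.4, -0.9, 6.4]
width: 0.604
```

Request:
{"op": "carry_out", "data": {"series": [[4.8,[-2,0,0],0],[4.8,[-4,0,0],0],[4.8,[-5,0,0],0],[4.8,[-5,0,0],0],[4.8,[-4,0,0],0],[4.8,[0,0,0],0]]}}

```text
time: 64.5
ee_pos: [0.4692, 0.3847, 0.2018]
ee_rot: [0.509, 0.493, 0.509, -0.489]
contact_force: [0.5, 0.0, -1.3]
width: 0.602
```

Request:
{"op": "carry_out", "data": {"series": [[4.8,[0,2,5],0],[4.8,[0,2,5],0],[4.8,[0,2,5],0],[4.8,[0,2,5],0],[4.8,[0,2,5],0],[4.8,[0,2,5],0],[4.8,[0,0,5],0],[4.8,[0,0,0],-10],[4.8,[0,0,0],-10],[4.8,[0,0,0],-10],[4.8,[0,0,0],-10],[4.8,[0,0,0],-10],[4.8,[0,0,0],-10],[4.8,[0,0,0],-10],[4.8,[0,0,0],-10],[4.8,[0,0,0],-8],[4.8,[0,0,0],0],[4.8,[0,0,0],0]]}}

```text
time: 66.75
ee_pos: [0.5999, 0.038, 0.1976]
ee_rot: [0.707, 0.001, 0.708, -0.001]
contact_force: [0.3, 0.4, -1.6]
width: 0.603
```

```bash
python3 -c "
from go import *
go((.5845,.031,.0485),90); s=V('side'); s.crop(250,60,400,190,5,'pics/b49.png')"
```

```text
t 66.75 pos [0.5999 0.038  0.1976] jawdeg 89.9 shift cm [14.92 -0.7  -1.51] tool y [ 0.002  1.    -0.   ] z [ 1.    -0.002 -0.001] F [ 0.3  0.4 -1.6]
turn -0.1
```

View pics/b49.png

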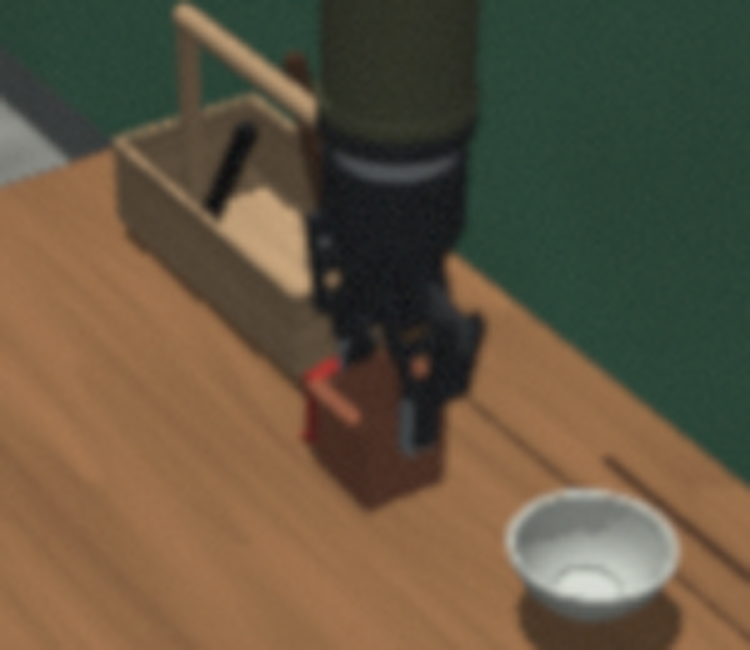

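Request:
{"op": "carry_out", "data": {"series": [[4.8,[3,-0.7,-0.8],0],[4.8,[4,0,-0.7],0],[4.8,[4,0,0],0],[4.8,[3.9,0,0],0],[4.8,[0,0,0],0],[4.8,[0,0,0],0]]}}

```text
time: 67.55
ee_pos: [0.5861, 0.0314, 0.0506]
ee_rot: [0.708, -0.0, 0.707, 0.0]
contact_force: [0.4, 0.8, 0.2]
width: 0.607
```

```bash
python3 -c "
from go import *
go((.586,.031,.0485),90); s=V('side'); s.crop(280,130,400,220,6,'pics/b50.png')"
```

```text
t 67.55 pos [0.5861 0.0314 0.0506] jawdeg 90.0 shift cm [ 0.21 -0.04 -0.01] tool y [-0.  1.  0.] z [1.    0.    0.001] F [0.4 0.8 0.2]
turn 0.0
```

View pics/b50.png

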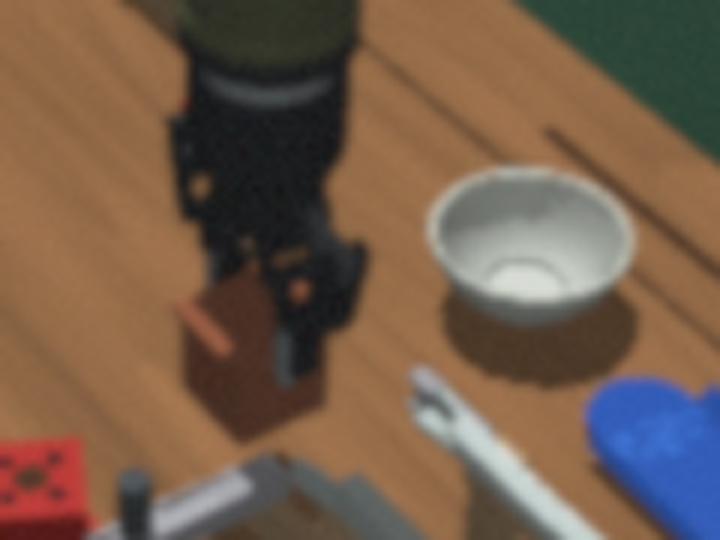

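Request:
{"op": "carry_out", "data": {"series": [[4.8,[0.8,-1,0.2],0],[4.8,[0,-2,0],0],[4.8,[0,-2,0],0],[4.8,[0,-1,0],0],[4.8,[0,-1,0],0],[4.8,[0,-1,0],0],[4.8,[0,0,0],0]]}}

```text
time: 68.47
ee_pos: [0.5872, -0.0499, 0.0413]
ee_rot: [0.707, 0.0, 0.707, -0.0]
contact_force: [0.8, 0.1, -1.3]
width: 0.6
```

Request:
{"op": "carry_out", "data": {"series": [[4.8,[0,-0.5,0],0],[4.8,[0,-0.5,0],0],[4.8,[0,-0.5,0],0],[4.8,[0,-0.5,0],0],[4.8,[0,0,0],0]]}}

```text
time: 69.1
ee_pos: [0.5873, -0.0696, 0.0413]
ee_rot: [0.707, -0.0, 0.707, -0.0]
contact_force: [-0.9, -0.1, -0.8]
width: 0.604
```

```bash
python3 -c "
from go import *
go((.584,-.1,.042),90); s=V('side'); s.crop(310,170,380,230,10,'pics/b51.png')"
```

```text
t 69.1 pos [ 0.5873 -0.0696  0.0413] jawdeg 90.0 shift cm [-0.07 -3.04 -0.33] tool y [ 0.  1. -0.] z [ 1. -0. -0.] F [-0.9 -0.1 -0.8]
turn -0.0
```

View pics/b51.png

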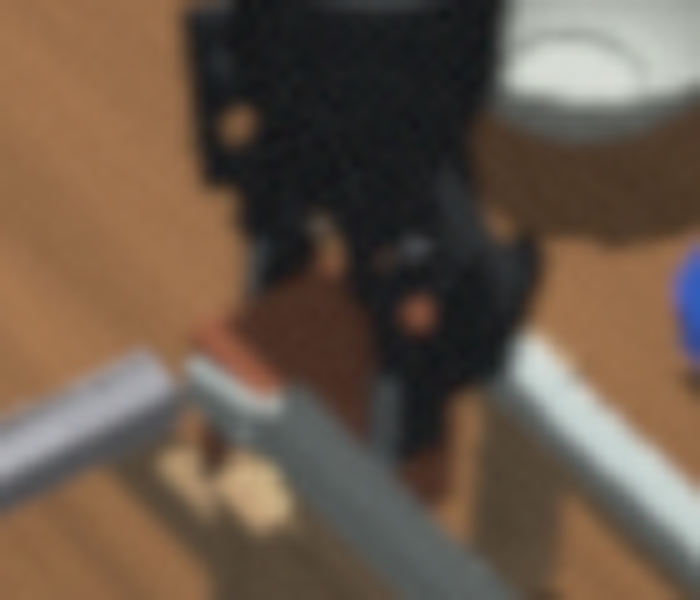

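Same as the first pot: entering the slots with no force. Continue.

Request:
{"op": "carry_out", "data": {"series": [[4.8,[0,-0.7,0],0],[4.8,[0,-0.7,0],0],[4.8,[0,-0.9,0],0],[4.8,[0,-0.9,0],0],[4.8,[0,0,0],0]]}}

```text
time: 69.78
ee_pos: [0.5872, -0.1024, 0.0413]
ee_rot: [0.707, 0.0, 0.707, -0.001]
contact_force: [0.5, 0.1, -0.7]
width: 0.605
```

Request:
{"op": "carry_out", "data": {"series": [[4.8,[0,-1,0],0],[4.8,[0,-1,0],0],[4.8,[0,-1,0],0],[4.8,[0,-1,0],0],[4.8,[0,-0.6,0],0],[4.8,[0,0,0],0]]}}

```text
time: 70.53
ee_pos: [0.5873, -0.1476, 0.0414]
ee_rot: [0.707, -0.0, 0.707, -0.0]
contact_force: [0.6, 0.3, -0.9]
width: 0.604
```

Request:
{"op": "carry_out", "data": {"series": [[6.4,[0,0,0],0],[6.4,[0,0,0],0],[6.4,[0,0,0],0],[6.4,[-2,0,0],0],[6.4,[-4,0,0],0],[6,[-3,0,0],0],[2,[0,4,0],0],[0,[0,3.5,0],0],[0,[0,0,0],0],[0,[0,0,0],0],[0,[3,0,0],0],[0,[4,0,0],0],[0,[1.4,0,0],0],[0,[0,0,0],0]]}}

```text
time: 72.28
ee_pos: [0.5869, -0.0727, 0.0468]
ee_rot: [0.706, 0.0, 0.708, -0.0]
contact_force: [-1.0, -0.8, 0.3]
width: -0.001
```

```bash
python3 -c "
from go import *
go((.584,-.156,.047),90); s=V('side'); s.crop(320,160,440,280,5,'pics/b52.png')"
```

```text
t 72.28 pos [ 0.5869 -0.0727  0.0468] jawdeg 90.0 shift cm [-0.02 -8.33 -0.28] tool y [ 0.  1. -0.] z [ 1.    -0.    -0.002] F [-1.  -0.8  0.3]
turn -0.0
```

View pics/b52.png

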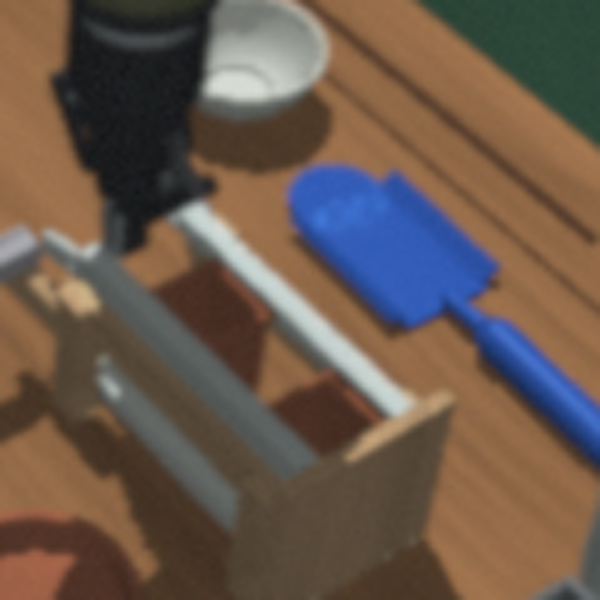

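Request:
{"op": "carry_out", "data": {"series": [[0,[0,-1.2,0],0],[0,[0,-1.2,0],0],[0,[0,-1.2,0],0],[0,[0,-1.2,0],0],[0,[0,-1.2,0],0],[0,[0,-1,0],0],[0,[0,-0.5,0],0],[0,[0,-0.3,0],0],[0,[0,0,0],0]]}}

```text
time: 73.45
ee_pos: [0.5872, -0.15, 0.0473]
ee_rot: [0.707, -0.0, 0.707, 0.0]
contact_force: [0.1, 0.1, -0.8]
width: 0.005
```

Request:
{"op": "carry_out", "data": {"series": [[0,[0,-0.3,0],0],[0,[0,-0.3,0],0],[0,[0,-0.3,0],0],[0,[0,0,0],0]]}}

```text
time: 73.95
ee_pos: [0.5871, -0.156, 0.0473]
ee_rot: [0.707, 0.0, 0.707, 0.002]
contact_force: [-1.7, 6.2, 1.2]
width: -0.001
```

Request:
{"op": "carry_out", "data": {"series": [[0,[0,0.8,0],0],[0,[0,0.8,0],0],[0,[-4,0,0],0],[0,[-5,0,0],0],[0,[-3,5,0],0],[0,[0,5,0],0],[0,[0,5,0],0],[0,[0,5,0],0],[0,[0,0,0],0]]}}

```text
time: 75.08
ee_pos: [0.5867, 0.0631, 0.1678]
ee_rot: [0.707, -0.002, 0.707, 0.004]
contact_force: [-0.2, -0.2, -0.0]
width: -0.001
```

```bash
python3 -c "
from go import *
go((.461,-.10,.1),90); s=V('side'); s.crop(320,160,440,280,5,'pics/b53.png'); v=V('top'); cv2.imwrite('pics/a53.png',v.im); cv2.imwrite('pics/b54.png',s.im)"
```

```text
t 75.08 pos [0.5867 0.0631 0.1678] jawdeg 90.5 shift cm [  6.73 -16.22 -12.72] tool y [-0.009  1.     0.003] z [1.    0.009 0.001] F [-0.2 -0.2 -0. ]
turn 0.5
```

View pics/b53.png

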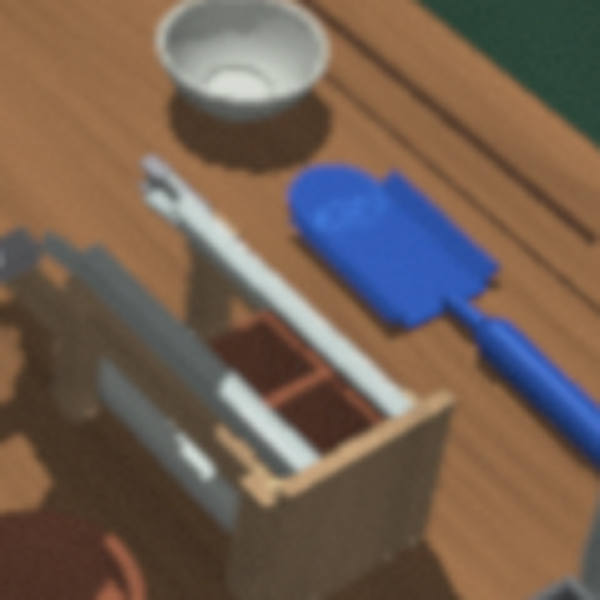

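View pics/a53.png

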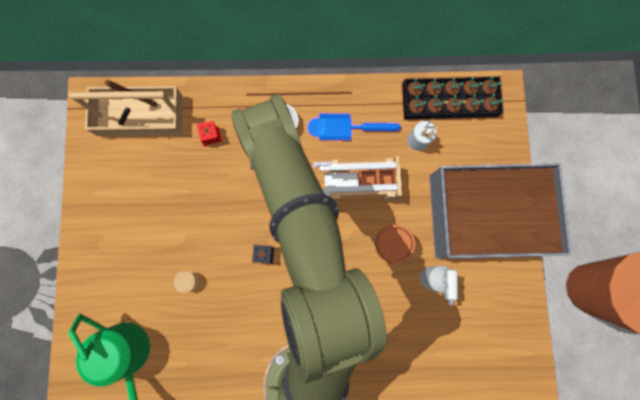

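View pics/b54.png

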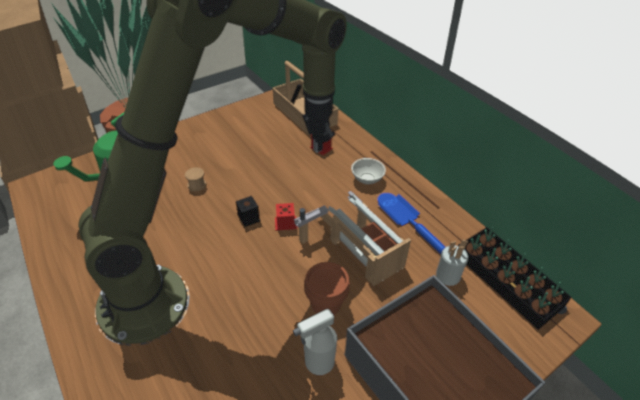

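Request:
{"op": "carry_out", "data": {"series": [[0,[0,0,-4],0.5],[0,[0,-2,-4],0],[0,[0,-3,-4],0],[0,[0,-3,-3.5],0],[0,[0,-3.2,0],0],[0,[0,0,0],0],[0,[3,0,0],0],[0,[3,0,0],0],[0,[0,0,0],0]]}}

```text
time: 76.3
ee_pos: [0.43, -0.0542, 0.1061]
ee_rot: [0.706, 0.003, 0.708, -0.003]
contact_force: [1.3, -0.1, 0.3]
width: -0.0
```

```bash
python3 -c "
from go import *
go((.435,-.049,.072),90); s=V('side'); s.crop(240,140,360,240,6,'pics/b55.png')"
```

```text
t 76.3 pos [ 0.43   -0.0542  0.1061] jawdeg 89.5 shift cm [3.4  0.52 0.51] tool y [0.009 1.    0.001] z [ 1.    -0.009 -0.004] F [ 1.3 -0.1  0.3]
turn -0.5
```

View pics/b55.png

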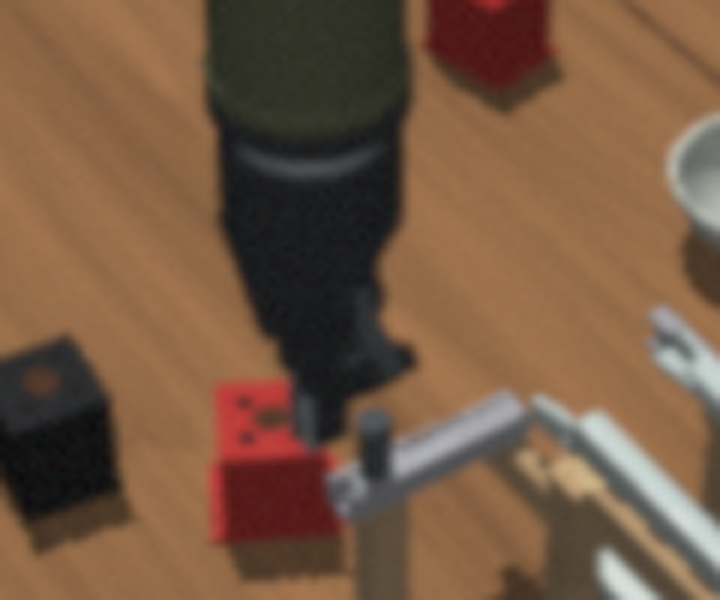

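Request:
{"op": "carry_out", "data": {"series": [[0,[0,0.5,-0.3],0],[0,[2,0,0],0],[0,[1.4,0,0],0],[0,[0,0,0.8],0],[0,[0,0,0.8],0],[0,[0,0,0.8],0],[0,[0,0,0],0]]}}

```text
time: 77.22
ee_pos: [0.4536, -0.0492, 0.0738]
ee_rot: [0.708, 0.003, 0.707, -0.003]
contact_force: [-0.4, 0.2, 0.0]
width: 0.001
```

```bash
python3 -c "
from go import *
go((.529,-.049,.072),90); s=V('side'); s.crop(270,160,370,240,7,'pics/b56.png')"
```

```text
t 77.22 pos [ 0.4536 -0.0492  0.0738] jawdeg 89.5 shift cm [0.19 0.08 7.54] tool y [0.008 1.    0.   ] z [ 1.    -0.008  0.002] F [-0.4  0.2  0. ]
turn -0.5
```

View pics/b56.png

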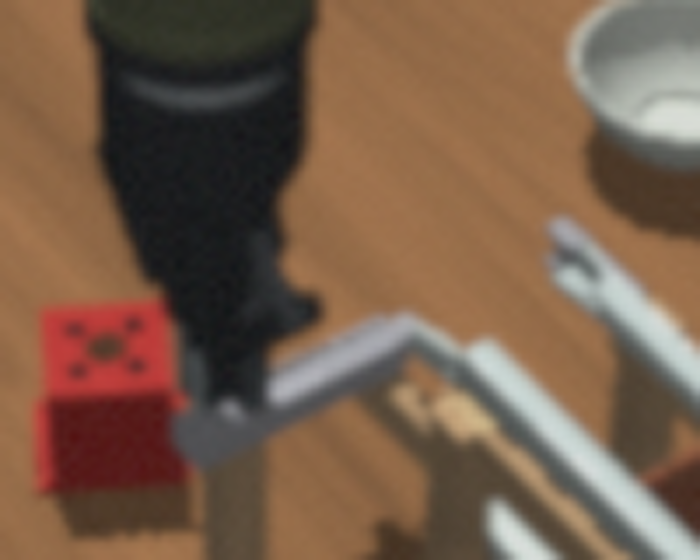

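Request:
{"op": "carry_out", "data": {"series": [[0,[0,0,0.8],0],[0,[0,0,0.8],0],[0,[0,0,0.8],0],[0,[0,0,0.8],0],[0,[0,0,0],0]]}}

```text
time: 77.9
ee_pos: [0.4855, -0.0495, 0.0733]
ee_rot: [0.707, 0.003, 0.707, -0.003]
contact_force: [-0.8, -0.4, -0.0]
width: -0.001
```

```bash
python3 -c "
from go import *
go((.529,-.049,.072),90); s=V('side'); s.crop(270,160,370,240,7,'pics/b57.png')"
```

```text
t 77.9 pos [ 0.4855 -0.0495  0.0733] jawdeg 89.5 shift cm [0.14 0.08 4.35] tool y [0.008 1.    0.   ] z [ 1.    -0.008  0.001] F [-0.8 -0.4 -0. ]
turn -0.5
```

View pics/b57.png

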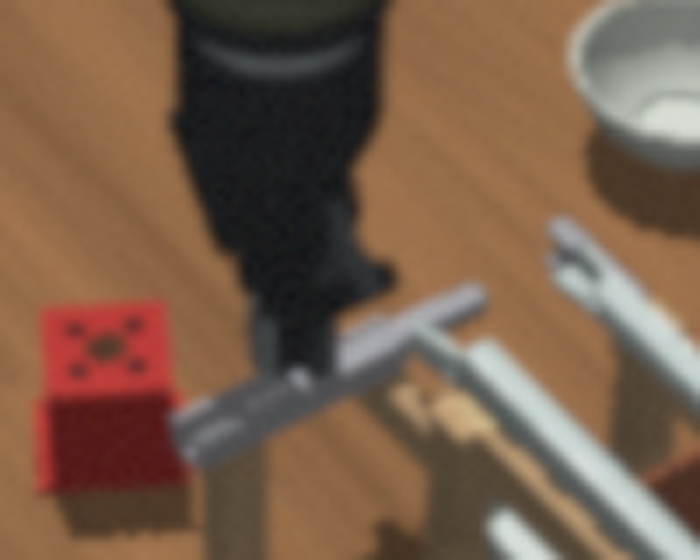

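Bolt is moving across. Continue.

Request:
{"op": "carry_out", "data": {"series": [[0,[0,0,0.8],0],[0,[0,0,0.8],0],[0,[0,0,0.8],0],[0,[0,0,0.8],0],[0,[0,0,0.5],0],[0,[0,0,0],0]]}}

```text
time: 78.7
ee_pos: [0.5222, -0.0499, 0.0734]
ee_rot: [0.707, 0.003, 0.707, -0.003]
contact_force: [-0.1, 0.4, -1.0]
width: 0.002
```

Request:
{"op": "carry_out", "data": {"series": [[0,[0,0,0.4],0],[0,[0,0,0.3],0],[0,[0,0,0],0]]}}

```text
time: 79.08
ee_pos: [0.5235, -0.05, 0.0729]
ee_rot: [0.704, 0.002, 0.71, -0.003]
contact_force: [-13.9, 0.7, 9.1]
width: -0.002
```

```bash
python3 -c "
from go import *
go((.529,-.049,.072),90); s=V('side'); s.crop(270,160,370,240,7,'pics/b58.png')"
```

```text
t 79.08 pos [ 0.5235 -0.05    0.0729] jawdeg 89.5 shift cm [0.09 0.1  0.55] tool y [ 0.008  1.    -0.001] z [ 1.    -0.008 -0.009] F [-13.9   0.7   9.1]
turn -0.5
```

View pics/b58.png

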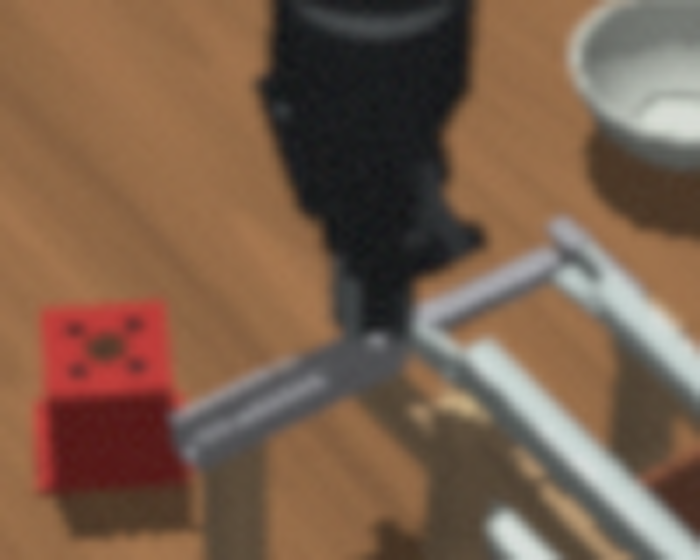

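Request:
{"op": "carry_out", "data": {"series": [[0,[0,0,-1],0],[0,[0,0,-1.5],0],[0,[-4,0,-1],0],[0,[-5,0,0],0],[0,[0,4,0],0],[0,[0,5,0],0],[0,[0,5,0],0],[0,[0,5,0],0],[0,[0,0,0],0],[0,[0,0,0],0],[0,[0,0,0],0]]}}

```text
time: 80.5
ee_pos: [0.4952, 0.1387, 0.1633]
ee_rot: [0.707, 0.003, 0.707, -0.004]
contact_force: [-0.4, -0.6, -0.6]
width: -0.003
```

```bash
python3 -c "
from go import *
go((.529,-.049,.072),90); s=V('side'); s.crop(290,170,420,285,6,'pics/b59.png'); v=V('top'); v.crop(290,140,420,240,6,'pics/a59.png')"
```

```text
t 80.5 pos [0.4952 0.1387 0.1633] jawdeg 89.4 shift cm [  9.15 -18.73   3.57] tool y [ 0.01   1.    -0.001] z [ 1.   -0.01  0.  ] F [-0.4 -0.6 -0.6]
turn -0.6
```

View pics/b59.png

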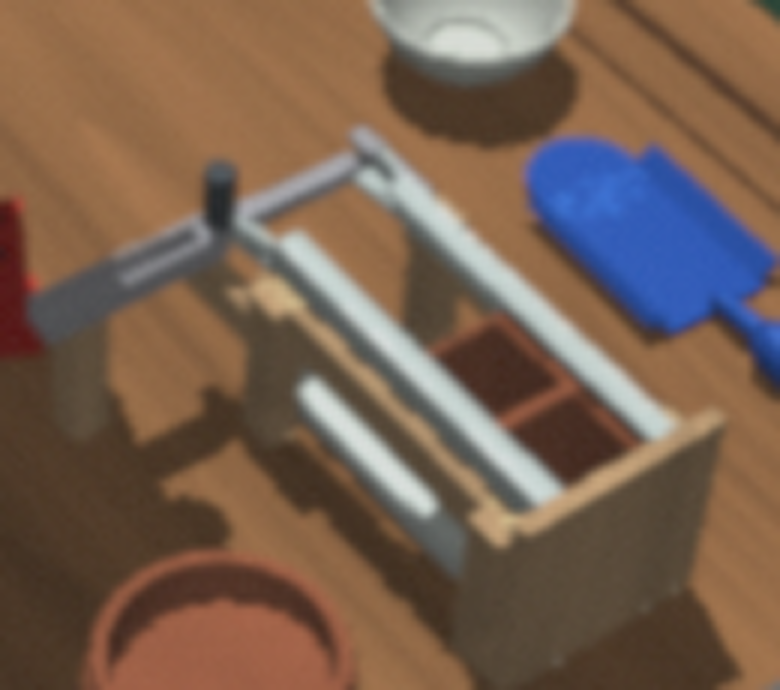

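View pics/a59.png

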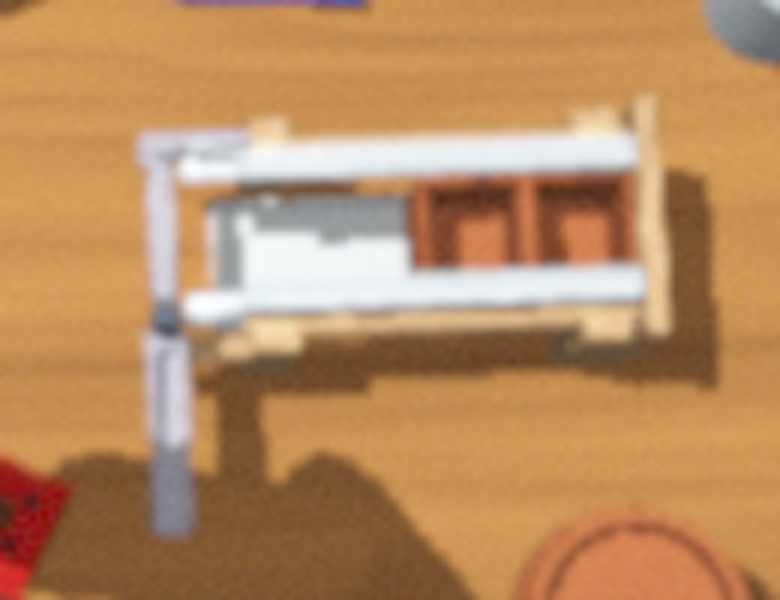

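```bash
python3 -c "
from h import *
v=V('top'); print(v.plane([(290+166/6-.4,140+310/6-.4)],.125)); s=V('side'); print(s.plane([(290+220/6-.4,170+170/6-.4)],.125))
print(robot.finish_job())"
```

```text
[[ 0.54241407 -0.04642771  0.125     ]]
[[ 0.54156604 -0.04630703  0.125     ]]
the job is handed in; nothing more can be done
None
```

Both terracotta pots are mouth-up and hanging in the runners, and the bolt is across the open end. There was no third pot anywhere in either view. I handed the job in at about 80 s; `finish_job()` reports no verdict.

**How it went**
- I first tried turning a pot in the grip by pressing its lip on the stop board. The pot slipped out and dropped a few centimetres, landing mouth-down and unharmed.
- I then tipped each pot over in two quarter turns with closed fingertips. I carried it in by its plain walls, slid it into the runners, released it and pushed it home from behind.
- I shot the bolt by pushing its knob sideways.

**Last checks**
- **Pots:** the first stopped with about 10 N of resistance. The second stopped exactly 52 mm behind it, with about 6 N. Both views show them touching each other and the stop, mouth-up.
- **Bolt:** it met its end stop with about 14 N along the push. The knob moved about 80 mm, seen from both cameras, and the bar reaches the far side of the lane.
- **Arm:** clear of everything at hand-in. The other things on the desk look unmoved in the pictures, but I did not measure their positions.

**Disagreements**
- The shut fingertips sit about 31 mm higher than the reported TCP. A desk touch and the images both showed this, and I worked with that offset.
- That desk touch peaked at about 45 N, at the fingertips only. I took the 40 N limit to cover the arm and the gripper's body rather than the fingertips.
- The second pot was knocked aside about 5 cm during the run, so I located it again before using it.

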